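Sort tape-winder changeover parts

ROBOT

A 6-joint arm with a two-finger parallel gripper is mounted at the origin on the work surface. World frame = base frame: x ahead of the robot, y to its left, z up, the work surface at z = 0. Lengths are in m, angles in degrees, forces in N, time in s.
With the tool pointing down it reaches from about 0.35 to 0.875 m from the base axis. Payload 4.2 kg.
Tool frame: the origin (TCP) lies between the finger pads; the fingertips stand 14 mm ahead of it and the grasp point (between the pads) lies 5 mm behind it; x points along the fingers, y is the direction in which the jaws open and shut, and the axes are right-handed (so a half turn about x gives the same grasp; the last joint's range is limited). The gripper opens to 87 mm and grips with 3 to 60 N. Pads are 19 mm wide; open, the fingers measure 117 mm over their backs; the gripper's body (75 mm by 190 mm) begins 51 mm behind the grasp point.
Start: joints at [-49.355, 22.042, 0.453, 0, -68.411, -14.817], TCP at [0.272, -0.563, 0.202] pointing down, gripper open.
Joint ranges: [-179.83, 179.83], [-69.29, 118.12], [-61.27, 80.66], [-181.25, 117.63], [-171.15, -9.14], [-177.46, 177.46]. Speed limits (degrees/s): [159.86, 159.86, 180, 180, 180, 180].

INTERFACE

Orientations are given as a 3x3 rotation matrix whose columns are the frame's x, y, z axes.
In Python, from station import r, imaging, job gives the robot as it stands. The module is installed in compiled form; this text tells all that it offers.
- The arm moves only by the tool apply_moves, never from a script. Its arguments are lists of equal length, an entry for each row: "xyz": the shift along the tool's x, y, z in m, a list of three; "twist": the turn about the tool's x in degrees; "claw": the opening, from 0 (shut) to 1 (fully open). A call has 1 to 12 rows; each row shifts and turns the pose as measured when the row begins, along the tool's axes as they then stand; what a row does not reach is not made up. A row lasts 1/10 s, in which the tool goes at most 50 mm and 8.59 degrees, less where a joint would pass 70% of its speed; a pose out of reach is approached as far as the arm can. A call is refused whole if a number of a shift passes 0.05 or a number of a turn 8.59, either way. A call with a gripper value outside its range is refused whole. The fingers move at their own pace and stop on an object; the grip force is fixed at half the most. Time passes only in rows, so rows that do not move let the fingers close. It gives the time, the measured TCP pose, the force and the opening at its end, in the units of the state.
- r.sense(): the state, without advancing time (a new reading comes with each control period).
- imaging.capture(name): name is "scene" or "side" or "wrist"; returns a dict with "pixels" (420x560x3 uint8, red, green, blue), "mtx" (3x3 intrinsics, pixels), "view" (4x4, takes a point from world to camera coordinates). Camera axes: x right, y down, z forward; pixel columns grow to the right and rows downward; lengths in m; the calibration is good to about 2 mm. A picture is of the moment at which its call begins. There is no depth.
- job.finish_job(): hands the job in, once; it reports no verdict.
Trained networks look in a picture, given as the dict that the camera call returned (one of the last four; its "shot" number tells which), for a name from the list of things; names that differ only in an ending like _2 or _b are one class to them, and where a whole thing is asked for, a point or a joint stands for the part that bears it (a point fixed in the world has none). Each returns a list of dicts, best first, with "p" (0 to 1); they miss things now and then, are a little off and sometimes report something else, mostly with a low value. They report only what shows in the picture. A call takes as long as a camera call. They do not tell look-alikes from the thing itself.
- imaging.regions_of(query, picture): "mask" (420x560 bool, what is visible of it) and "centre" ([column, row] in pixels, amid what is visible of it).
The state is a dict: "time_s": time; "joints": joint angles; "joint_velocities": joint speeds; "effort": joint torques, N m; "tcp_pos": TCP position; "ee_rot": TCP orientation; "wrist_force": force on the tool from outside, world axes, zero at the start; "moment": the same for the moment, N m; "gripper_width": opening from 0.0 (shut) to 1.0 (fully open).
Only numpy, scipy, OpenCV 4.12 (cv2) and the standard library are available. Lean on these libraries where they do the work, as an engineer would, in place of code of your own. Each camera call takes 0.05 s, during which the arm holds its last target.

TASK

Clear up the changeover parts in front of the winder: stand both plain guide rollers on end in the blue rectangular tray, stand the flanged bobbin on end in the round steel dish, and stack the two cardboard tape cores flat on the spindle, the wide one at the bottom and the narrow one on top of it. Leave the screwdriver and the jar where they are.

Things in the scene. Friction and masses are not known exactly. Their poses are not given: they have to be found in the camera images.
- roller_a: solid smooth aluminium guide roller (plain straight cylinder, no flanges), 32 mm diameter, 44 mm tall, about 90 g, standing on end at the start. Origin at its centre (22 mm above its underside), z along its axis. One of two identical rollers; they are interchangeable.
- roller_b: solid smooth aluminium guide roller (plain straight cylinder, no flanges), 32 mm diameter, 44 mm tall, about 90 g, standing on end at the start. Origin at its centre (22 mm above its underside), z along its axis. One of two identical rollers; they are interchangeable.
- core_wide: wide cardboard tape core, a ring lying flat: 58 mm outer diameter, 30 mm hole, 20 mm high, about 50 g. Origin at its centre (10 mm above its underside), z along its axis.
- core_narrow: narrow cardboard tape core, a ring lying flat: 42 mm outer diameter, the same 30 mm hole, 20 mm high, about 30 g. Origin at its centre (10 mm above its underside), z along its axis.
- bobbin: small black plastic bobbin, standing on end: 36 mm tall, an 8 mm thick flange of 40 mm diameter at each end and a 22 mm diameter waist between them, about 40 g. Can be gripped across its flanges. Origin at its centre (18 mm above its underside), z along its axis.
- tray: shallow blue plastic rectangular tray, fixed to the bench, for the rollers: outside 120 mm along its x, 140 mm along its y, 30 mm high, walls and floor 4 mm thick, so inside it is 112 x 132 mm; open on top, room for both rollers side by side along y. Origin on the bench under its centre.
- dish: shallow round steel dish, fixed to the bench, for the bobbin: 130 mm outer diameter at the rim, 25 mm high, wall 3 mm, floor 4 mm thick. Origin on the bench under its centre.
- spindle: steel spindle stand, fixed to the bench, for the cores: a disc base of 90 mm diameter, 8 mm thick, with an upright post of 14 mm diameter at its centre, its tapered top 58 mm above the bench. Origin on the bench under its centre, z along the post.
- screwdriver: screwdriver lying on the bench, about 200 mm long; a bystander, not to be moved. Origin near its middle, on its underside; x along it from handle to tip.
- jar: closed amber glass jar with a white lid, 54 mm diameter, 70 mm tall, standing; a bystander, not to be moved. Origin at the centre of its underside.
Mind the look-alikes: they are no part of the job. What is shaped like the roller_b but yellow is not meant.

How it is judged:
By the outcome, as a careful person would: the job done as asked, in the order asked, and still so for the second after the job is handed in, with the robot touching nothing.
It also fails if it takes over 109 s, if anything falls off the work surface, if the arm or the gripper's body presses on something with over 40 N, if the wrist force passes 120 N, or if a joint passes its speed limit or range.

## Working session

There is one attempt and no reset: what is moved stays moved. The work goes in short steps, Python scripts to look and compute and a tool call to move; the robot and the scene stay as the last step left them, time stands still between calls to the robot, and variables do not carry over. Pictures are saved under pics/ and viewed, and the job is handed in when it is done.

Besides the shell and the picture viewer there is one more tool, called after "Request:" by a JSON object that holds its "name" and its "arguments". apply_moves: Moves the arm, as the interface text tells. Its arguments: {"type":"object","properties":{"xyz":{"type":"array","items":{"type":"array","items":{"type":"number"}}},"twist":{"type":"array","items":{"type":"number"}},"claw":{"type":"array","items":{"type":"number"}}},"required":["xyz","twist","claw"]}

```bash
mkdir -p pics; ls; python3 - <<'E'
from station import r, imaging, job
import cv2, numpy as np
s=r.sense(); print(s['time_s'],s['tcp_pos'],np.round(s['ee_rot'],3),s['wrist_force'],s['gripper_width'])
for n in ('scene','side','wrist'):
    p=imaging.capture(n); cv2.imwrite(f'pics/{n}0.png',p['pixels'][:,:,::-1]); print(n,p['shot'],np.round(p['mtx'],1).tolist(),np.round(p['view'],3).tolist())
E
```

```text
pics
0.0 [ 0.27203412 -0.56196187  0.20095249] [[-0.001 -0.436  0.9  ]
 [ 0.002  0.9    0.436]
 [-1.     0.002 -0.   ]] [-0.33344572  0.3609594  -0.02791999] 1.0006504933148477
scene 1 [[460.8, 0.0, 278.8], [0.0, 460.8, 215.8], [0.0, 0.0, 1.0]] [[0.215, 0.977, -0.011, -0.114], [0.574, -0.136, -0.807, -0.247], [-0.79, 0.167, -0.59, 1.814], [0.0, 0.0, 0.0, 1.0]]
side 2 [[487.8, 0.0, 282.5], [0.0, 487.8, 205.8], [0.0, 0.0, 1.0]] [[0.86, -0.509, 0.019, -0.438], [-0.336, -0.594, -0.731, 0.19], [0.383, 0.623, -0.682, 0.978], [0.0, 0.0, 0.0, 1.0]]
wrist 3 [[359.3, 0.0, 276.1], [0.0, 359.3, 209.6], [0.0, 0.0, 1.0]] [[-0.436, 0.9, 0.002, 0.624], [0.864, 0.418, 0.28, -0.033], [0.251, 0.123, -0.96, 0.391], [0.0, 0.0, 0.0, 1.0]]
```

View pics/scene0.png

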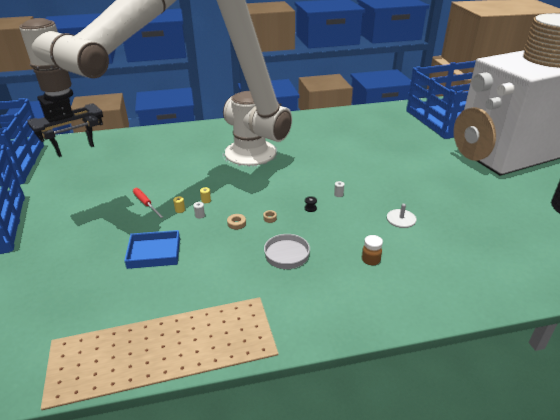

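View pics/side0.png

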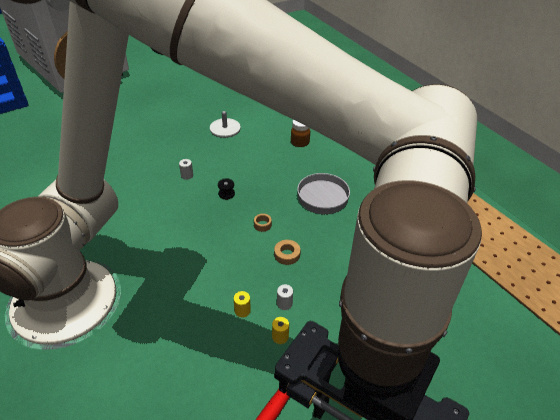

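View pics/wrist0.png

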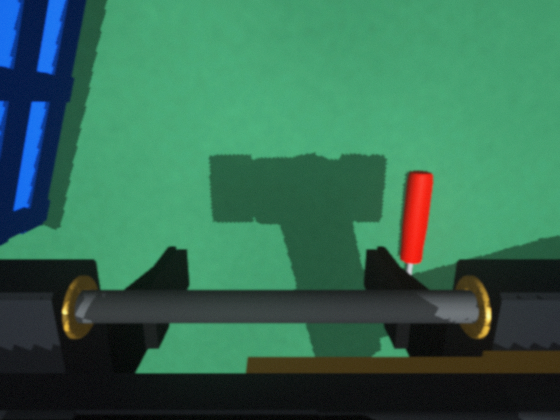

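The scene picture shows grey rollers at about (199,210) and (339,189). The yellow look-alikes are at (179,205) and (205,195). The wide core is at (237,222), the narrow core at (270,216), the bobbin at (311,204), the dish at (287,250), the tray at (153,249), the spindle at (402,215) and the jar at (373,250). The side view agrees, but the arm hides the tray there. Next I'll fit positions from the masks.

```bash
cat > h.py <<'E'
from station import r, imaging, job
import cv2, numpy as np
from scipy.optimize import least_squares
def save(p,name,crop=None,k=1):
    im=p['pixels'][:,:,::-1]
    if crop: im=im[crop[1]:crop[3],crop[0]:crop[2]]
    im=cv2.resize(im,None,fx=k,fy=k,interpolation=cv2.INTER_CUBIC) if k!=1 else im
    cv2.imwrite(f'pics/{name}.png',im)
def proj(p,P):
    P=np.atleast_2d(P); c=P@p['view'][:3,:3].T+p['view'][:3,3]; q=c@p['mtx'].T
    return q[:,:2]/q[:,2:]
def ray(p,uv,z):
    R=p['view'][:3,:3];t=p['view'][:3,3];o=-R.T@t
    d=R.T@np.linalg.solve(p['mtx'],[uv[0],uv[1],1]); return o+d*(z-o[2])/d[2]
def cyl(d,h,z0=0):
    a=np.linspace(0,2*np.pi,48,endpoint=False)
    c=np.c_[d/2*np.cos(a),d/2*np.sin(a)]
    return np.vstack([np.c_[c,np.full(48,z0)],np.c_[c,np.full(48,z0+h)]])
def box(a,b,h):
    return np.array([[i*a/2,j*b/2,z] for i in(-1,1) for j in(-1,1) for z in(0,h)])
M={'roller_a':cyl(.032,.044),'core_wide':cyl(.058,.02),'core_narrow':cyl(.042,.02),'bobbin':cyl(.04,.036),'dish':cyl(.13,.025),
 'spindle':np.vstack([cyl(.09,.008),[[0,0,.058]]]),'jar':cyl(.054,.07),'tray':box(.12,.14,.03)}
def bb(uv): return np.r_[uv.min(0),uv.max(0)]
def mbb(m):
    n,l,st,_=cv2.connectedComponentsWithStats(m.astype(np.uint8)); i=1+np.argmax(st[1:,4]); x,y,w,h,a=st[i]
    return np.array([x-.0,y-.0,x+w-1+.0,y+h-1+.0]),a
def fit(p,name,m,z0=0):
    b,a=mbb(m)
    g=ray(p,[(b[0]+b[2])/2,(b[1]+b[3])/2],z0+M[name][:,2].max()/2)[:2]
    f=lambda v: bb(proj(p,M[name]+[v[0],v[1],z0]))-b
    s=least_squares(f,g); return s.x,s.fun
E
python3 - <<'E'
from h import *
for n in ('scene','side'):
    p=imaging.capture(n)
    for k in ('roller_a','core_wide','core_narrow','bobbin','dish','spindle','tray','jar','screwdriver'):
        for d in imaging.regions_of(k,p):
            if d['p']<.2: continue
            if k=='screwdriver': print(n,k,d['p'],d['centre'],mbb(d['mask'])); continue
            x,e=fit(p,k,d['mask']); print(n,k,round(d['p'],2),np.round(d['centre']),np.round(x,4),np.round(e,1))
            if k=='tray':
                c=max(cv2.findContours(d['mask'].astype(np.uint8),0,2)[0],key=len); q=cv2.approxPolyDP(cv2.convexHull(c),4,True)[:,0]
                print([(u.tolist(),np.round(ray(p,u,.03),3).tolist()) for u in q])
print(r.sense()['time_s'])
E
```

```text
scene roller_a 0.68 [198. 211.] [ 0.3718 -0.2271] [-0.3 -0.   0.3  0. ]
scene roller_a 0.64 [177. 205.] [ 0.3252 -0.2896] [-0.9 -0.4  1.   0.4]
scene roller_a 0.58 [204. 194.] [ 0.2894 -0.1991] [-0.5 -0.7  0.5  0.6]
scene roller_a 0.54 [340. 186.] [0.3573 0.245 ] [-0.7 -0.6  0.7  0.5]
scene core_wide 0.72 [230. 220.] [ 0.4437 -0.1161] [-0.  -1.2  0.   1.1]
scene core_narrow 0.69 [203. 211.] [ 0.3542 -0.2271] [-1.4  1.2  1.4 -1.2]
scene bobbin 0.74 [312. 202.] [0.4158 0.1305] [-0.8 -0.6  0.8  0.5]
scene dish 0.59 [285. 253.] [0.6191 0.0028] [-1.4 -1.3  1.3  1. ]
scene spindle 0.95 [402. 217.] [0.5372 0.3892] [-0.8 -0.5  0.8  0.4]
scene tray 0.64 [151. 247.] [ 0.5247 -0.3733] [ 0.8 -1.8 -0.8  1.6]
[([178, 231], [0.48, -0.295, 0.03]), ([176, 263], [0.623, -0.307, 0.03]), ([126, 267], [0.608, -0.439, 0.03]), ([131, 234], [0.463, -0.431, 0.03])]
scene jar 0.74 [370. 252.] [0.693  0.2267] [-1.2 -1.   1.1  0.8]
scene screwdriver 0.62 [142.7, 196.3] (array([133., 187., 160., 215.]), np.int32(189))
scene screwdriver 0.49 [400.8, 216.9] (array([386., 204., 415., 227.]), np.int32(482))
side roller_a 0.77 [188. 166.] [0.3654 0.2479] [-0.8 -1.1  0.8  1. ]
side roller_a 0.66 [286. 330.] [ 0.3326 -0.2862] [-0.2 -1.   0.2  1. ]
side roller_a 0.6 [244. 303.] [ 0.2998 -0.1984] [-0.6 -2.   0.6  1.9]
side roller_a 0.54 [284. 299.] [ 0.3784 -0.2257] [-0.3 -0.3  0.3  0.3]
side core_narrow 0.68 [263. 222.] [ 0.4493 -0.0098] [ 0.4 -0.4 -0.4  0.4]
side bobbin 0.62 [228. 186.] [0.4235 0.1327] [-0.  -0.8  0.   0.7]
side bobbin 0.32 [276. 406.] [ 0.2505 -0.4006] [ 4.3 -2.2 -4.3  2.2]
side dish 0.67 [322. 193.] [0.6278 0.0041] [-0.6 -0.7  0.6  0.5]
side spindle 0.57 [227. 127.] [0.5461 0.3957] [-1.  -1.   1.   0.9]
side jar 0.61 [301. 132.] [0.6964 0.2226] [-1.2 -3.7  1.2  3.3]
side screwdriver 0.83 [276.3, 406.4] (array([256., 390., 288., 419.]), np.int32(494))
1.15
```

```bash
cat >> h.py <<'E'
def delta(x,y,z):
    s=r.sense(); R=s['ee_rot']; d=R.T@(np.array([x,y,z])-s['tcp_pos'])
    print('tool delta mm',np.round(d*1000,1),'rows',np.round(np.linalg.norm(d)/.05,1),'yaw tooly',round(np.degrees(np.arctan2(R[1,1],R[0,1])),1)); return d
def st():
    s=r.sense(); print('t',round(s['time_s'],2),'tcp',np.round(s['tcp_pos'],4),'yaw',round(np.degrees(np.arctan2(s['ee_rot'][1,1],s['ee_rot'][0,1])),1),'F',np.round(s['wrist_force'],1),'g',round(s['gripper_width'],3),'j',np.round(s['joints'],0))
E
python3 - <<'E'
from h import *
p=imaging.capture('wrist'); s=r.sense()
o=-p['view'][:3,:3].T@p['view'][:3,3]; print('cam in tool',s['ee_rot'].T@(o-s['tcp_pos']))
print('centre ground',s['ee_rot'].T@(ray(p,[280,120],0)-s['tcp_pos']), s['ee_rot'].T@(ray(p,[280,250],0)-s['tcp_pos']))
st();delta(.36,-.3,.26)
E
```

```text
cam in tool [-0.18230713  0.0003324  -0.07726098]
centre ground [ 0.20204429  0.00428132 -0.06222865] [0.20205039 0.00480616 0.08320119]
t 1.2 tcp [ 0.2723 -0.5625  0.202 ] yaw 115.8 F [-1.3  1.   0. ] g 0.999 j [-49.  22.   0.  -0. -68. -15.]
tool delta mm [-57.9 198.1 193.3] rows 5.7 yaw tooly 115.8
```

```bash
python3 - <<'E'
from h import *
delta(.42,-.29,.28)
E
```

```text
tool delta mm [-77.9 181.  251.6] rows 6.4 yaw tooly 115.8
```

Request:
{"name": "apply_moves", "arguments": {"xyz": [[-0.01, 0.025, 0.035], [-0.01, 0.025, 0.035], [-0.01, 0.025, 0.035], [-0.012, 0.026, 0.036], [-0.012, 0.026, 0.036], [-0.012, 0.026, 0.036], [-0.012, 0.026, 0.036], [0, 0, 0]], "twist": [0, 0, 0, 0, 0, 0, 0, 0], "claw": [1, 1, 1, 1, 1, 1, 1, 1]}}

```text
time_s: 2.0
tcp_pos: [0.4237, -0.2849, 0.2819]
ee_rot: [[0.001, -0.432, 0.902], [0.002, 0.902, 0.432], [-1.0, 0.001, 0.002]]
wrist_force: [-0.1, -0.2, -0.7]
gripper_width: 0.996
```

```bash
python3 - <<'E'
from h import *
st(); delta(.42,-.29,.28)
p=imaging.capture('wrist'); save(p,'w1')
for k in ('roller_a','tray','screwdriver','core_wide'):
    for d in imaging.regions_of(k,p):
        if d['p']<.2: continue
        if k=='screwdriver': print(k,d['p'],d['centre']);continue
        x,e=fit(p,k,d['mask']); print(k,round(d['p'],2),np.round(d['centre']),np.round(x,4),np.round(e,1))
E
```

```text
t 2.0 tcp [ 0.4237 -0.2849  0.2819] yaw 115.6 F [-0.1 -0.2 -0.7] g 0.996 j [-16.   8.  -7.  -0. -75. -49.]
tool delta mm [ 1.9 -3.  -5.6] rows 0.1 yaw tooly 115.6
roller_a 0.91 [389. 104.] [ 0.297  -0.1999] [-1.2 -0.8  1.1  0.9]
roller_a 0.88 [335. 156.] [ 0.3775 -0.2268] [-1.4 -1.   1.3  1. ]
roller_a 0.78 [310.  98.] [ 0.3319 -0.2878] [-0.2 -1.   0.2  1. ]
tray 0.73 [180. 210.] [ 0.5294 -0.3705] [ 0.7  1.2 -0.7 -1.5]
screwdriver 0.93 [245.9, 21.9]
core_wide 0.7 [379. 230.] [ 0.4455 -0.119 ] [-1.2 -3.7  1.2  3.9]
```

View pics/w1.png

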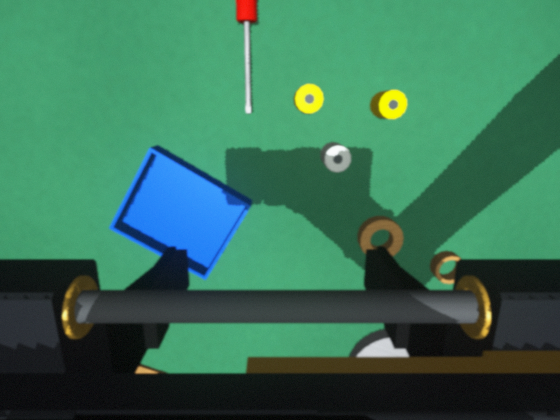

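The wrist view shows the grey roller at (337,157), the yellow decoys at (309,98) and (393,104), and the tray at about (180,210). The wanted rollers are plain aluminium, so the grey ones are meant. I'll confirm with an enlarged crop.

```bash
python3 - <<'E'
from h import *
p=imaging.capture('wrist'); save(p,'w1crop',(270,60,450,200),4)
d=imaging.regions_of('tray',p)[0]
c=max(cv2.findContours(d['mask'].astype(np.uint8),0,2)[0],key=len)
G=np.array([ray(p,u[0],.03)[:2] for u in c],np.float32)
rc=cv2.minAreaRect(G*1000); print(rc)
for u in [(153,147),(251,203),(206,275),(113,227)]: print(np.round(ray(p,u,.03),3))
t=np.array([.3775,-.2268]); delta(*t,.10); delta(*t,.02)
E
```

```text
((525.85595703125, -369.0854187011719), (140.4731903076172, 128.25357055664062), 84.43158721923828)
[ 0.455 -0.432  0.03 ]
[ 0.468 -0.299  0.03 ]
[ 0.583 -0.313  0.03 ]
[ 0.571 -0.444  0.03 ]
tool delta mm [179.4  73.4 -11.7] rows 3.9 yaw tooly 115.1
tool delta mm [259.4  73.  -11.5] rows 5.4 yaw tooly 115.1
```

View pics/w1crop.png

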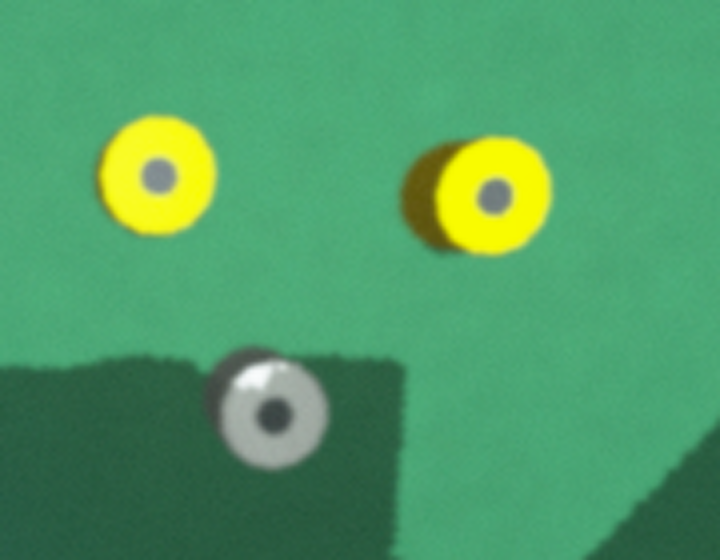

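The crop confirms it: the grey aluminium cylinder is the roller and the two yellow ones are decoys. I'm moving over it now.

Request:
{"name": "apply_moves", "arguments": {"xyz": [[0.03, 0.018, -0.003], [0.04, 0.018, -0.003], [0.04, 0.018, -0.003], [0.04, 0.019, -0.003], [0.03, 0, 0], [0, 0, 0]], "twist": [0, 0, 0, 0, 0, 0], "claw": [0.8, 0.8, 0.8, 0.8, 0.8, 0.8]}}

```text
time_s: 2.95
tcp_pos: [0.3739, -0.2321, 0.0937]
ee_rot: [[-0.003, -0.412, 0.911], [0.0, 0.911, 0.412], [-1.0, 0.001, -0.002]]
wrist_force: [0.4, 0.4, 0.5]
gripper_width: 0.8
```

```bash
python3 - <<'E'
from h import *
st()
p=imaging.capture('wrist'); save(p,'w2')
for d in imaging.regions_of('roller_a',p):
    x,e=fit(p,'roller_a',d['mask']); print(round(d['p'],2),np.round(d['centre']),np.round(x,4),np.round(e,1))
delta(.3775,-.2268,.025)
E
```

```text
t 2.95 tcp [ 0.3739 -0.2321  0.0937] yaw 114.3 F [0.4 0.4 0.5] g 0.8 j [-11.  11. -33.   0. -46. -55.]
0.88 [280. 223.] [ 0.3775 -0.2267] [-0.9 -1.8  0.9  1.7]
0.6 [366. 139.] [ 0.2962 -0.1999] [-1.4 -1.5  1.1  1.5]
0.57 [228. 128.] [ 0.3315 -0.2874] [-0.8 -1.3  1.   1.4]
tool delta mm [72.3  6.1  2.4] rows 1.5 yaw tooly 114.4
```

View pics/w2.png

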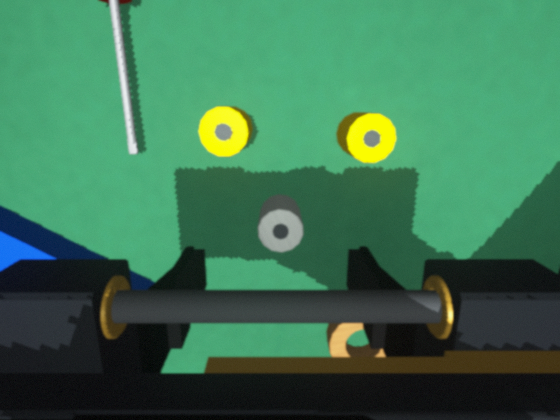

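The view agrees: the grey roller is at (280,228) between the fingers, and its position matches to within 0.1 mm. Descending and gripping.

Request:
{"name": "apply_moves", "arguments": {"xyz": [[0.02, 0.004, 0.002], [0.026, 0.002, 0.001], [0.025, 0, 0], [0, 0, 0], [0, 0, 0], [0, 0, 0], [0, 0, 0], [0, 0, 0], [0, 0, 0]], "twist": [0, 0, 0, 0, 0, 0, 0, 0, 0], "claw": [0.8, 0.8, 0.8, 0.8, 0.3, 0.3, 0.3, 0.3, 0.3]}}

```text
time_s: 3.95
tcp_pos: [0.3948, -0.2338, 0.0403]
ee_rot: [[0.04, -0.411, 0.911], [-0.013, 0.911, 0.411], [-0.999, -0.028, 0.031]]
wrist_force: [-0.0, 0.4, -0.1]
gripper_width: 0.43
```

```bash
python3 - <<'E'
from h import *
st(); delta(.3775,-.2268,.025)
E
```

```text
t 3.95 tcp [ 0.3948 -0.2338  0.0403] yaw 114.2 F [-0.   0.4 -0.1] g 0.43 j [-10.  16. -36.   1. -35. -56.]
tool delta mm [ 14.5  13.9 -13.3] rows 0.5 yaw tooly 114.2
```

```bash
python3 - <<'E'
from h import *
p=imaging.capture('wrist'); save(p,'w3')
p=imaging.capture('side'); save(p,'s3',(200,180,400,340),4); 
s=r.sense(); print(s['joint_velocities'],s['effort']);st()
E
```

```text
[ 0.04239356  0.48678701 -0.37834268 -0.08166877  0.10882317  0.03960998] [-1.44579186e-02 -2.76898044e+01  1.22826639e+01  2.75181949e+00
  4.08262701e-02  3.11522119e-03]
t 4.05 tcp [ 0.3946 -0.2337  0.04  ] yaw 114.2 F [-0.1  0.4 -0.1] g 0.352 j [-10.  16. -36.   1. -35. -56.]
```

View pics/w3.png

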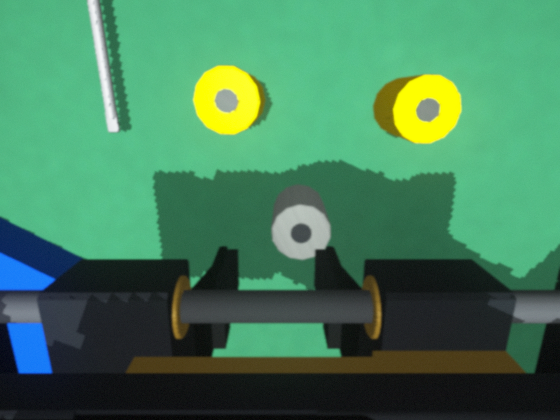

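View pics/s3.png

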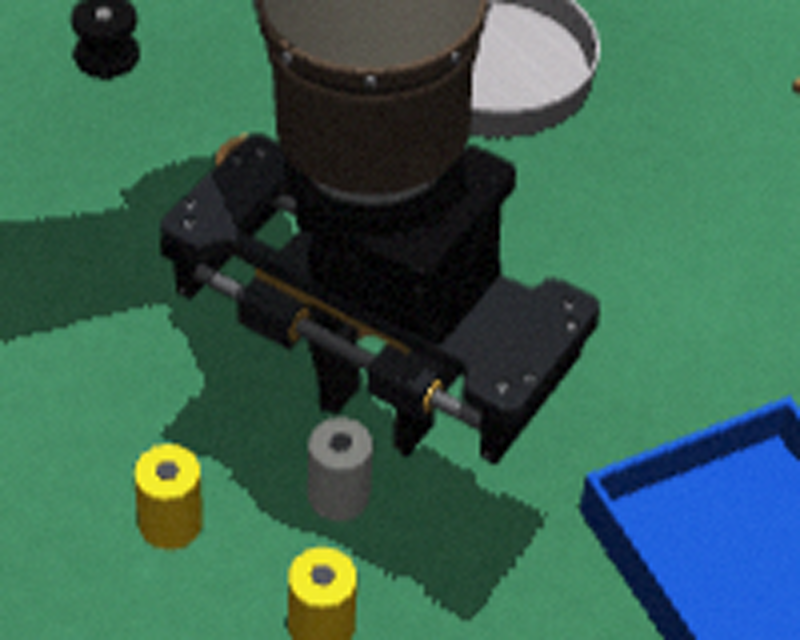

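The roller at (300,232) hasn't been touched. The arm ended about 16 mm too far out and slightly tilted. I'll open the jaws and test with small rows.

Request:
{"name": "apply_moves", "arguments": {"xyz": [[0, 0, 0], [0, 0, 0], [0, 0, 0], [0, 0, 0]], "twist": [0, 0, 0, 0], "claw": [0.8, 0.8, 0.8, 0.8]}}

```text
time_s: 4.45
tcp_pos: [0.3943, -0.2336, 0.0399]
ee_rot: [[0.039, -0.411, 0.911], [-0.012, 0.911, 0.412], [-0.999, -0.027, 0.03]]
wrist_force: [-0.1, 1.1, -0.6]
gripper_width: 0.627
```

Request:
{"name": "apply_moves", "arguments": {"xyz": [[-0.02, 0, 0]], "twist": [0], "claw": [0.8]}}

```text
time_s: 4.55
tcp_pos: [0.3914, -0.2328, 0.058]
ee_rot: [[0.033, -0.41, 0.911], [-0.011, 0.912, 0.411], [-0.999, -0.023, 0.025]]
wrist_force: [-0.0, 0.0, 1.2]
gripper_width: 0.718
```

Request:
{"name": "apply_moves", "arguments": {"xyz": [[0, 0, -0.02]], "twist": [0], "claw": [0.8]}}

```text
time_s: 4.65
tcp_pos: [0.3767, -0.2417, 0.0596]
ee_rot: [[0.039, -0.413, 0.91], [-0.013, 0.91, 0.414], [-0.999, -0.028, 0.03]]
wrist_force: [0.9, 0.3, -0.3]
gripper_width: 0.77
```

```bash
python3 - <<'E'
from h import *
st(); delta(.3775,-.2268,.06)
E
```

```text
t 4.65 tcp [ 0.3767 -0.2417  0.0596] yaw 114.4 F [ 0.9  0.3 -0.3] g 0.77 j [-12.  14. -37.   0. -37. -54.]
tool delta mm [-0.6 13.2  6.9] rows 0.3 yaw tooly 114.4
```

Request:
{"name": "apply_moves", "arguments": {"xyz": [[0, 0.013, 0.004], [-0.02, 0, 0], [0, 0, 0]], "twist": [0, 0, 0], "claw": [0.8, 0.8, 0.8]}}

```text
time_s: 4.95
tcp_pos: [0.3683, -0.228, 0.0779]
ee_rot: [[0.033, -0.41, 0.912], [-0.011, 0.912, 0.41], [-0.999, -0.024, 0.026]]
wrist_force: [0.5, 0.0, -0.9]
gripper_width: 0.802
```

Request:
{"name": "apply_moves", "arguments": {"xyz": [[-0.03, 0, 0]], "twist": [0], "claw": [0.8]}}

```text
time_s: 5.05
tcp_pos: [0.3631, -0.2267, 0.1045]
ee_rot: [[0.024, -0.408, 0.913], [-0.008, 0.913, 0.408], [-1.0, -0.017, 0.019]]
wrist_force: [0.1, -0.8, 0.2]
gripper_width: 0.805
```

```bash
python3 - <<'E'
from h import *
st(); delta(.3775,-.2268,.06)
E
```

```text
t 5.05 tcp [ 0.3631 -0.2267  0.1045] yaw 114.1 F [ 0.1 -0.8  0.2] g 0.805 j [-10.   8. -35.   0. -45. -56.]
tool delta mm [44.8 -5.2 12.3] rows 0.9 yaw tooly 114.1
```

Request:
{"name": "apply_moves", "arguments": {"xyz": [[0.01, 0, 0], [0.01, 0, 0], [0.01, 0, 0]], "twist": [0, 0, 0], "claw": [0.8, 0.8, 0.8]}}

```text
time_s: 5.35
tcp_pos: [0.3654, -0.2282, 0.0758]
ee_rot: [[0.033, -0.407, 0.913], [-0.009, 0.913, 0.408], [-0.999, -0.022, 0.027]]
wrist_force: [0.9, -0.3, -1.0]
gripper_width: 0.799
```

```bash
python3 - <<'E'
from h import *
st(); delta(.3775,-.2268,.06)
E
```

```text
t 5.35 tcp [ 0.3654 -0.2282  0.0758] yaw 114.0 F [ 0.9 -0.3 -1. ] g 0.799 j [-10.  11. -37.   0. -40. -56.]
tool delta mm [16.2 -3.3 11.2] rows 0.4 yaw tooly 114.0
```

Request:
{"name": "apply_moves", "arguments": {"xyz": [[0, 0, 0.01]], "twist": [0], "claw": [0.8]}}

```text
time_s: 5.45
tcp_pos: [0.3715, -0.2238, 0.0738]
ee_rot: [[0.028, -0.405, 0.914], [-0.008, 0.914, 0.405], [-1.0, -0.018, 0.022]]
wrist_force: [-0.7, 0.2, -0.1]
gripper_width: 0.805
```

```bash
python3 - <<'E'
from h import *
st(); delta(.3775,-.2268,.06)
E
```

```text
t 5.45 tcp [ 0.3715 -0.2238  0.0738] yaw 113.9 F [-0.7  0.2 -0.1] g 0.805 j [ -9.  11. -37.   0. -40. -57.]
tool delta mm [14.  -4.9  3.9] rows 0.3 yaw tooly 113.9
```

Request:
{"name": "apply_moves", "arguments": {"xyz": [[0.01, -0.005, 0.003], [0.015, 0, 0]], "twist": [0, 0], "claw": [0.8, 0.8]}}

```text
time_s: 5.65
tcp_pos: [0.38, -0.2278, 0.0487]
ee_rot: [[0.032, -0.406, 0.913], [-0.009, 0.913, 0.407], [-0.999, -0.021, 0.026]]
wrist_force: [-0.3, 0.3, -0.6]
gripper_width: 0.802
```

```bash
python3 - <<'E'
from h import *
st(); delta(.3775,-.2268,.025)
E
```

```text
t 5.65 tcp [ 0.38   -0.2278  0.0487] yaw 114.0 F [-0.3  0.3 -0.6] g 0.802 j [-10.  15. -37.   0. -36. -57.]
tool delta mm [23.6  2.4 -2.5] rows 0.5 yaw tooly 114.0
```

Request:
{"name": "apply_moves", "arguments": {"xyz": [[0.012, 0.002, -0.004], [0.012, 0, -0.001]], "twist": [0, 0], "claw": [0.8, 0.8]}}

```text
time_s: 5.85
tcp_pos: [0.3761, -0.2284, 0.0221]
ee_rot: [[0.032, -0.407, 0.913], [-0.009, 0.913, 0.407], [-0.999, -0.021, 0.025]]
wrist_force: [0.4, 0.5, 0.4]
gripper_width: 0.8
```

```bash
python3 - <<'E'
from h import *
st(); delta(.3775,-.2268,.025)
E
```

```text
t 5.85 tcp [ 0.3761 -0.2284  0.0221] yaw 114.0 F [0.4 0.5 0.4] g 0.8 j [-10.  17. -40.   0. -32. -56.]
tool delta mm [-2.9  0.9  2. ] rows 0.1 yaw tooly 114.0
```

Request:
{"name": "apply_moves", "arguments": {"xyz": [[0, 0.001, 0.002], [0, 0, 0], [0, 0, 0], [0, 0, 0], [0, 0, 0], [0, 0, 0], [0, 0, 0]], "twist": [0, 0, 0, 0, 0, 0, 0], "claw": [0.2, 0.2, 0.2, 0.2, 0.2, 0.2, 0.2]}}

```text
time_s: 6.55
tcp_pos: [0.3785, -0.2268, 0.0212]
ee_rot: [[0.031, -0.407, 0.913], [-0.008, 0.913, 0.407], [-0.999, -0.02, 0.025]]
wrist_force: [-0.4, -0.3, -1.2]
gripper_width: 0.33
```

```bash
python3 - <<'E'
from h import *
st()
E
```

```text
t 6.55 tcp [ 0.3785 -0.2268  0.0212] yaw 114.0 F [-0.4 -0.3 -1.2] g 0.33 j [-10.  17. -39.   0. -32. -57.]
```

Request:
{"name": "apply_moves", "arguments": {"xyz": [[0, 0, 0]], "twist": [0], "claw": [0.2]}}

```text
time_s: 6.65
tcp_pos: [0.3784, -0.2268, 0.0214]
ee_rot: [[0.031, -0.407, 0.913], [-0.008, 0.913, 0.407], [-0.999, -0.02, 0.025]]
wrist_force: [-0.7, 0.8, -1.3]
gripper_width: 0.329
```

```bash
python3 - <<'E'
from h import *
st()
p=imaging.capture('side'); save(p,'s4',(200,180,400,340),4); st()
E
```

```text
t 6.65 tcp [ 0.3784 -0.2268  0.0214] yaw 114.0 F [-0.7  0.8 -1.3] g 0.329 j [-10.  17. -39.   0. -32. -57.]
t 6.7 tcp [ 0.3784 -0.2268  0.0213] yaw 114.0 F [ 0.7 -0.4 -0.1] g 0.331 j [-10.  17. -39.   0. -32. -57.]
```

View pics/s4.png

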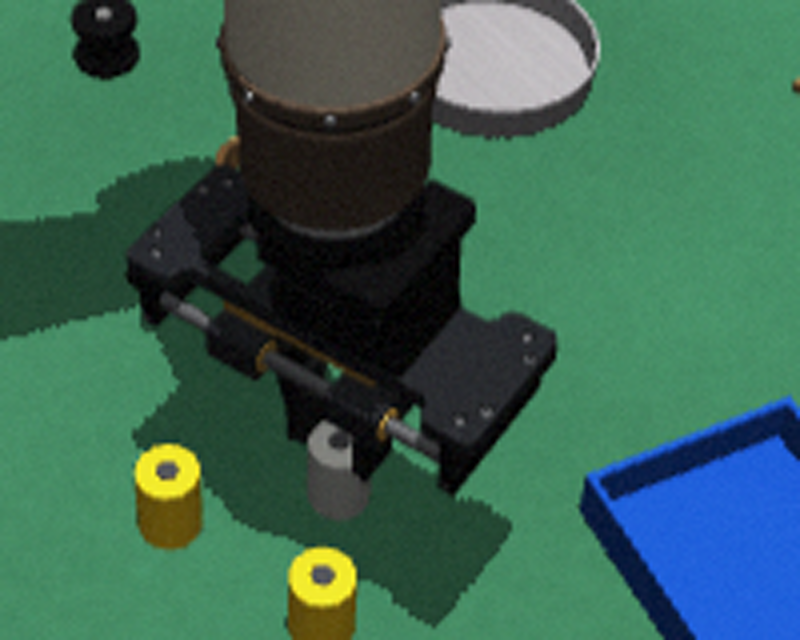

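```bash
python3 - <<'E'
from h import *
p=imaging.capture('wrist'); save(p,'w4')
s=r.sense();R=s['ee_rot']
for g in (-.0164,.0164):
  for zz in (-.0095,.0095):
    for xx in (.014,-.005): print(g,zz,xx,np.round(proj(p,s['tcp_pos']+R@[xx,g,zz])))
for d in imaging.regions_of('roller_a',p)[:3]:
    x,e=fit(p,'roller_a',d['mask']); print(round(d['p'],2),np.round(d['centre']),np.round(x,4),np.round(e,1))
E
```

```text
-0.0164 -0.0095 0.014 [[247. 227.]]
-0.0164 -0.0095 -0.005 [[244. 239.]]
-0.0164 0.0095 0.014 [[248. 257.]]
-0.0164 0.0095 -0.005 [[245. 272.]]
0.0164 -0.0095 0.014 [[304. 227.]]
0.0164 -0.0095 -0.005 [[307. 239.]]
0.0164 0.0095 0.014 [[303. 257.]]
0.0164 0.0095 -0.005 [[306. 272.]]
0.82 [400. 134.] [ 0.2971 -0.2003] [-1.4 -1.3  1.1  1.2]
0.75 [201. 129.] [ 0.3317 -0.2872] [-1.2 -1.6  1.5  1.9]
0.57 [275. 255.] [ 0.3749 -0.2273] [-2.5 -5.4  2.5  5.1]
```

View pics/w4.png

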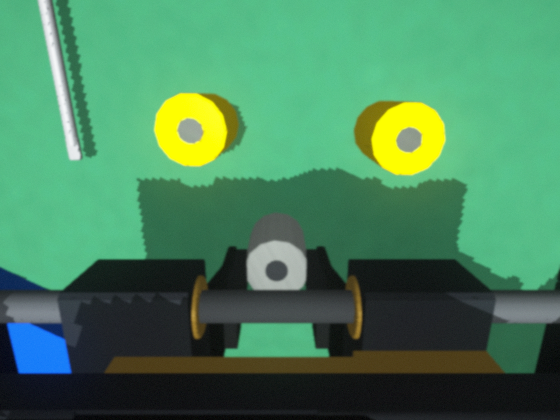

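The wrist view shows the roller at (277,265) held upright between the pads. Lifting and turning it to line the jaws up with the tray's x.

Request:
{"name": "apply_moves", "arguments": {"xyz": [[-0.02, 0, 0], [-0.03, 0, 0], [-0.03, 0, 0], [-0.02, 0, 0], [0, 0, 0], [0, 0, 0], [0, 0, 0]], "twist": [0, -8.5, -8.5, -8.5, -8.5, -8.5, -8.5], "claw": [0.2, 0.2, 0.2, 0.2, 0.2, 0.2, 0.2]}}

```text
time_s: 7.5
tcp_pos: [0.3738, -0.2256, 0.1248]
ee_rot: [[0.028, -0.969, 0.245], [-0.007, 0.245, 0.969], [-1.0, -0.029, -0.0]]
wrist_force: [0.1, -0.6, -1.0]
gripper_width: 0.331
```

```bash
python3 - <<'E'
from h import *
st(); print(np.round(r.sense()['ee_rot'],3)); delta(.520,-.401,.10)
E
```

```text
t 7.5 tcp [ 0.3738 -0.2256  0.1248] yaw 165.8 F [ 0.1 -0.6 -1. ] g 0.331 j [-10.   7. -32.   0. -49.  -5.]
[[ 0.028 -0.969  0.245]
 [-0.007  0.245  0.969]
 [-1.    -0.029 -0.   ]]
tool delta mm [  30.1 -184.  -134.1] rows 4.6 yaw tooly 165.8
```

Request:
{"name": "apply_moves", "arguments": {"xyz": [[0, -0.03, -0.022], [0, -0.031, -0.022], [0, -0.031, -0.022], [0, -0.031, -0.022], [0, -0.031, -0.023], [0, -0.03, -0.023], [0.01, 0, 0]], "twist": [0, 0, 0, 0, 0, 0, -8.5], "claw": [0.2, 0.2, 0.2, 0.2, 0.2, 0.2, 0.2]}}

```text
time_s: 8.2
tcp_pos: [0.5231, -0.4062, 0.1185]
ee_rot: [[0.027, -0.995, 0.091], [-0.007, 0.091, 0.996], [-1.0, -0.028, -0.004]]
wrist_force: [-1.4, 1.9, -1.4]
gripper_width: 0.331
```

```bash
python3 - <<'E'
from h import *
st(); print(np.round(r.sense()['ee_rot'],3)); delta(.520,-.401,.08)
p=imaging.capture('wrist'); save(p,'w5')
for d in imaging.regions_of('tray',p)[:1]:
    c=max(cv2.findContours(d['mask'].astype(np.uint8),0,2)[0],key=len)
    print(cv2.minAreaRect(np.array([ray(p,u[0],.03)[:2] for u in c],np.float32)*1000))
p=imaging.capture('side'); save(p,'s5')
d=imaging.regions_of('tray',p)
if d: print(d[0]['p'],fit(p,'tray',d[0]['mask']))
E
```

```text
t 8.2 tcp [ 0.5231 -0.4062  0.1185] yaw 174.8 F [-1.4  1.9 -1.4] g 0.331 j [-24.  28.  -2.  -0. -58.  19.]
[[ 0.027 -0.995  0.091]
 [-0.007  0.091  0.996]
 [-1.    -0.028 -0.004]]
tool delta mm [38.3  4.7  5. ] rows 0.8 yaw tooly 174.8
((527.6668701171875, -393.8443908691406), (101.24925994873047, 121.35859680175781), 85.06124877929688)
0.55 (array([ 0.52763697, -0.37633816]), array([ -2.85601181, -10.10585516,   2.71886704,   7.22997677]))
```

View pics/w5.png

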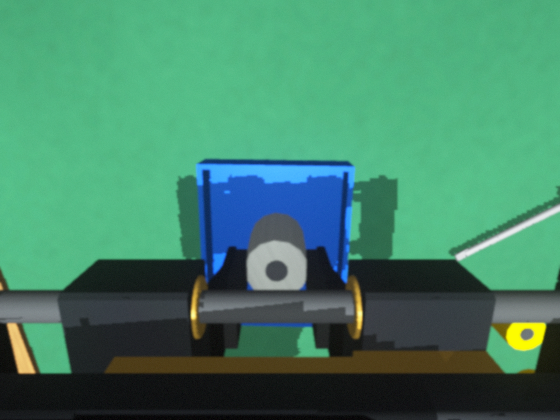

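View pics/s5.png

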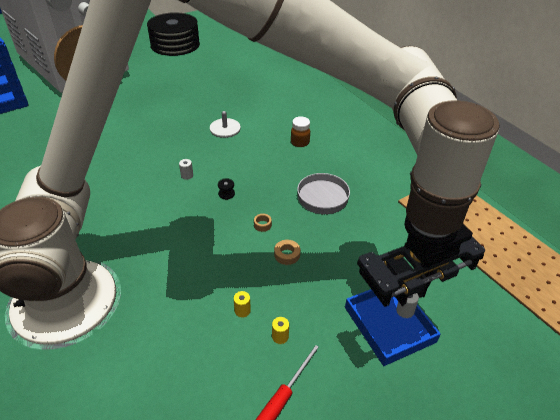

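The wrist view shows the roller over the tray, which spans columns 198–352, with the jaws parallel to its edges. The side view agrees. Lowering.

Request:
{"name": "apply_moves", "arguments": {"xyz": [[0.025, 0.005, 0.005], [0.025, 0, 0], [0.02, 0, 0]], "twist": [0, 0, 0], "claw": [0.2, 0.2, 0.2]}}

```text
time_s: 8.7
tcp_pos: [0.5187, -0.3965, 0.053]
ee_rot: [[0.033, -0.994, 0.101], [-0.009, 0.101, 0.995], [-0.999, -0.033, -0.005]]
wrist_force: [-0.4, 0.7, -1.3]
gripper_width: 0.333
```

```bash
python3 - <<'E'
from h import *
st(); delta(.520,-.401,.027)
E
```

```text
t 8.7 tcp [ 0.5187 -0.3965  0.053 ] yaw 174.2 F [-0.4  0.7 -1.3] g 0.333 j [-23.  31.  -7.  -0. -50.  18.]
tool delta mm [26.1 -0.9 -4.2] rows 0.5 yaw tooly 174.2
```

Request:
{"name": "apply_moves", "arguments": {"xyz": [[0.013, -0.001, -0.004], [0.012, 0, 0], [0, 0, 0]], "twist": [0, 0, 0], "claw": [0.2, 0.2, 0.2]}}

```text
time_s: 9.0
tcp_pos: [0.5185, -0.399, 0.0265]
ee_rot: [[0.03, -0.994, 0.104], [-0.007, 0.103, 0.995], [-1.0, -0.03, -0.004]]
wrist_force: [-0.3, -0.2, -1.2]
gripper_width: 0.331
```

```bash
python3 - <<'E'
from h import *
st(); delta(.520,-.401,.027)
E
```

```text
t 9.0 tcp [ 0.5185 -0.399   0.0265] yaw 174.1 F [-0.3 -0.2 -1.2] g 0.331 j [-24.  33.  -8.  -0. -47.  18.]
tool delta mm [-0.4 -1.8 -1.8] rows 0.1 yaw tooly 174.1
```

Request:
{"name": "apply_moves", "arguments": {"xyz": [[0.001, 0, 0], [0, 0, 0], [0, 0, 0], [0, 0, 0], [0, 0, 0]], "twist": [0, 0, 0, 0, 0], "claw": [0.2, 0.4, 0.5, 0.55, 0.55]}}

```text
time_s: 9.5
tcp_pos: [0.5212, -0.4005, 0.0299]
ee_rot: [[0.037, -0.994, 0.103], [-0.011, 0.103, 0.995], [-0.999, -0.038, -0.007]]
wrist_force: [0.5, 0.1, 0.7]
gripper_width: 0.533
```

Request:
{"name": "apply_moves", "arguments": {"xyz": [[-0.01, 0, 0], [-0.03, 0, 0], [-0.04, 0, 0], [-0.04, 0, 0], [0, 0, 0]], "twist": [0, 0, 0, 0, 0], "claw": [0.55, 0.55, 0.6, 0.8, 0.8]}}

```text
time_s: 10.0
tcp_pos: [0.5167, -0.3999, 0.1571]
ee_rot: [[0.037, -0.994, 0.103], [-0.013, 0.103, 0.995], [-0.999, -0.038, -0.009]]
wrist_force: [1.8, 0.5, 0.2]
gripper_width: 0.703
```

```bash
python3 - <<'E'
from h import *
st(); 
p=imaging.capture('wrist'); save(p,'w6')
for d in imaging.regions_of('roller_a',p)[:3]:
    x,e=fit(p,'roller_a',d['mask'],.004); print(round(d['p'],2),np.round(d['centre']),np.round(x,4),np.round(e,1))
delta(.361,.2465,.16)
E
```

```text
t 10.0 tcp [ 0.5167 -0.3999  0.1571] yaw 174.1 F [1.8 0.5 0.2] g 0.703 j [-24.  25.  -1.  -0. -62.  18.]
0.58 [277. 196.] [ 0.5185 -0.4011] [-1.1 -0.5  1.1  0.5]
tool delta mm [-17.4 219.1 624.8] rows 13.2 yaw tooly 174.0
```

View pics/w6.png

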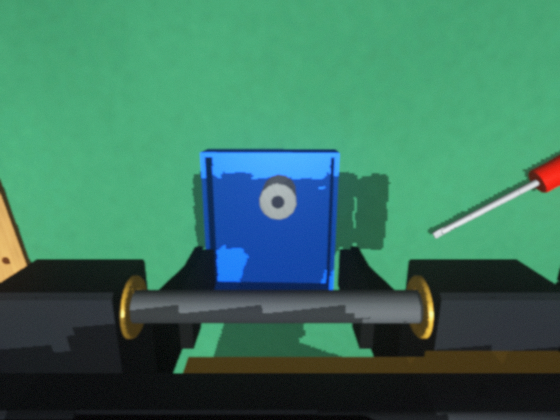

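The roller stands in the tray at pixel (278,200). Moving on to the second grey roller.

Request:
{"name": "apply_moves", "arguments": {"xyz": [[0, 0.016, 0.042], [0, 0.016, 0.044], [0, 0.016, 0.046], [0, 0.016, 0.046], [0, 0.016, 0.046], [0, 0.016, 0.046], [0, 0.016, 0.046], [0, 0.016, 0.046], [0, 0.016, 0.046], [0, 0.016, 0.046], [0, 0.015, 0.045], [0, 0, 0]], "twist": [0, 0, 0, 0, 0, 0, 0, 0, 0, 0, 0, 0], "claw": [0.8, 0.8, 0.8, 0.8, 0.8, 0.8, 0.8, 0.8, 0.8, 0.8, 0.8, 0.8]}}

```text
time_s: 11.3
tcp_pos: [0.3812, 0.1296, 0.1335]
ee_rot: [[0.008, -0.994, 0.11], [-0.008, 0.109, 0.994], [-1.0, -0.008, -0.007]]
wrist_force: [1.7, -1.3, -0.3]
gripper_width: 0.798
```

```bash
python3 - <<'E'
from h import *
st(); print(np.round(r.sense()['ee_rot'],3));delta(.361,.2465,.16)
p=imaging.capture('wrist'); save(p,'w7')
for k in ('roller_a','bobbin','core_narrow','core_wide'):
  for d in imaging.regions_of(k,p)[:2]:
    x,e=fit(p,k,d['mask']); print(k,round(d['p'],2),np.round(d['centre']),np.round(x,4),np.round(e,1))
E
```

```text
t 11.3 tcp [0.3812 0.1296 0.1335] yaw 173.7 F [ 1.7 -1.3 -0.3] g 0.798 j [ 43.   4. -35.   1. -51. -50.]
[[ 0.008 -0.994  0.11 ]
 [-0.008  0.109  0.994]
 [-1.    -0.008 -0.007]]
tool delta mm [-27.6  32.7 113.8] rows 2.4 yaw tooly 173.7
roller_a 0.68 [314. 333.] [0.3626 0.2597] [ -1.7 -17.8   1.4  17. ]
bobbin 0.66 [232. 205.] [0.42   0.1282] [-1.  -1.4  1.1  1.4]
core_narrow 0.66 [160.  23.] [ 0.4459 -0.0106] [-1.1 -2.1  1.1  2.5]
```

View pics/w7.png

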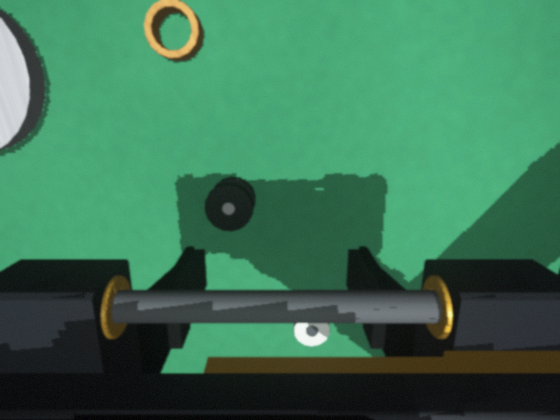

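Request:
{"name": "apply_moves", "arguments": {"xyz": [[0, 0.01, 0.038], [0, 0.011, 0.038], [0, 0.011, 0.037], [0, 0, 0]], "twist": [0, 0, 0, 0], "claw": [0.8, 0.8, 0.8, 0.8]}}

```text
time_s: 11.95
tcp_pos: [0.3664, 0.237, 0.1316]
ee_rot: [[0.006, -0.991, 0.137], [-0.01, 0.137, 0.99], [-1.0, -0.007, -0.009]]
wrist_force: [0.3, -0.9, 0.5]
gripper_width: 0.799
```

```bash
python3 - <<'E'
from h import *
st(); print(np.round(r.sense()['ee_rot'][:,0],3))
p=imaging.capture('wrist'); save(p,'w8')
for k in ('roller_a',):
  for d in imaging.regions_of(k,p)[:2]:
    x,e=fit(p,k,d['mask']); print(k,round(d['p'],2),np.round(d['centre']),np.round(x,4),np.round(e,1)); delta(*x,.08); delta(*x,.023)
E
```

```text
t 11.95 tcp [0.3664 0.237  0.1316] yaw 172.1 F [ 0.3 -0.9  0.5] g 0.799 j [ 55.   8. -31.   1. -52. -63.]
[ 0.006 -0.01  -1.   ]
roller_a 0.69 [283. 213.] [0.3622 0.243 ] [-0.9 -1.3  0.9  1.2]
tool delta mm [51.   4.8  9.2] rows 1.0 yaw tooly 172.0
tool delta mm [108.    5.1   9.9] rows 2.2 yaw tooly 172.0
```

View pics/w8.png

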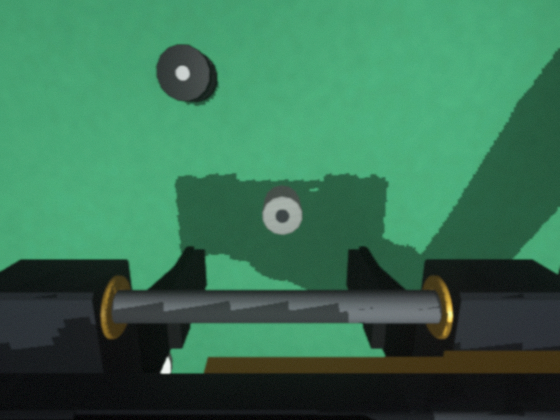

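The grey roller is at (282,213), on its own and clearly aluminium-coloured. The black bobbin is at (183,73).

Request:
{"name": "apply_moves", "arguments": {"xyz": [[0.025, 0.005, 0.009], [0.025, 0, 0], [0.015, 0, 0]], "twist": [0, 0, 0], "claw": [0.8, 0.8, 0.8]}}

```text
time_s: 12.35
tcp_pos: [0.3649, 0.2396, 0.0664]
ee_rot: [[0.007, -0.989, 0.148], [-0.007, 0.148, 0.989], [-1.0, -0.008, -0.006]]
wrist_force: [-0.8, 0.5, -0.2]
gripper_width: 0.797
```

```bash
python3 - <<'E'
from h import *
st(); print(np.round(r.sense()['ee_rot'][:,0],3)); delta(.3622,.243,.023)
E
```

```text
t 12.35 tcp [0.3649 0.2396 0.0664] yaw 171.5 F [-0.8  0.5 -0.2] g 0.797 j [ 55.  13. -36.   1. -41. -64.]
[ 0.007 -0.007 -1.   ]
tool delta mm [43.3  3.5  3.3] rows 0.9 yaw tooly 171.5
```

Request:
{"name": "apply_moves", "arguments": {"xyz": [[0.015, 0.003, 0.003], [0.014, 0, 0], [0.014, 0, 0]], "twist": [0, 0, 0], "claw": [0.8, 0.8, 0.8]}}

```text
time_s: 12.65
tcp_pos: [0.3637, 0.2362, 0.0213]
ee_rot: [[0.005, -0.987, 0.158], [-0.01, 0.158, 0.987], [-1.0, -0.007, -0.009]]
wrist_force: [0.4, 0.3, 0.0]
gripper_width: 0.803
```

```bash
python3 - <<'E'
from h import *
st(); print(np.round(r.sense()['ee_rot'][:,0],3)); delta(.3622,.243,.022)
E
```

```text
t 12.65 tcp [0.3637 0.2362 0.0213] yaw 170.9 F [0.4 0.3 0. ] g 0.803 j [ 55.  17. -39.   1. -34. -65.]
[ 0.005 -0.01  -1.   ]
tool delta mm [-0.8  2.6  6.5] rows 0.1 yaw tooly 170.9
```

Request:
{"name": "apply_moves", "arguments": {"xyz": [[0, 0.002, 0.008], [0, 0, 0], [0, 0, 0], [0, 0, 0], [0, 0, 0], [0, 0, 0], [0, 0, 0]], "twist": [0, 0, 0, 0, 0, 0, 0], "claw": [0.8, 0.5, 0.2, 0.2, 0.2, 0.2, 0.2]}}

```text
time_s: 13.35
tcp_pos: [0.3645, 0.2408, 0.0225]
ee_rot: [[0.005, -0.986, 0.166], [-0.01, 0.166, 0.986], [-1.0, -0.007, -0.009]]
wrist_force: [-0.7, 0.2, 2.5]
gripper_width: 0.347
```

```bash
python3 - <<'E'
from h import *
st(); delta(.3622,.243,.022)
p=imaging.capture('wrist'); save(p,'w9')
E
```

```text
t 13.35 tcp [0.3645 0.2408 0.0225] yaw 170.5 F [-0.7  0.2  2.5] g 0.347 j [ 55.  18. -39.   1. -34. -66.]
tool delta mm [0.5 2.6 1.8] rows 0.1 yaw tooly 170.5
```

View pics/w9.png

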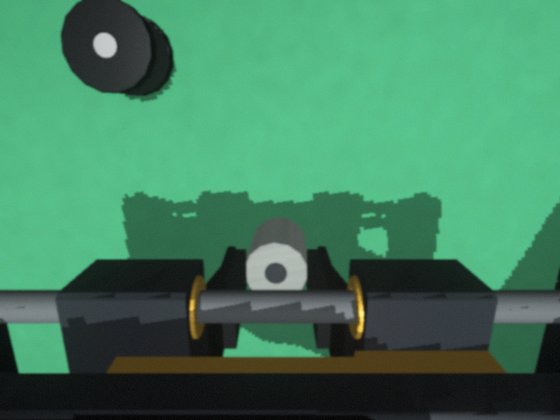

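Roller B is gripped upright at (277,262). Lifting.

Request:
{"name": "apply_moves", "arguments": {"xyz": [[-0.02, 0, 0], [-0.04, 0, 0], [-0.04, 0, 0], [-0.03, 0, -0.02], [0, -0.01, -0.04], [0, -0.011, -0.046], [0, -0.011, -0.046], [0, -0.011, -0.046], [0, -0.011, -0.046], [0, -0.011, -0.046], [0, -0.011, -0.046]], "twist": [0, 0, 0, 0, 0, 0, 0, 0, 0, 0, 0], "claw": [0.2, 0.2, 0.2, 0.2, 0.2, 0.2, 0.2, 0.2, 0.2, 0.2, 0.2]}}

```text
time_s: 14.5
tcp_pos: [0.3878, -0.1063, 0.1657]
ee_rot: [[0.018, -0.989, 0.147], [-0.005, 0.147, 0.989], [-1.0, -0.019, -0.002]]
wrist_force: [1.8, -0.0, 0.6]
gripper_width: 0.195
```

```bash
python3 - <<'E'
from h import *
st(); print(np.round(r.sense()['ee_rot'][:,0],3)); delta(.526,-.341,.12)
E
```

```text
t 14.5 tcp [ 0.3878 -0.1063  0.1657] yaw 171.5 F [ 1.8 -0.   0.6] g 0.195 j [  8.   1. -33.   1. -55. -17.]
[ 0.018 -0.005 -1.   ]
tool delta mm [  49.4 -170.4 -211.7] rows 5.5 yaw tooly 171.5
```

The gripper width has dropped to 0.195, so the roller has slipped out. I'll look for it.

```bash
python3 - <<'E'
from h import *
for n in ('scene','side'):
    p=imaging.capture(n); save(p,n+'9')
p=imaging.capture('wrist'); save(p,'w10')
E
```

```text
(no output)
```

View pics/scene9.png

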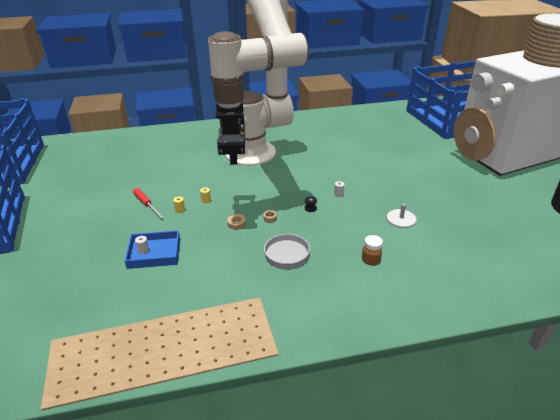

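View pics/side9.png

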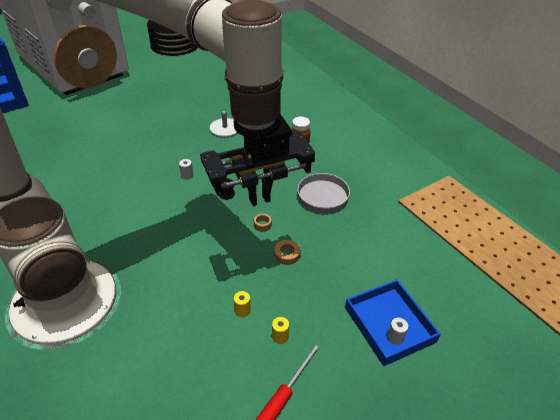

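View pics/w10.png

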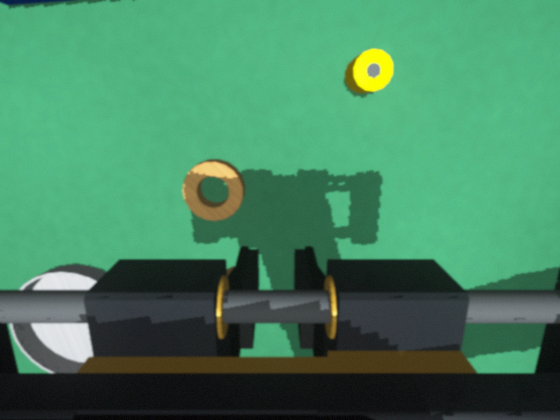

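The roller stands upright at its old place, pixel (186,169) in side and (339,189) in scene. I lifted before the grip had built up. Going back, and I'll wait for a steady width this time.

Request:
{"name": "apply_moves", "arguments": {"xyz": [[0, 0.011, 0.046], [0, 0.011, 0.046], [0, 0.011, 0.046], [0, 0.011, 0.046], [0, 0.011, 0.046], [0, 0.011, 0.046], [0, 0.01, 0.046], [0.02, 0, 0.02], [0, 0, 0]], "twist": [0, 0, 0, 0, 0, 0, 0, 0, 0], "claw": [0.8, 0.8, 0.8, 0.8, 0.8, 0.8, 0.8, 0.8, 0.8]}}

```text
time_s: 15.55
tcp_pos: [0.3605, 0.263, 0.1442]
ee_rot: [[0.022, -0.989, 0.145], [0.001, 0.145, 0.989], [-1.0, -0.021, 0.004]]
wrist_force: [-1.3, -0.7, -0.5]
gripper_width: 0.792
```

```bash
python3 - <<'E'
from h import *
st(); print(np.round(r.sense()['ee_rot'][:,0],3))
p=imaging.capture('wrist'); save(p,'w11')
for k in ('roller_a',):
  for d in imaging.regions_of(k,p)[:2]:
    x,e=fit(p,k,d['mask']); print(k,round(d['p'],2),np.round(d['centre']),np.round(x,4),np.round(e,1)); delta(*x,.06); delta(*x,.022)
E
```

```text
t 15.55 tcp [0.3605 0.263  0.1442] yaw 171.6 F [-1.3 -0.7 -0.5] g 0.792 j [ 58.   7. -30.   1. -52. -67.]
[ 0.022  0.001 -1.   ]
roller_a 0.65 [274. 176.] [0.3621 0.243 ] [-1.5 -1.3  1.5  1.3]
tool delta mm [ 86.2  -1.1 -19. ] rows 1.8 yaw tooly 171.5
tool delta mm [124.2  -0.2 -19.3] rows 2.5 yaw tooly 171.5
```

View pics/w11.png

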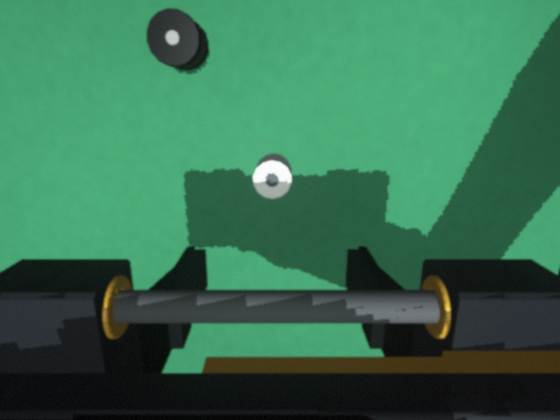

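The roller still stands at (273,177), at (0.362, 0.243). Descending.

Request:
{"name": "apply_moves", "arguments": {"xyz": [[0.02, -0.001, -0.019], [0.03, 0, 0], [0.03, 0, 0]], "twist": [0, 0, 0], "claw": [0.7, 0.7, 0.7]}}

```text
time_s: 15.95
tcp_pos: [0.3639, 0.2451, 0.0707]
ee_rot: [[0.034, -0.989, 0.145], [0.015, 0.146, 0.989], [-0.999, -0.031, 0.02]]
wrist_force: [-0.4, 0.2, -0.2]
gripper_width: 0.709
```

```bash
python3 - <<'E'
from h import *
st(); print(np.round(r.sense()['ee_rot'][:,0],3)); delta(.3621,.243,.022)
E
```

```text
t 15.95 tcp [0.3639 0.2451 0.0707] yaw 171.6 F [-0.4  0.2 -0.2] g 0.709 j [ 56.  12. -37.   2. -39. -66.]
[ 0.034  0.015 -0.999]
tool delta mm [48.5  3.  -3.3] rows 1.0 yaw tooly 171.6
```

Request:
{"name": "apply_moves", "arguments": {"xyz": [[0.016, 0.003, -0.003], [0.016, 0, 0], [0.015, 0, 0]], "twist": [0, 0, 0], "claw": [0.7, 0.7, 0.7]}}

```text
time_s: 16.25
tcp_pos: [0.3612, 0.2397, 0.023]
ee_rot: [[0.034, -0.988, 0.148], [0.015, 0.148, 0.989], [-0.999, -0.032, 0.02]]
wrist_force: [-0.7, 0.3, 0.3]
gripper_width: 0.702
```

```bash
python3 - <<'E'
from h import *
st(); print(np.round(r.sense()['ee_rot'][:,0],3)); delta(.3621,.243,.022)
E
```

```text
t 16.25 tcp [0.3612 0.2397 0.023 ] yaw 171.5 F [-0.7  0.3  0.3] g 0.702 j [ 56.  16. -41.   2. -31. -67.]
[ 0.034  0.015 -0.999]
tool delta mm [ 1.1 -0.4  3.4] rows 0.1 yaw tooly 171.5
```

Request:
{"name": "apply_moves", "arguments": {"xyz": [[0.001, 0, 0.004], [0, 0, 0], [0, 0, 0], [0, 0, 0], [0, 0, 0], [0, 0, 0], [0, 0, 0], [0, 0, 0], [0, 0, 0], [0, 0, 0]], "twist": [0, 0, 0, 0, 0, 0, 0, 0, 0, 0], "claw": [0.7, 0.15, 0.15, 0.15, 0.15, 0.15, 0.15, 0.15, 0.15, 0.15]}}

```text
time_s: 17.25
tcp_pos: [0.3627, 0.2434, 0.026]
ee_rot: [[0.038, -0.988, 0.149], [0.019, 0.15, 0.988], [-0.999, -0.034, 0.025]]
wrist_force: [-0.2, 1.3, -0.8]
gripper_width: 0.154
```

Request:
{"name": "apply_moves", "arguments": {"xyz": [[0, 0, 0]], "twist": [0], "claw": [0.15]}}

```text
time_s: 17.35
tcp_pos: [0.3627, 0.2434, 0.0259]
ee_rot: [[0.037, -0.988, 0.149], [0.019, 0.15, 0.988], [-0.999, -0.034, 0.025]]
wrist_force: [0.8, 0.4, -0.1]
gripper_width: 0.15
```

Request:
{"name": "apply_moves", "arguments": {"xyz": [[-0.01, 0, 0], [-0.02, 0, 0]], "twist": [0, 0], "claw": [0.15, 0.15]}}

```text
time_s: 17.55
tcp_pos: [0.3602, 0.2409, 0.0541]
ee_rot: [[0.033, -0.988, 0.15], [0.014, 0.151, 0.989], [-0.999, -0.031, 0.018]]
wrist_force: [-1.4, 0.6, -0.1]
gripper_width: 0.152
```

```bash
python3 - <<'E'
from h import *
p=imaging.capture('wrist'); save(p,'w12')
p=imaging.capture('side'); save(p,'s12',(100,90,340,270),3)
for k in ('roller_a',):
  for d in imaging.regions_of(k,p)[:4]:
    x,e=fit(p,k,d['mask']); print(k,round(d['p'],2),np.round(d['centre']),np.round(x,4),np.round(e,1))
E
```

```text
roller_a 0.81 [396. 333.] [ 0.524  -0.3977] [-0.2 -0.4  0.2  0.4]
roller_a 0.74 [284. 330.] [ 0.3334 -0.2867] [-0.7 -1.   0.7  1. ]
roller_a 0.63 [242. 305.] [ 0.2984 -0.199 ] [-1.1 -0.5  1.2  0.5]
roller_a 0.52 [184. 165.] [0.3647 0.246 ] [-0.8 -1.6  0.8  1.5]
```

View pics/w12.png

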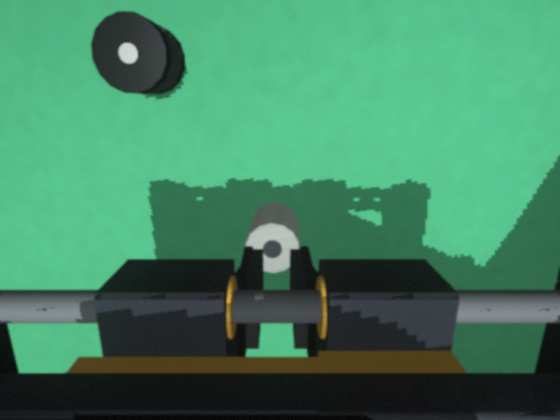

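View pics/s12.png

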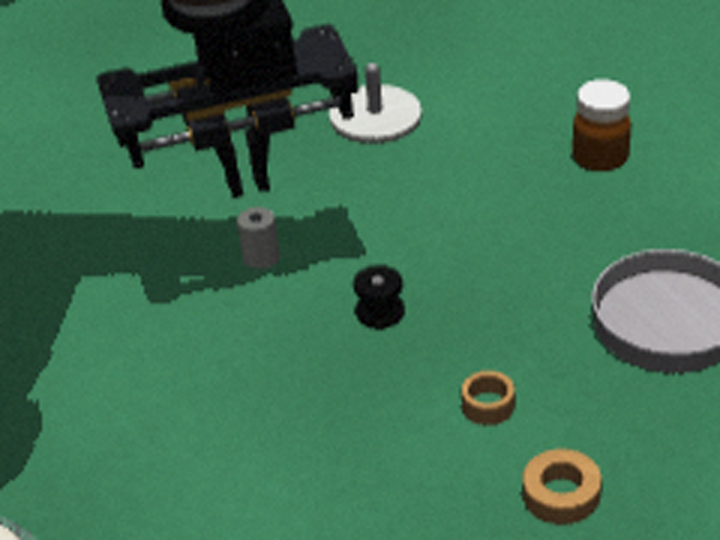

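```bash
python3 - <<'E'
from h import *
st()
s=r.sense();R=s['ee_rot'];g=s['gripper_width']*.087/2
for n in ('side','wrist'):
  p=imaging.capture(n); im=p['pixels'][:,:,::-1].copy(); K=4 if n=='side' else 4
  x0,y0=(140,120) if n=='side' else (190,180)
  im=cv2.resize(im[y0:y0+140,x0:x0+190],None,fx=4,fy=4,interpolation=cv2.INTER_CUBIC)
  for sg in(-1,1):
    for zz,c in((-.0095,(0,0,255)),(.0095,(255,0,0))):
      pts=[tuple(int(v) for v in (proj(p,s['tcp_pos']+R@[xx,sg*g,zz])[0]-[x0,y0])*4+2) for xx in(.014,-.005,-.03)]
      for a,b in zip(pts,pts[1:]): cv2.line(im,a,b,c,1)
      cv2.circle(im,pts[0],3,c,-1)
  for q in proj(p,cyl(.032,.044)+[.3621,.243,0]): cv2.circle(im,tuple(int(v) for v in (q-[x0,y0])*4+2),1,(0,255,255),-1)
  cv2.imwrite(f'pics/chk_{n}.png',im)
E
```

```text
t 17.7 tcp [0.3614 0.2427 0.0557] yaw 171.4 F [ 1.  -0.5 -0.5] g 0.147 j [ 56.  13. -39.   2. -36. -67.]
```

View pics/chk_side.png

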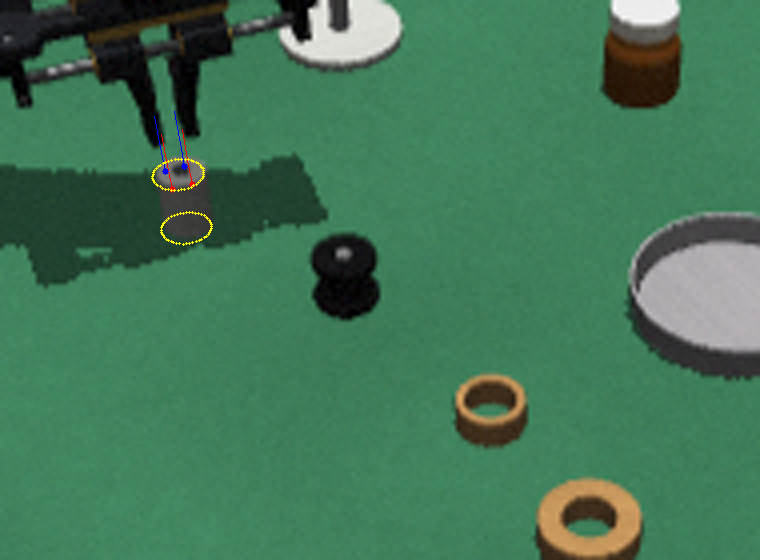

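View pics/chk_wrist.png

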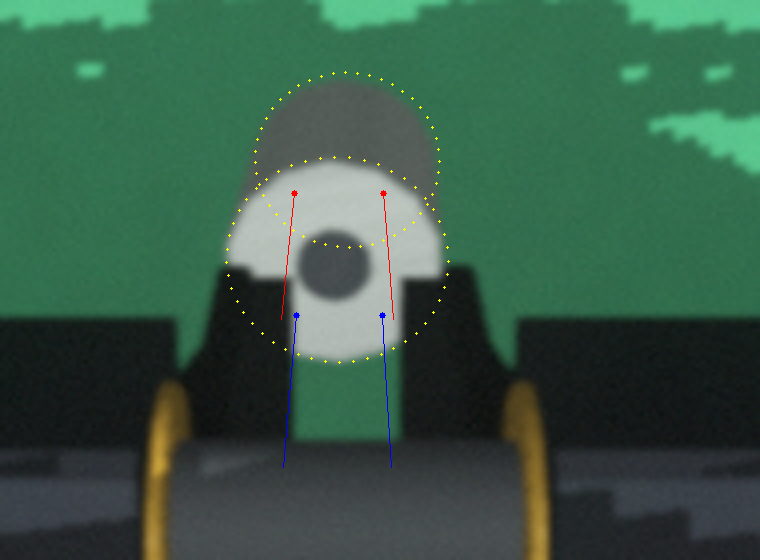

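```bash
python3 - <<'E'
from h import *
pw=imaging.capture('wrist');ps=imaging.capture('side');s=r.sense()
def tri(a,b):
    P=[p['mtx']@p['view'][:3] for p in (pw,ps)]
    X=cv2.triangulatePoints(P[0],P[1],np.array(a,float).reshape(2,1),np.array(b,float).reshape(2,1)); X=(X[:3]/X[3]).ravel()
    print(np.round(X,4),'tool',np.round(s['ee_rot'].T@(X-s['tcp_pos']),4), 'resid', np.round(proj(pw,X)-a,1),np.round(proj(ps,X)-b,1))
tri((253.75,247.5),(188,153.25)); tri((299.5,247.5),(178.75,156.25)); st()
E
```

```text
[0.369  0.2252 0.0842] tool [-0.0298 -0.0117 -0.0142] resid [[-4.6 -0.5]] [[-0.4  0.1]]
[0.347  0.23   0.0802] tool [-0.0265  0.0109 -0.0128] resid [[-1.3 -0.4]] [[-0.1 -0. ]]
t 17.9 tcp [0.3606 0.2415 0.0543] yaw 171.3 F [ 1.  -0.7  0.6] g 0.149 j [ 56.  13. -39.   2. -36. -67.]
```

The overlays in both views show the real fingertips are about 25–30 mm higher than the stated geometry predicts. The expected tips are at crop row 193 in the wrist picture, but I see them at row 267. That explains the miss, because the fingers closed above the roller or on its very top. I'll open and go lower in small steps, watching the wrist force.

Request:
{"name": "apply_moves", "arguments": {"xyz": [[0, 0, 0], [0, 0, 0], [0, 0, 0], [0, 0, 0], [0, 0, 0], [0, 0, 0], [0, 0, 0]], "twist": [0, 0, 0, 0, 0, 0, 0], "claw": [0.8, 0.8, 0.8, 0.8, 0.8, 0.8, 0.8]}}

```text
time_s: 18.6
tcp_pos: [0.3599, 0.2405, 0.0526]
ee_rot: [[0.032, -0.988, 0.15], [0.012, 0.151, 0.989], [-0.999, -0.03, 0.017]]
wrist_force: [0.3, -0.9, -1.2]
gripper_width: 0.702
```

Request:
{"name": "apply_moves", "arguments": {"xyz": [[0.015, 0, 0], [0.015, 0, 0.002]], "twist": [0, 0], "claw": [0.8, 0.8]}}

```text
time_s: 18.8
tcp_pos: [0.3624, 0.2445, 0.0239]
ee_rot: [[0.036, -0.988, 0.15], [0.017, 0.15, 0.988], [-0.999, -0.033, 0.022]]
wrist_force: [-0.1, 0.3, 0.8]
gripper_width: 0.786
```

```bash
python3 - <<'E'
from h import *
st();delta(.3621,.243,.015)
p=imaging.capture('side'); save(p,'s13',(140,120,330,260),4)
E
```

```text
t 18.8 tcp [0.3624 0.2445 0.0239] yaw 171.3 F [-0.1  0.3  0.8] g 0.786 j [ 56.  16. -41.   2. -31. -67.]
tool delta mm [ 8.9  0.4 -1.8] rows 0.2 yaw tooly 171.3
```

View pics/s13.png

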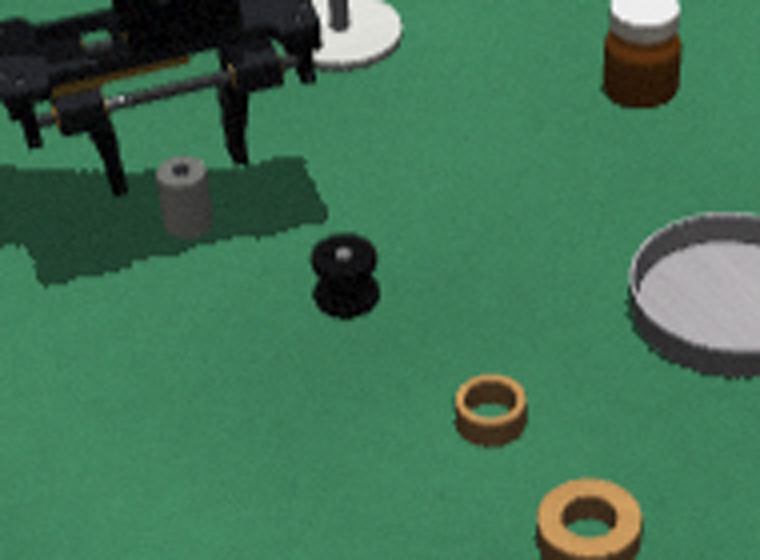

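In the side crop the fingertips, at (120,192) and (240,160), are level with the roller's top at (182,170), while the TCP reads 0.024. I'll lower in steps.

Request:
{"name": "apply_moves", "arguments": {"xyz": [[0.006, 0, -0.001], [0.006, 0, 0]], "twist": [0, 0], "claw": [0.8, 0.8]}}

```text
time_s: 19.05
tcp_pos: [0.3623, 0.2432, 0.0098]
ee_rot: [[0.034, -0.988, 0.15], [0.015, 0.15, 0.989], [-0.999, -0.031, 0.02]]
wrist_force: [-0.1, -0.1, -0.5]
gripper_width: 0.8
```

Request:
{"name": "apply_moves", "arguments": {"xyz": [[0.005, 0, 0]], "twist": [0], "claw": [0.8]}}

```text
time_s: 19.15
tcp_pos: [0.3626, 0.2434, 0.0046]
ee_rot: [[0.034, -0.988, 0.15], [0.015, 0.15, 0.989], [-0.999, -0.032, 0.02]]
wrist_force: [0.3, 0.7, 0.4]
gripper_width: 0.8
```

```bash
python3 - <<'E'
from h import *
st();delta(.3621,.243,.0)
p=imaging.capture('side'); save(p,'s14',(140,120,330,260),4)
p=imaging.capture('wrist'); save(p,'w14')
E
```

```text
t 19.15 tcp [0.3626 0.2434 0.0046] yaw 171.4 F [0.3 0.7 0.4] g 0.8 j [ 56.  19. -42.   2. -28. -67.]
tool delta mm [ 4.5  0.5 -0.5] rows 0.1 yaw tooly 171.4
```

View pics/s14.png

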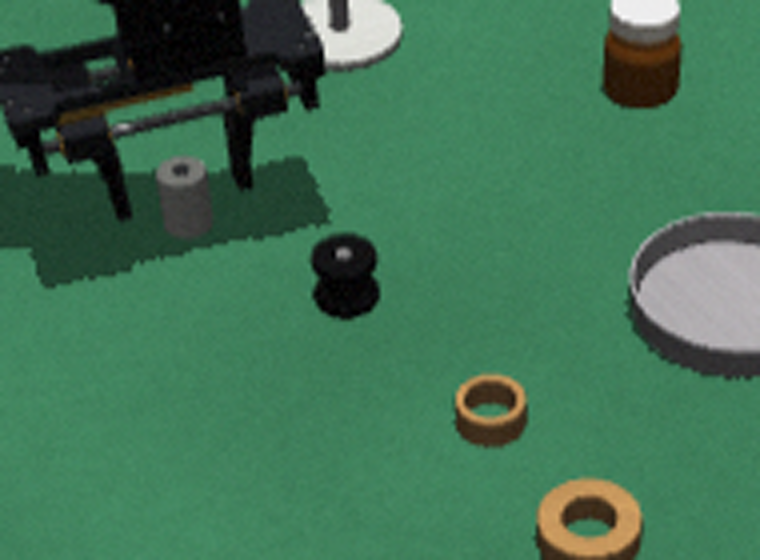

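View pics/w14.png

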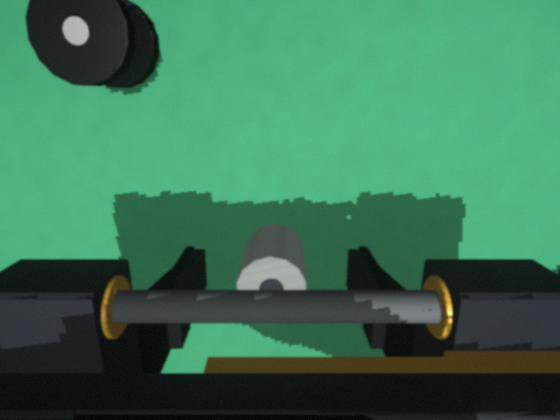

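The tips are at about z = 0.021 now, so tip z is TCP z plus 0.017. Going 12 mm lower, then gripping.

Request:
{"name": "apply_moves", "arguments": {"xyz": [[0.004, 0, -0.001], [0.004, 0, 0]], "twist": [0, 0], "claw": [0.8, 0.8]}}

```text
time_s: 19.45
tcp_pos: [0.3628, 0.2426, -0.0034]
ee_rot: [[0.035, -0.988, 0.149], [0.015, 0.15, 0.989], [-0.999, -0.032, 0.02]]
wrist_force: [-0.5, -0.7, 0.1]
gripper_width: 0.8
```

Request:
{"name": "apply_moves", "arguments": {"xyz": [[0.004, 0, 0]], "twist": [0], "claw": [0.8]}}

```text
time_s: 19.55
tcp_pos: [0.3631, 0.2428, -0.0075]
ee_rot: [[0.035, -0.988, 0.15], [0.016, 0.15, 0.989], [-0.999, -0.032, 0.021]]
wrist_force: [0.2, -1.0, -1.1]
gripper_width: 0.798
```

Request:
{"name": "apply_moves", "arguments": {"xyz": [[0, 0, 0], [0, 0, 0], [0, 0, 0], [0, 0, 0], [0, 0, 0], [0, 0, 0], [0, 0, 0], [0, 0, 0]], "twist": [0, 0, 0, 0, 0, 0, 0, 0], "claw": [0.2, 0.2, 0.2, 0.2, 0.2, 0.2, 0.2, 0.2]}}

```text
time_s: 20.35
tcp_pos: [0.3632, 0.2429, -0.0076]
ee_rot: [[0.035, -0.988, 0.149], [0.016, 0.15, 0.989], [-0.999, -0.032, 0.021]]
wrist_force: [-0.3, 0.1, -1.1]
gripper_width: 0.361
```

Request:
{"name": "apply_moves", "arguments": {"xyz": [[0, 0, 0]], "twist": [0], "claw": [0.2]}}

```text
time_s: 20.45
tcp_pos: [0.3632, 0.2429, -0.0077]
ee_rot: [[0.035, -0.988, 0.149], [0.016, 0.15, 0.989], [-0.999, -0.032, 0.021]]
wrist_force: [0.6, 0.4, 0.3]
gripper_width: 0.362
```

```bash
python3 - <<'E'
from h import *
st();
p=imaging.capture('side'); save(p,'s15',(140,120,330,260),4)
E
```

```text
t 20.45 tcp [ 0.3632  0.2429 -0.0077] yaw 171.4 F [0.6 0.4 0.3] g 0.362 j [ 56.  20. -43.   3. -25. -67.]
```

View pics/s15.png

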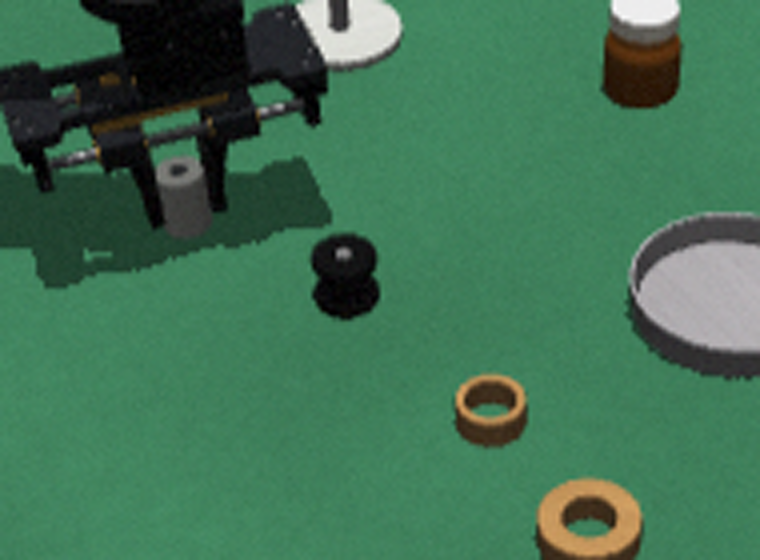

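Width is steady at 0.362, or 31.5 mm, and both fingers are on the roller's sides. Lifting.

Request:
{"name": "apply_moves", "arguments": {"xyz": [[-0.015, 0, 0], [-0.03, 0, 0], [-0.04, 0, 0], [-0.04, 0, 0], [-0.02, 0, 0]], "twist": [0, 0, 0, 0, 0], "claw": [0.2, 0.2, 0.2, 0.2, 0.2]}}

```text
time_s: 21.0
tcp_pos: [0.3554, 0.2372, 0.138]
ee_rot: [[0.026, -0.988, 0.151], [0.005, 0.151, 0.989], [-1.0, -0.025, 0.008]]
wrist_force: [0.0, 0.8, -1.1]
gripper_width: 0.354
```

```bash
python3 - <<'E'
from h import *
st();delta(.526,-.341,.13)
E
```

```text
t 21.0 tcp [0.3554 0.2372 0.138 ] yaw 171.3 F [ 0.   0.8 -1.1] g 0.354 j [ 57.   5. -33.   1. -51. -66.]
tool delta mm [   9.9 -255.7 -545.9] rows 12.1 yaw tooly 171.3
```

Request:
{"name": "apply_moves", "arguments": {"xyz": [[0, -0.015, -0.035], [0, -0.02, -0.042], [0, -0.02, -0.042], [0, -0.02, -0.042], [0, -0.02, -0.042], [0, -0.02, -0.042], [0, -0.02, -0.042], [0, -0.02, -0.042], [0, -0.02, -0.042], [0, -0.02, -0.042], [0, -0.015, -0.032], [0, 0, 0]], "twist": [0, 0, 0, 0, 0, 0, 0, 0, 0, 0, 0, -3], "claw": [0.2, 0.2, 0.2, 0.2, 0.2, 0.2, 0.2, 0.2, 0.2, 0.2, 0.2, 0.2]}}

```text
time_s: 22.2
tcp_pos: [0.5022, -0.2489, 0.1387]
ee_rot: [[0.032, -0.995, 0.091], [0.017, 0.091, 0.996], [-0.999, -0.031, 0.02]]
wrist_force: [-0.8, 0.8, 0.2]
gripper_width: 0.358
```

```bash
python3 - <<'E'
from h import *
st();print(np.round(r.sense()['ee_rot'][:,0],3));delta(.526,-.341,.07)
E
```

```text
t 22.2 tcp [ 0.5022 -0.2489  0.1387] yaw 174.8 F [-0.8  0.8  0.2] g 0.358 j [-11.  18. -14.  -2. -56.   6.]
[ 0.032  0.017 -0.999]
tool delta mm [ 67.9 -30.  -90.9] rows 2.3 yaw tooly 174.8
```

Request:
{"name": "apply_moves", "arguments": {"xyz": [[0, -0.012, -0.034], [0, -0.012, -0.034], [0, -0.006, -0.022], [0, 0, 0]], "twist": [0, 0, 0, 0], "claw": [0.2, 0.2, 0.2, 0.2]}}

```text
time_s: 22.6
tcp_pos: [0.5221, -0.3451, 0.1339]
ee_rot: [[0.026, -0.995, 0.092], [0.021, 0.093, 0.995], [-0.999, -0.024, 0.023]]
wrist_force: [-0.7, 0.2, -0.7]
gripper_width: 0.358
```

```bash
python3 - <<'E'
from h import *
st();print(np.round(r.sense()['ee_rot'][:,0],3));delta(.526,-.341,.07)
p=imaging.capture('wrist'); save(p,'w16')
p=imaging.capture('side'); save(p,'s16',(290,220,490,370),4)
for d in imaging.regions_of('roller_a',p)[:5]: print(d['p'],d['centre'],fit(p,'roller_a',d['mask'],.004))
E
```

```text
t 22.6 tcp [ 0.5221 -0.3451  0.1339] yaw 174.7 F [-0.7  0.2 -0.7] g 0.358 j [-20.  25.  -5.  -2. -59.  15.]
[ 0.026  0.021 -0.999]
tool delta mm [64.1 -1.9  3. ] rows 1.3 yaw tooly 174.7
0.94 [396.4, 332.0] (array([ 0.52169515, -0.39925461]), array([-1.28832561, -1.55499303,  1.24418747,  1.44580576]))
0.73 [391.9, 265.1] (array([ 0.6138914 , -0.27662015]), array([-3.56905977, -5.35219787,  3.46734878,  5.00014669]))
0.7 [281.6, 330.7] (array([ 0.3321219 , -0.28882424]), array([-0.78965407, -2.11669294,  0.76759756,  2.0080761 ]))
0.6 [241.9, 304.1] (array([ 0.29771011, -0.20056746]), array([-0.17159205, -1.0604479 ,  0.17867562,  1.011574  ]))
```

View pics/w16.png

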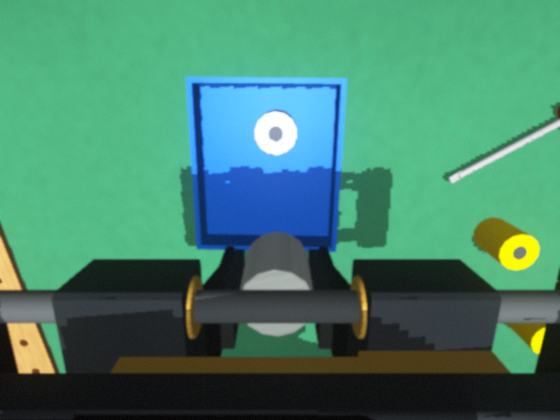

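View pics/s16.png

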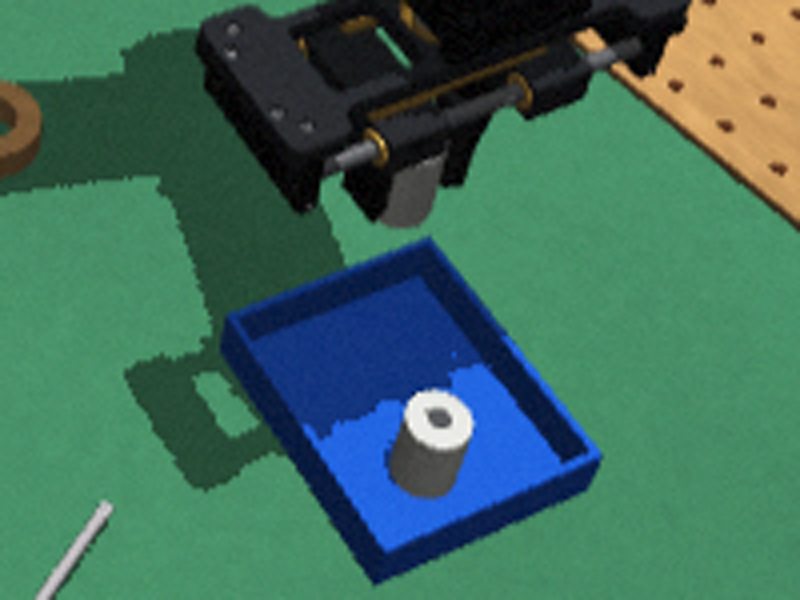

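```bash
python3 - <<'E'
from h import *
p=imaging.capture('wrist')
for u in [(187,78),(347,78),(337,249),(198,249)]: print(np.round(ray(p,u,.03),3))
E
```

```text
[ 0.582 -0.442  0.03 ]
[ 0.463 -0.431  0.03 ]
[ 0.475 -0.293  0.03 ]
[ 0.595 -0.303  0.03 ]
```

The tray's inside is clear next to roller A, which is at (276,133), and the tray centre comes out at about (0.529, -0.367). Lowering roller B in stages.

Request:
{"name": "apply_moves", "arguments": {"xyz": [[0.03, -0.003, 0.003], [0.03, 0, 0], [0.03, 0, 0]], "twist": [0, 0, 0], "claw": [0.2, 0.2, 0.2]}}

```text
time_s: 23.1
tcp_pos: [0.5324, -0.3359, 0.0504]
ee_rot: [[0.04, -0.996, 0.084], [0.015, 0.084, 0.996], [-0.999, -0.039, 0.019]]
wrist_force: [0.2, 0.2, -1.6]
gripper_width: 0.359
```

```bash
python3 - <<'E'
from h import *
st();print(np.round(r.sense()['ee_rot'][:,0],3));delta(.529,-.339,-.002)
E
```

```text
t 23.1 tcp [ 0.5324 -0.3359  0.0504] yaw 175.2 F [ 0.2  0.2 -1.6] g 0.359 j [-18.  30. -10.  -2. -48.  15.]
[ 0.04   0.015 -0.999]
tool delta mm [52.2  5.2 -4.3] rows 1.1 yaw tooly 175.2
```

Request:
{"name": "apply_moves", "arguments": {"xyz": [[0.015, 0.005, -0.004], [0.018, 0, 0], [0.012, 0, 0]], "twist": [0, 0, 0], "claw": [0.2, 0.2, 0.2]}}

```text
time_s: 23.4
tcp_pos: [0.527, -0.3337, 0.0018]
ee_rot: [[0.036, -0.996, 0.079], [0.018, 0.08, 0.997], [-0.999, -0.034, 0.021]]
wrist_force: [-0.5, -0.4, -1.2]
gripper_width: 0.357
```

```bash
python3 - <<'E'
from h import *
st();print(np.round(r.sense()['ee_rot'][:,0],3));delta(.529,-.339,-.002)
p=imaging.capture('side'); save(p,'s17',(290,220,490,370),4)
E
```

```text
t 23.4 tcp [ 0.527  -0.3337  0.0018] yaw 175.4 F [-0.5 -0.4 -1.2] g 0.357 j [-18.  33. -13.  -2. -43.  16.]
[ 0.036  0.018 -0.999]
tool delta mm [ 3.8 -2.3 -5.2] rows 0.1 yaw tooly 175.4
```

View pics/s17.png

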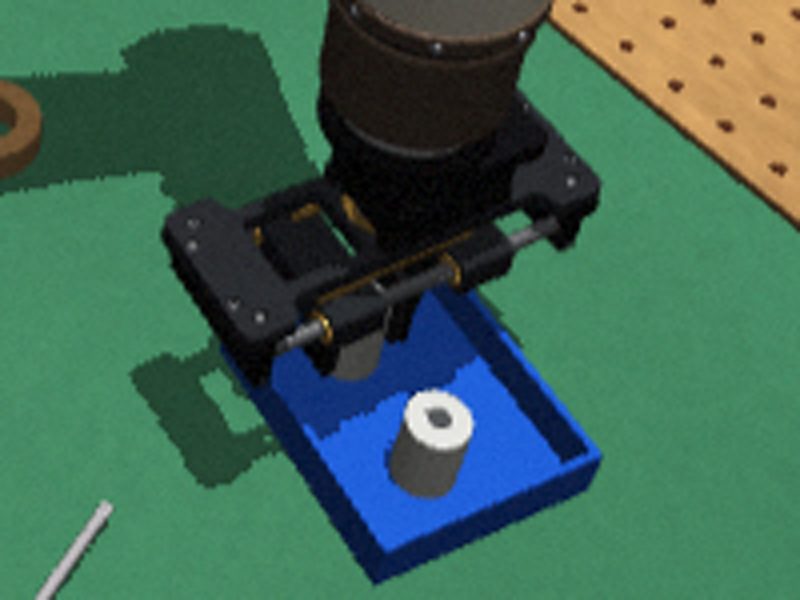

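Roller B is inside the tray, beside A. Setting it down the last few millimetres and releasing.

Request:
{"name": "apply_moves", "arguments": {"xyz": [[0.001, -0.002, -0.004], [0.003, 0, 0], [0.001, 0, 0], [0, 0, 0]], "twist": [0, 0, 0, 0], "claw": [0.2, 0.2, 0.2, 0.2]}}

```text
time_s: 23.85
tcp_pos: [0.5303, -0.3373, -0.0025]
ee_rot: [[0.037, -0.996, 0.077], [0.017, 0.077, 0.997], [-0.999, -0.036, 0.02]]
wrist_force: [0.1, 0.3, -0.8]
gripper_width: 0.355
```

```bash
python3 - <<'E'
from h import *
st()
E
```

```text
t 23.85 tcp [ 0.5303 -0.3373 -0.0025] yaw 175.6 F [ 0.1  0.3 -0.8] g 0.355 j [-19.  33. -12.  -2. -42.  16.]
```

Request:
{"name": "apply_moves", "arguments": {"xyz": [[0.001, 0, 0], [0, 0, 0], [0, 0, 0], [0, 0, 0], [0, 0, 0]], "twist": [0, 0, 0, 0, 0], "claw": [0.2, 0.4, 0.5, 0.55, 0.55]}}

```text
time_s: 24.35
tcp_pos: [0.5319, -0.3382, -0.0011]
ee_rot: [[0.042, -0.996, 0.076], [0.015, 0.077, 0.997], [-0.999, -0.041, 0.019]]
wrist_force: [0.4, 0.2, 1.1]
gripper_width: 0.528
```

Request:
{"name": "apply_moves", "arguments": {"xyz": [[-0.01, 0, 0], [-0.03, 0, 0], [-0.04, 0, 0], [-0.04, 0, 0], [-0.02, 0, 0]], "twist": [0, 0, 0, 0, 0], "claw": [0.55, 0.55, 0.6, 0.8, 0.8]}}

```text
time_s: 24.85
tcp_pos: [0.5236, -0.3399, 0.1422]
ee_rot: [[0.034, -0.996, 0.077], [0.018, 0.077, 0.997], [-0.999, -0.032, 0.02]]
wrist_force: [0.3, -0.7, 0.5]
gripper_width: 0.701
```

```bash
python3 - <<'E'
from h import *
st();print(np.round(r.sense()['ee_rot'][:,0],3))
p=imaging.capture('side'); save(p,'s18',(290,220,490,370),4)
for d in imaging.regions_of('roller_a',p)[:5]: print(d['p'],d['centre'],fit(p,'roller_a',d['mask'],.004))
delta(.42,.128,.15)
E
```

```text
t 24.85 tcp [ 0.5236 -0.3399  0.1422] yaw 175.6 F [ 0.3 -0.7  0.5] g 0.701 j [-19.  24.  -5.  -2. -60.  16.]
[ 0.034  0.018 -0.999]
0.92 [380.2, 302.8] (array([ 0.53273889, -0.33407492]), array([-0.97926373, -1.48705387,  0.94923967,  1.39174564]))
0.79 [395.9, 330.9] (array([ 0.52088097, -0.39876298]), array([-1.78782323, -1.56425244,  1.72586798,  1.43679526]))
0.69 [282.2, 328.9] (array([ 0.33209856, -0.28886171]), array([-0.79057673, -1.09651738,  0.76727944,  1.02910173]))
0.56 [241.6, 304.7] (array([ 0.29802742, -0.20210853]), array([-0.66306592, -0.56820388,  0.68610073,  0.52422845]))
tool delta mm [ -3.3 140.1 458.9] rows 9.6 yaw tooly 175.6
```

View pics/s18.png

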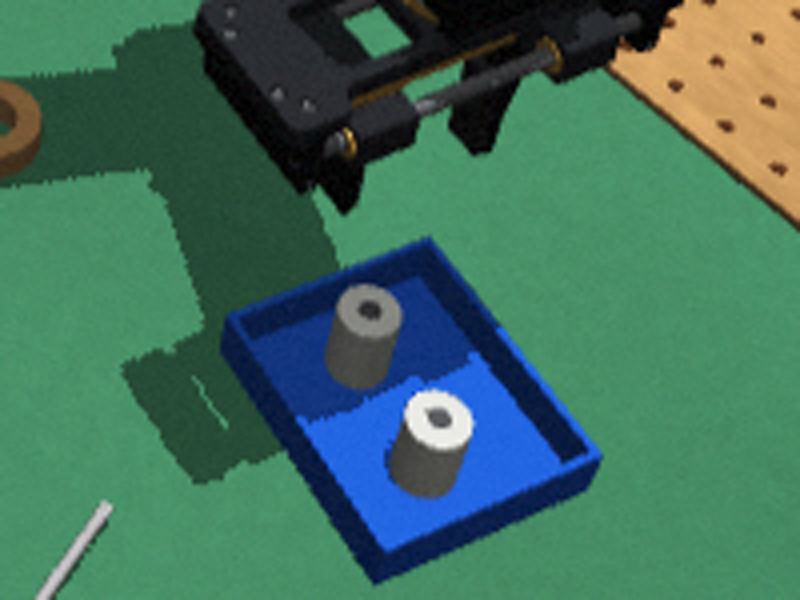

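Both rollers stand in the tray, at crop (370,335) and (435,445). Next is the bobbin.

Request:
{"name": "apply_moves", "arguments": {"xyz": [[0, 0.012, 0.039], [0, 0.014, 0.045], [0, 0.014, 0.046], [0, 0.014, 0.046], [0, 0.014, 0.046], [0, 0.014, 0.046], [0, 0.014, 0.046], [0, 0.014, 0.046], [0, 0.014, 0.046], [0, 0.012, 0.036], [0, 0, 0]], "twist": [0, 0, 0, 0, 0, 0, 0, 0, 0, 0, 0], "claw": [0.8, 0.8, 0.8, 0.8, 0.8, 0.8, 0.8, 0.8, 0.8, 0.8, 0.8]}}

```text
time_s: 26.05
tcp_pos: [0.4172, 0.1251, 0.1444]
ee_rot: [[0.036, -0.996, 0.082], [0.017, 0.082, 0.996], [-0.999, -0.034, 0.02]]
wrist_force: [0.2, -0.3, 0.4]
gripper_width: 0.804
```

```bash
python3 - <<'E'
from h import *
st();print(np.round(r.sense()['ee_rot'][:,0],3))
p=imaging.capture('wrist'); save(p,'w20')
for k in ('bobbin','core_narrow','dish'):
  for d in imaging.regions_of(k,p)[:2]:
    x,e=fit(p,k,d['mask']); print(k,round(d['p'],2),np.round(d['centre']),np.round(x,4),np.round(e,1))
    if k=='bobbin': delta(*x,.06)
E
```

```text
t 26.05 tcp [0.4172 0.1251 0.1444] yaw 175.3 F [ 0.2 -0.3  0.4] g 0.804 j [ 39.   5. -32.   1. -51. -44.]
[ 0.036  0.017 -0.999]
bobbin 0.57 [276. 196.] [0.4195 0.1286] [-1.3 -1.6  1.3  1.7]
tool delta mm [84.2  1.2  4.8] rows 1.7 yaw tooly 175.1
core_narrow 0.97 [215.  21.] [ 0.4456 -0.0095] [-1.1 -3.5  1.2  4.2]
dish 0.77 [46. 74.] [0.5979 0.0183] [-34.8  -9.2  37.5  17.5]
```

View pics/w20.png

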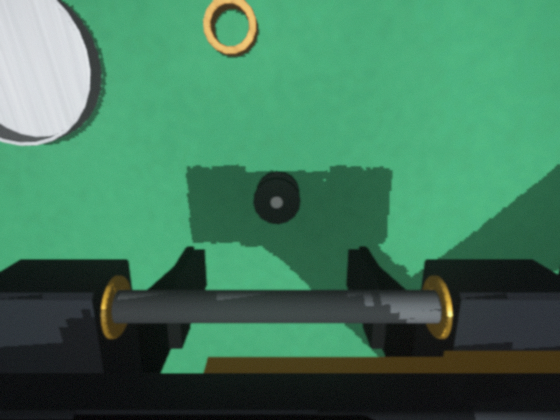

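The bobbin is at (276,198), at (0.4195, 0.1286), between the open fingers. Descending.

Request:
{"name": "apply_moves", "arguments": {"xyz": [[0.03, 0.001, 0.004], [0.03, 0, 0], [0.03, 0, 0], [0.015, 0, 0]], "twist": [0, 0, 0, 0], "claw": [0.8, 0.8, 0.8, 0.8]}}

```text
time_s: 26.65
tcp_pos: [0.4251, 0.1232, 0.0389]
ee_rot: [[0.042, -0.994, 0.099], [0.02, 0.1, 0.995], [-0.999, -0.04, 0.024]]
wrist_force: [-0.6, -0.2, 0.4]
gripper_width: 0.802
```

```bash
python3 - <<'E'
from h import *
st();print(np.round(r.sense()['ee_rot'][:,0],3)); delta(.4195,.1286,-.008)
E
```

```text
t 26.65 tcp [0.4251 0.1232 0.0389] yaw 174.3 F [-0.6 -0.2  0.4] g 0.802 j [ 38.  15. -39.   1. -33. -44.]
[ 0.042  0.02  -0.999]
tool delta mm [46.7  7.9  3.7] rows 1.0 yaw tooly 174.3
```

Request:
{"name": "apply_moves", "arguments": {"xyz": [[0, 0.008, 0.004], [0.015, 0, 0], [0.015, 0, 0]], "twist": [0, 0, 0], "claw": [0.8, 0.8, 0.8]}}

```text
time_s: 26.95
tcp_pos: [0.4188, 0.1253, 0.008]
ee_rot: [[0.041, -0.993, 0.107], [0.018, 0.108, 0.994], [-0.999, -0.039, 0.023]]
wrist_force: [0.8, 0.4, -0.4]
gripper_width: 0.8
```

```bash
python3 - <<'E'
from h import *
st();print(np.round(r.sense()['ee_rot'][:,0],3)); delta(.4195,.1286,-.008)
E
```

```text
t 26.95 tcp [0.4188 0.1253 0.008 ] yaw 173.8 F [ 0.8  0.4 -0.4] g 0.8 j [ 39.  18. -42.   1. -28. -46.]
[ 0.041  0.018 -0.999]
tool delta mm [16.1  0.3  3. ] rows 0.3 yaw tooly 173.8
```

Request:
{"name": "apply_moves", "arguments": {"xyz": [[0.008, 0, 0.004], [0.007, 0, 0], [0, 0, 0], [0, 0, 0], [0, 0, 0], [0, 0, 0], [0, 0, 0], [0, 0, 0], [0, 0, 0], [0, 0, 0]], "twist": [0, 0, 0, 0, 0, 0, 0, 0, 0, 0], "claw": [0.8, 0.8, 0.8, 0.3, 0.3, 0.3, 0.3, 0.3, 0.3, 0.3]}}

```text
time_s: 27.95
tcp_pos: [0.4213, 0.1295, -0.0047]
ee_rot: [[0.045, -0.993, 0.11], [0.021, 0.111, 0.994], [-0.999, -0.043, 0.026]]
wrist_force: [1.0, -0.5, -0.8]
gripper_width: 0.446
```

```bash
python3 - <<'E'
from h import *
st(); delta(.4195,.1286,-.008)
p=imaging.capture('side'); save(p,'s21',(150,110,350,260),4)
st()
E
```

```text
t 27.95 tcp [ 0.4213  0.1295 -0.0047] yaw 173.6 F [ 1.  -0.5 -0.8] g 0.446 j [ 39.  20. -42.   2. -25. -47.]
tool delta mm [ 3.2  1.8 -1.2] rows 0.1 yaw tooly 173.6
t 28.0 tcp [ 0.4212  0.1295 -0.0048] yaw 173.6 F [-0.2  0.4 -0.4] g 0.448 j [ 39.  20. -42.   2. -25. -47.]
```

View pics/s21.png

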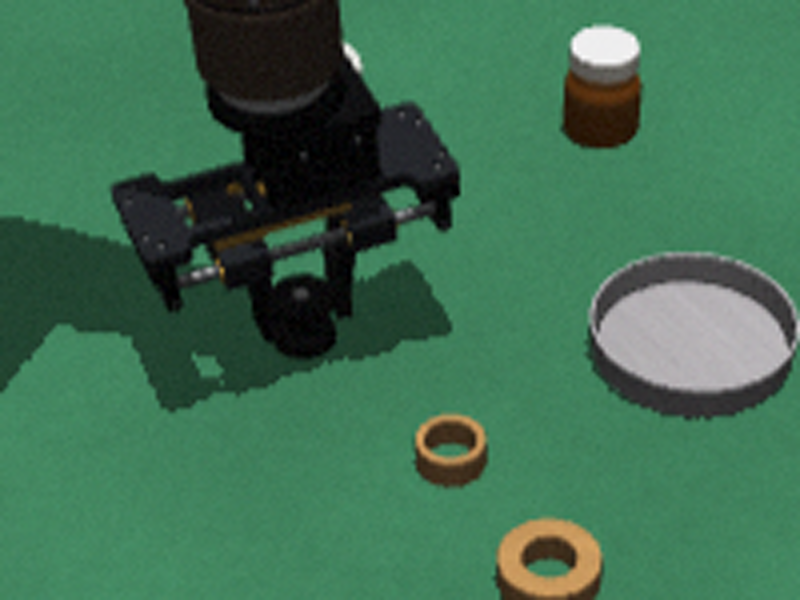

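Steady at 0.447, about 39 mm, which is a grip across the 40 mm flange. Lifting.

Request:
{"name": "apply_moves", "arguments": {"xyz": [[-0.01, 0, 0], [-0.025, 0, 0], [-0.035, 0, 0], [-0.035, 0, 0]], "twist": [0, 0, 0, 0], "claw": [0.3, 0.3, 0.3, 0.3]}}

```text
time_s: 28.4
tcp_pos: [0.413, 0.1247, 0.1004]
ee_rot: [[0.034, -0.993, 0.111], [0.012, 0.111, 0.994], [-0.999, -0.032, 0.016]]
wrist_force: [0.1, 0.4, 0.2]
gripper_width: 0.444
```

```bash
python3 - <<'E'
from h import *
st();print(np.round(r.sense()['ee_rot'][:,0],3)); delta(.623,.0035,.10)
p=imaging.capture('wrist'); save(p,'w21')
p=imaging.capture('side'); save(p,'s22',(150,110,350,260),4)
E
```

```text
t 28.4 tcp [0.413  0.1247 0.1004] yaw 173.6 F [0.1 0.4 0.2] g 0.444 j [ 39.   9. -36.   1. -44. -46.]
[ 0.034  0.012 -0.999]
tool delta mm [   6.  -222.1  -97.2] rows 4.9 yaw tooly 173.6
```

View pics/s22.png

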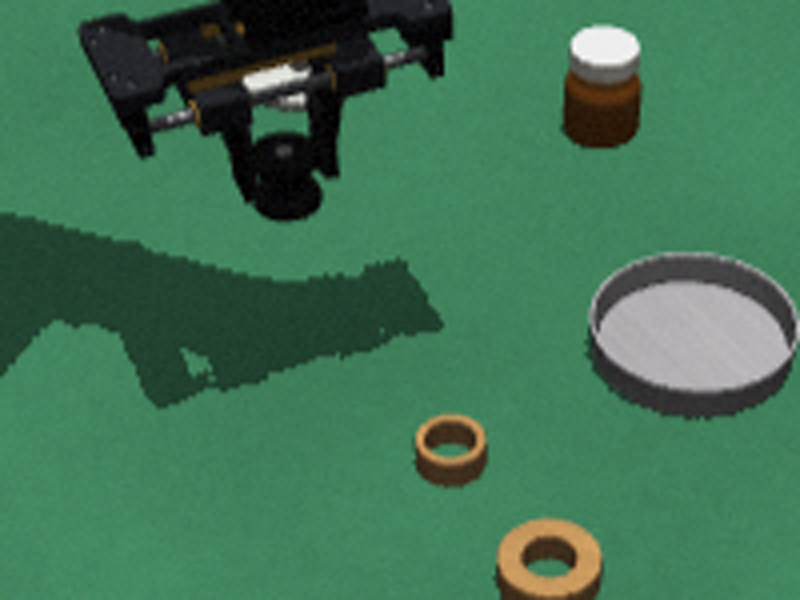

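The bobbin is held upright. Moving over the dish.

Request:
{"name": "apply_moves", "arguments": {"xyz": [[0, -0.03, -0.013], [0, -0.038, -0.016], [0, -0.039, -0.017], [0, -0.039, -0.017], [0, -0.039, -0.017], [0, -0.034, -0.016], [0, 0, 0]], "twist": [0, 0, 0, 0, 0, 0, 0], "claw": [0.3, 0.3, 0.3, 0.3, 0.3, 0.3, 0.3]}}

```text
time_s: 29.2
tcp_pos: [0.6293, 0.0034, 0.1126]
ee_rot: [[0.046, -0.993, 0.105], [0.023, 0.106, 0.994], [-0.999, -0.044, 0.028]]
wrist_force: [0.2, 1.0, -0.3]
gripper_width: 0.445
```

```bash
python3 - <<'E'
from h import *
st();print(np.round(r.sense()['ee_rot'][:,0],3))
p=imaging.capture('wrist'); save(p,'w23')
for d in imaging.regions_of('dish',p)[:1]: print(d['p'],d['centre'],fit(p,'dish',d['mask']))
p=imaging.capture('side'); save(p,'s23',(240,110,440,260),4)
for d in imaging.regions_of('dish',p)[:1]: print(d['p'],d['centre'],fit(p,'dish',d['mask']))
delta(.623,.0035,0)
E
```

```text
t 29.2 tcp [0.6293 0.0034 0.1126] yaw 173.9 F [ 0.2  1.  -0.3] g 0.445 j [ 15.  25.  -8.  -1. -54. -20.]
[ 0.046  0.023 -0.999]
0.66 [290.2, 184.9] (array([ 0.62409466, -0.00397101]), array([-1.57000003, -9.95877221,  1.28165337, 12.40687787]))
0.29 [224.8, 126.1] (array([0.55079829, 0.40275572]), array([-7.94797653, -4.75115312,  8.12703501,  3.22544489]))
tool delta mm [112.8   6.3  -5.8] rows 2.3 yaw tooly 174.1
```

View pics/w23.png

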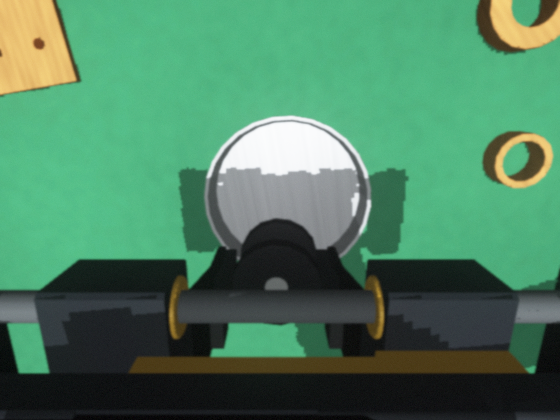

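View pics/s23.png

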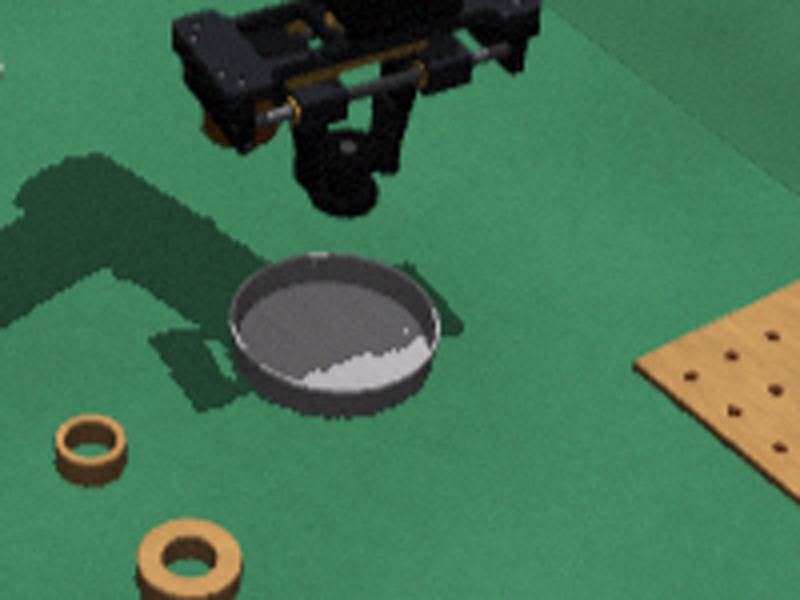

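The bobbin is over the dish, which is at wrist pixel (290,190). Lowering.

Request:
{"name": "apply_moves", "arguments": {"xyz": [[0.03, 0.006, -0.005], [0.03, 0, 0], [0.025, 0, 0]], "twist": [0, 0, 0], "claw": [0.3, 0.3, 0.3]}}

```text
time_s: 29.7
tcp_pos: [0.6232, 0.0069, 0.0322]
ee_rot: [[0.055, -0.994, 0.096], [0.026, 0.097, 0.995], [-0.998, -0.052, 0.031]]
wrist_force: [0.4, 0.7, -0.3]
gripper_width: 0.449
```

```bash
python3 - <<'E'
from h import *
st();print(np.round(r.sense()['ee_rot'][:,0],3))
delta(.623,.0035,0.001)
E
```

```text
t 29.7 tcp [0.6232 0.0069 0.0322] yaw 174.4 F [ 0.4  0.7 -0.3] g 0.449 j [ 15.  30. -14.  -1. -43. -20.]
[ 0.055  0.026 -0.998]
tool delta mm [31.   1.4 -4.4] rows 0.6 yaw tooly 174.4
```

Request:
{"name": "apply_moves", "arguments": {"xyz": [[0.013, 0.001, -0.004], [0.013, 0, 0], [0.003, 0, 0]], "twist": [0, 0, 0], "claw": [0.3, 0.3, 0.3]}}

```text
time_s: 30.0
tcp_pos: [0.6179, 0.0062, -0.0002]
ee_rot: [[0.048, -0.995, 0.092], [0.026, 0.093, 0.995], [-0.999, -0.045, 0.03]]
wrist_force: [0.2, 0.4, -0.3]
gripper_width: 0.448
```

```bash
python3 - <<'E'
from h import *
st();print(np.round(r.sense()['ee_rot'][:,0],3))
delta(.623,.0035,0.001)
p=imaging.capture('side'); save(p,'s24',(240,110,440,260),4)
E
```

```text
t 30.0 tcp [ 6.179e-01  6.200e-03 -2.000e-04] yaw 174.6 F [ 0.2  0.4 -0.3] g 0.448 j [ 15.  32. -16.  -1. -39. -20.]
[ 0.048  0.026 -0.999]
tool delta mm [-1.1 -5.4 -2.2] rows 0.1 yaw tooly 174.6
```

View pics/s24.png

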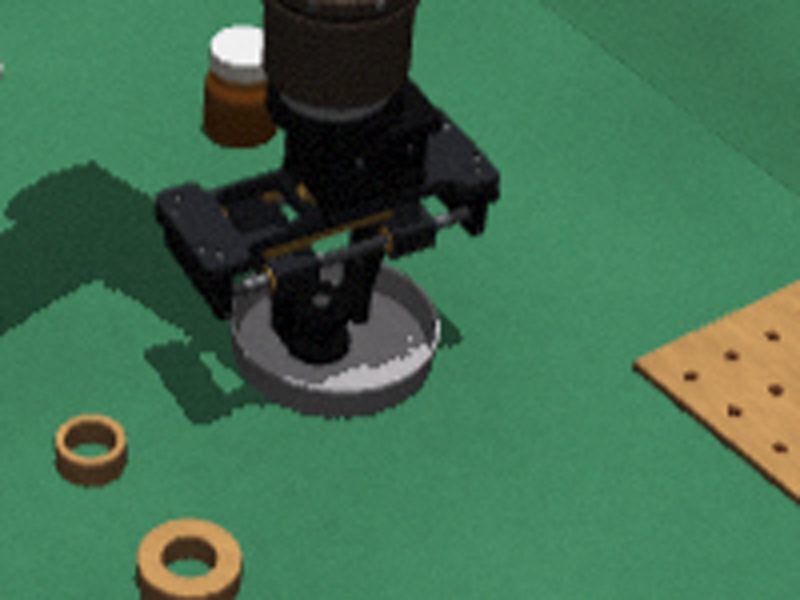

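The bobbin is inside the dish near its centre. Releasing.

Request:
{"name": "apply_moves", "arguments": {"xyz": [[0.001, -0.004, 0], [0, 0, 0], [0, 0, 0], [0, 0, 0], [0, 0, 0], [0, 0, 0]], "twist": [0, 0, 0, 0, 0, 0], "claw": [0.3, 0.3, 0.48, 0.55, 0.62, 0.62]}}

```text
time_s: 30.65
tcp_pos: [0.6256, 0.0072, 0.0036]
ee_rot: [[0.057, -0.994, 0.09], [0.027, 0.092, 0.995], [-0.998, -0.054, 0.032]]
wrist_force: [0.2, -0.2, 0.2]
gripper_width: 0.603
```

Request:
{"name": "apply_moves", "arguments": {"xyz": [[-0.01, 0, 0], [-0.03, 0, 0], [-0.04, 0, 0], [-0.04, 0, 0], [0, 0, 0]], "twist": [0, 0, 0, 0, 0], "claw": [0.62, 0.62, 0.7, 0.8, 0.8]}}

```text
time_s: 31.15
tcp_pos: [0.6184, 0.003, 0.1295]
ee_rot: [[0.055, -0.994, 0.09], [0.025, 0.091, 0.996], [-0.998, -0.053, 0.03]]
wrist_force: [0.3, -0.6, 0.8]
gripper_width: 0.764
```

```bash
python3 - <<'E'
from h import *
st();print(np.round(r.sense()['ee_rot'][:,0],3))
p=imaging.capture('side'); save(p,'s25',(200,90,440,270),3)
pw=imaging.capture('wrist'); save(pw,'w25')
for k in ('core_wide','core_narrow','spindle'):
  for q,n in ((p,'side'),(pw,'wrist')):
    for d in imaging.regions_of(k,q)[:2]:
      x,e=fit(q,k,d['mask']); print(k,n,round(d['p'],2),np.round(d['centre']),np.round(x,4),np.round(e,1))
delta(.445,-.118,.14)
E
```

```text
t 31.15 tcp [0.6184 0.003  0.1295] yaw 174.8 F [ 0.3 -0.6  0.8] g 0.764 j [ 15.  23.  -9.  -1. -55. -20.]
[ 0.055  0.025 -0.998]
core_wide side 0.72 [398. 332.] [ 0.5309 -0.3913] [-6.4 -4.   6.2  3.3]
core_wide side 0.71 [287. 253.] [ 0.4507 -0.1157] [ 0.2 -0.5 -0.2  0.4]
core_wide wrist 0.81 [491.  35.] [ 0.4479 -0.1051] [ -1.3 -15.3   0.9  19. ]
core_narrow side 0.74 [262. 218.] [ 0.4493 -0.0098] [-0.6 -0.4  0.6  0.4]
core_narrow wrist 0.63 [500. 163.] [ 0.4462 -0.0124] [-1.7 -1.   1.5  1.1]
spindle side 0.93 [224. 129.] [0.5449 0.3933] [-1.  -0.5  1.   0.4]
tool delta mm [ -29.  156. -135.] rows 4.2 yaw tooly 174.7
```

View pics/s25.png

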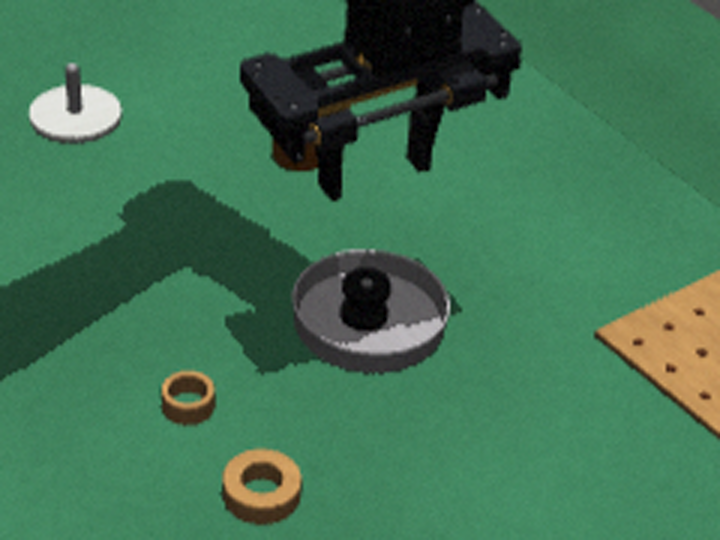

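View pics/w25.png

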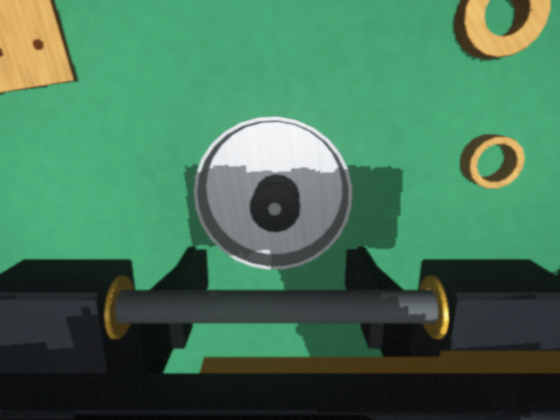

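The bobbin stands in the dish at wrist (275,203). Next is the wide core. In the side crop the wide core is the larger ring at (262,485) and the narrow one is at (188,396).

Request:
{"name": "apply_moves", "arguments": {"xyz": [[0, 0.025, -0.02], [0, 0.033, -0.028], [0, 0.033, -0.03], [0, 0.033, -0.03], [0, 0.03, -0.026], [0, 0, 0]], "twist": [0, 0, 0, 0, 0, 0], "claw": [0.95, 0.95, 0.95, 0.95, 0.95, 0.95]}}

```text
time_s: 32.15
tcp_pos: [0.4409, -0.1195, 0.1054]
ee_rot: [[0.03, -0.996, 0.089], [0.022, 0.089, 0.996], [-0.999, -0.028, 0.025]]
wrist_force: [0.7, 0.1, -0.0]
gripper_width: 0.95
```

```bash
python3 - <<'E'
from h import *
st();print(np.round(r.sense()['ee_rot'][:,0],3))
pw=imaging.capture('wrist'); save(pw,'w26')
for k in ('core_wide','core_narrow'):
    for d in imaging.regions_of(k,pw)[:2]:
      x,e=fit(pw,k,d['mask']); print(k,round(d['p'],2),np.round(d['centre']),np.round(x,4),np.round(e,1)); 
      if k=='core_wide': delta(*x,.05)
E
```

```text
t 32.15 tcp [ 0.4409 -0.1195  0.1054] yaw 174.9 F [ 0.7  0.1 -0. ] g 0.95 j [  4.  11. -31.  -2. -47.  -8.]
[ 0.03   0.022 -0.999]
core_wide 0.66 [263. 217.] [ 0.4479 -0.1187] [-0.9 -1.6  0.9  1.8]
tool delta mm [56.4 -0.6 -1.4] rows 1.1 yaw tooly 175.0
core_narrow 0.75 [283. 333.] [0.4468 0.004 ] [ -1.  -16.4   0.9  17. ]
```

View pics/w26.png

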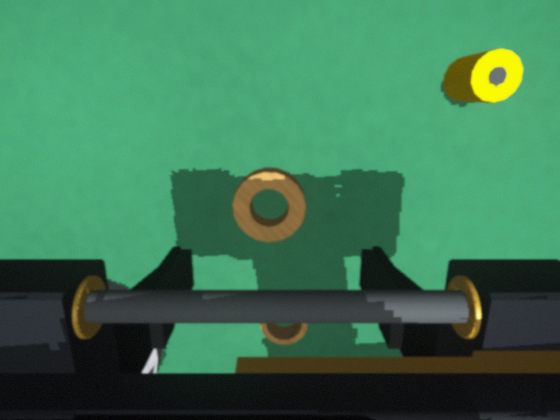

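```bash
python3 - <<'E'
from h import *
st();delta(.4479,-.1187,-.009);print(np.round(r.sense()['ee_rot'][:,0],3))
E
```

```text
t 32.3 tcp [ 0.4467 -0.118   0.1066] yaw 175.1 F [ 0.5 -0.6 -0.1] g 0.955 j [  5.  11. -30.  -1. -47.  -9.]
tool delta mm [115.5   2.6  -3.5] rows 2.3 yaw tooly 175.1
[ 0.036  0.021 -0.999]
```

The wide core is at (269,205) with the fingers clear on both sides. Descending.

Request:
{"name": "apply_moves", "arguments": {"xyz": [[0.025, 0.002, -0.003], [0.03, 0, 0], [0.025, 0, 0], [0, 0, 0]], "twist": [0, 0, 0, 0], "claw": [0.95, 0.95, 0.95, 0.95]}}

```text
time_s: 32.7
tcp_pos: [0.4557, -0.1168, 0.0254]
ee_rot: [[0.044, -0.996, 0.079], [0.021, 0.08, 0.997], [-0.999, -0.042, 0.024]]
wrist_force: [-0.3, -0.6, -0.1]
gripper_width: 0.948
```

```bash
python3 - <<'E'
from h import *
st();p=imaging.capture('wrist');st();delta(.4475,-.1187,-.009)
for d in imaging.regions_of('core_wide',p)[:1]: print(d['p'],fit(p,'core_wide',d['mask']))
E
```

```text
t 32.7 tcp [ 0.4557 -0.1168  0.0254] yaw 175.4 F [-0.3 -0.6 -0.1] g 0.948 j [  5.  19. -35.  -2. -34.  -8.]
t 32.75 tcp [ 0.4571 -0.1169  0.027 ] yaw 175.4 F [1.  0.  0.1] g 0.948 j [  5.  19. -35.  -2. -34.  -8.]
tool delta mm [35.5 11.  -3.4] rows 0.7 yaw tooly 175.4
0.74 (array([ 0.44831861, -0.11809665]), array([-1.47714889, -1.74863427,  1.4147984 ,  2.05778941]))
```

Request:
{"name": "apply_moves", "arguments": {"xyz": [[0.005, 0.01, -0.003], [0.012, 0, 0], [0.008, 0, 0], [0, 0, 0]], "twist": [0, 0, 0, 0], "claw": [0.95, 0.95, 0.95, 0.95]}}

```text
time_s: 33.2
tcp_pos: [0.4516, -0.1182, 0.0057]
ee_rot: [[0.059, -0.995, 0.076], [0.021, 0.078, 0.997], [-0.998, -0.057, 0.026]]
wrist_force: [-0.6, -0.5, 0.5]
gripper_width: 0.95
```

```bash
python3 - <<'E'
from h import *
st();p=imaging.capture('side');save(p,'s27',(190,180,390,330),4);st();delta(.448,-.1185,-.009)
p=imaging.capture('wrist');save(p,'w27');delta(.448,-.1185,-.009)
E
```

```text
t 33.2 tcp [ 0.4516 -0.1182  0.0057] yaw 175.5 F [-0.6 -0.5  0.5] g 0.95 j [  5.  20. -37.  -2. -29.  -7.]
t 33.25 tcp [ 0.4521 -0.1182  0.0061] yaw 175.5 F [ 0.1  0.1 -0.5] g 0.952 j [  5.  20. -37.  -2. -29.  -7.]
tool delta mm [14.8  4.9 -1. ] rows 0.3 yaw tooly 175.5
tool delta mm [15.1  5.2 -1. ] rows 0.3 yaw tooly 175.6
```

View pics/s27.png

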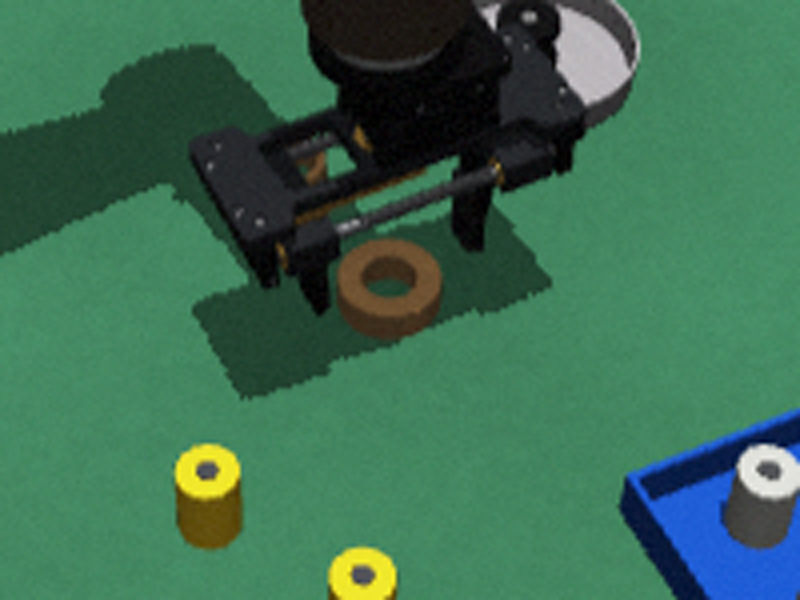

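View pics/w27.png

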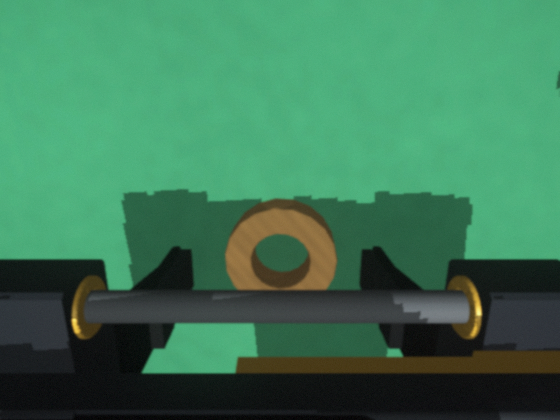

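Request:
{"name": "apply_moves", "arguments": {"xyz": [[0.005, 0.004, -0.001], [0.005, 0, 0]], "twist": [0, 0], "claw": [0.95, 0.95]}}

```text
time_s: 33.5
tcp_pos: [0.4498, -0.1187, -0.0029]
ee_rot: [[0.064, -0.995, 0.076], [0.021, 0.077, 0.997], [-0.998, -0.062, 0.026]]
wrist_force: [0.4, -0.3, -0.6]
gripper_width: 0.949
```

Request:
{"name": "apply_moves", "arguments": {"xyz": [[0.004, 0, 0], [0, 0, 0]], "twist": [0, 0], "claw": [0.95, 0.95]}}

```text
time_s: 33.7
tcp_pos: [0.4496, -0.1187, -0.0077]
ee_rot: [[0.063, -0.995, 0.076], [0.021, 0.078, 0.997], [-0.998, -0.062, 0.026]]
wrist_force: [0.2, -0.1, -1.1]
gripper_width: 0.951
```

```bash
python3 - <<'E'
from h import *
st();p=imaging.capture('side');save(p,'s28',(190,180,390,330),4);st();delta(.448,-.1185,-.009)
E
```

```text
t 33.7 tcp [ 0.4496 -0.1187 -0.0077] yaw 175.5 F [ 0.2 -0.1 -1.1] g 0.951 j [  5.  22. -38.  -2. -27.  -7.]
t 33.75 tcp [ 0.4498 -0.1187 -0.0075] yaw 175.6 F [ 0.7 -0.6  0.1] g 0.948 j [  5.  22. -38.  -2. -27.  -7.]
tool delta mm [ 1.4  1.9 -0. ] rows 0.0 yaw tooly 175.6
```

View pics/s28.png

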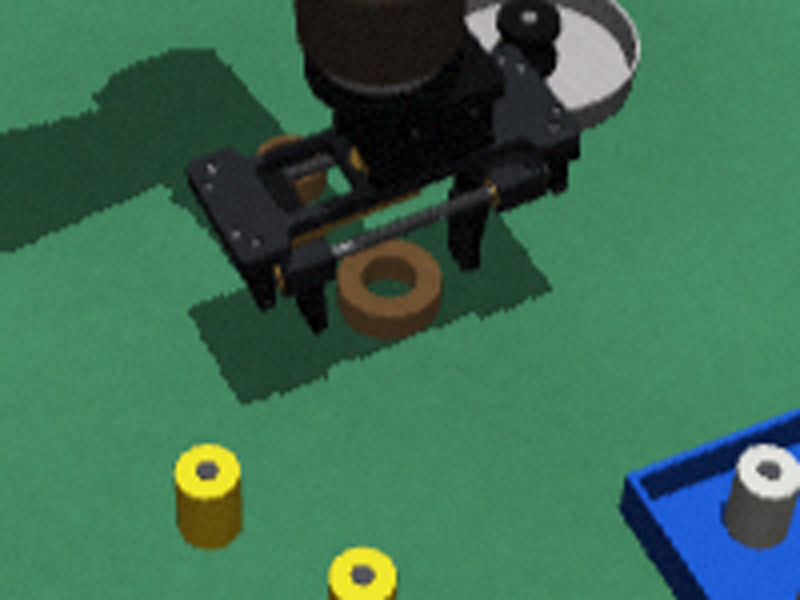

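The tips are now at about mid-core to bottom level, at crop (318,330) and (470,268). Closing.

Request:
{"name": "apply_moves", "arguments": {"xyz": [[0, 0, 0], [0, 0, 0], [0, 0, 0], [0, 0, 0], [0, 0, 0], [0, 0, 0], [0, 0, 0]], "twist": [0, 0, 0, 0, 0, 0, 0], "claw": [0.5, 0.5, 0.5, 0.5, 0.5, 0.5, 0.5]}}

```text
time_s: 34.45
tcp_pos: [0.4502, -0.1186, -0.0073]
ee_rot: [[0.064, -0.995, 0.076], [0.021, 0.077, 0.997], [-0.998, -0.062, 0.026]]
wrist_force: [0.2, 0.2, -0.9]
gripper_width: 0.648
```

```bash
python3 - <<'E'
from h import *
st();p=imaging.capture('wrist');save(p,'w28');st()
E
```

```text
t 34.45 tcp [ 0.4502 -0.1186 -0.0073] yaw 175.6 F [ 0.2  0.2 -0.9] g 0.648 j [  5.  22. -38.  -2. -27.  -7.]
t 34.5 tcp [ 0.4502 -0.1186 -0.0073] yaw 175.6 F [0.1 0.1 0. ] g 0.648 j [  5.  22. -38.  -2. -27.  -7.]
```

View pics/w28.png

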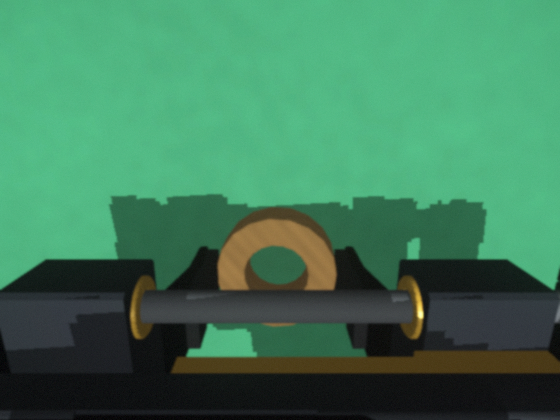

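Gripped at 0.648. Lifting and going toward the spindle.

Request:
{"name": "apply_moves", "arguments": {"xyz": [[-0.015, 0, 0], [-0.03, 0, 0], [-0.04, 0, 0], [-0.04, 0, 0], [-0.01, 0, 0], [0, 0, 0]], "twist": [0, 0, 0, 0, 0, 0], "claw": [0.5, 0.5, 0.5, 0.5, 0.5, 0.5]}}

```text
time_s: 35.1
tcp_pos: [0.44, -0.1218, 0.1314]
ee_rot: [[0.06, -0.995, 0.076], [0.021, 0.078, 0.997], [-0.998, -0.058, 0.025]]
wrist_force: [0.3, 0.5, -0.3]
gripper_width: 0.648
```

```bash
python3 - <<'E'
from h import *
st();print(np.round(r.sense()['ee_rot'][:,0],3));delta(.5415,.39,.14)
p=imaging.capture('side');save(p,'s29',(190,130,390,280),4);st()
E
```

```text
t 35.1 tcp [ 0.44   -0.1218  0.1314] yaw 175.5 F [ 0.3  0.5 -0.3] g 0.648 j [  4.   8. -30.  -1. -49.  -8.]
[ 0.06   0.021 -0.998]
tool delta mm [  8.1 -61.8 518.1] rows 10.4 yaw tooly 175.5
t 35.15 tcp [ 0.4398 -0.1218  0.1308] yaw 175.6 F [ 1.  -1.  -0.1] g 0.645 j [  4.   8. -30.  -1. -48.  -8.]
```

View pics/s29.png

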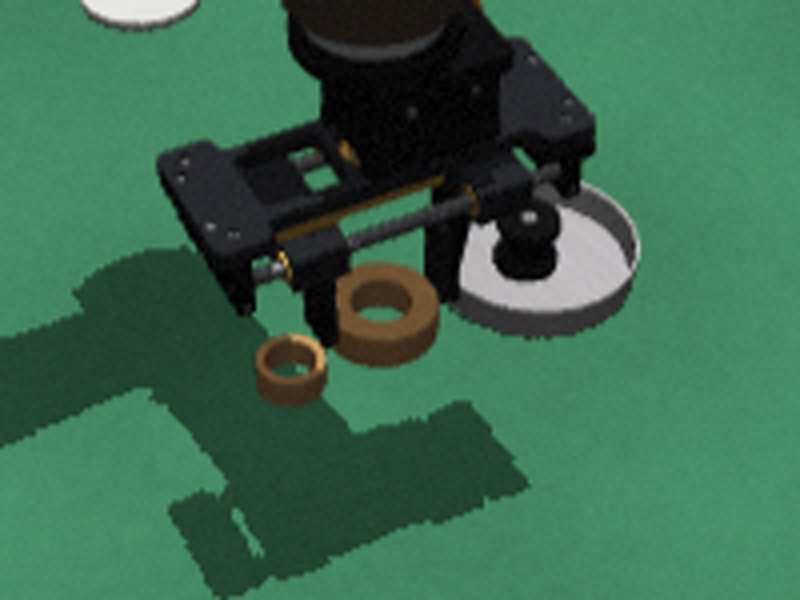

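The core is held flat. Moving slightly past the spindle so the wrist camera can see it.

Request:
{"name": "apply_moves", "arguments": {"xyz": [[0, -0.004, 0.038], [0, -0.005, 0.045], [0, -0.006, 0.048], [0, -0.006, 0.048], [0, -0.006, 0.048], [0, -0.006, 0.048], [0, -0.006, 0.048], [0, -0.006, 0.048], [0, -0.006, 0.048], [0, -0.006, 0.048], [0, -0.005, 0.048], [0, -0.004, 0.035]], "twist": [0, 0, 0, 0, 0, 0, 0, 0, 0, 0, 0, 0], "claw": [0.5, 0.5, 0.5, 0.5, 0.5, 0.5, 0.5, 0.5, 0.5, 0.5, 0.5, 0.5]}}

```text
time_s: 36.35
tcp_pos: [0.5434, 0.4334, 0.1208]
ee_rot: [[0.028, -0.996, 0.087], [-0.0, 0.087, 0.996], [-1.0, -0.028, 0.002]]
wrist_force: [-0.6, -0.4, -1.6]
gripper_width: 0.643
```

Request:
{"name": "apply_moves", "arguments": {"xyz": [[0, 0, 0], [0, 0, 0]], "twist": [0, 0], "claw": [0.5, 0.5]}}

```text
time_s: 36.55
tcp_pos: [0.5419, 0.4371, 0.1138]
ee_rot: [[0.023, -0.996, 0.083], [-0.005, 0.083, 0.997], [-1.0, -0.023, -0.004]]
wrist_force: [0.1, -0.2, -0.8]
gripper_width: 0.649
```

```bash
python3 - <<'E'
from h import *
st();print(np.round(r.sense()['ee_rot'][:,0],3));delta(.5415,.39,.14)
p=imaging.capture('wrist');save(p,'w30')
for d in imaging.regions_of('spindle',p)[:2]: 
    print(d['p'],d['centre'],fit(p,'spindle',d['mask']), mbb(d['mask']))
p=imaging.capture('side');save(p,'s30',(150,60,350,210),4)
E
```

```text
t 36.55 tcp [0.5419 0.4371 0.1138] yaw 175.3 F [ 0.1 -0.2 -0.8] g 0.649 j [ 53.  32.   4.   1. -61. -58.]
[ 0.023 -0.005 -1.   ]
tool delta mm [-26.   -4.1 -47. ] rows 1.1 yaw tooly 175.3
0.79 [272.9, 143.2] (array([0.54173112, 0.38967427]), array([-0.71019429, -0.77308556,  0.6923478 ,  0.98637501])) (array([218.,  85., 330., 198.]), np.int32(10033))
```

View pics/w30.png

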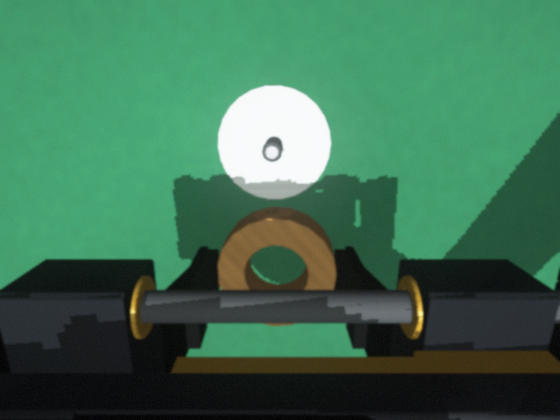

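View pics/s30.png

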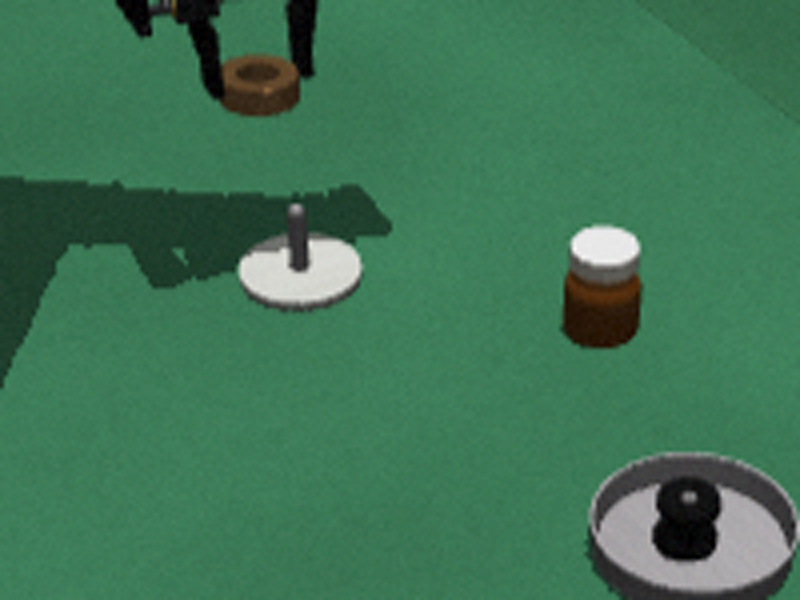

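The spindle is at wrist (272,145), at (0.5417, 0.3897), with the core held centred. Moving back over it.

Request:
{"name": "apply_moves", "arguments": {"xyz": [[0, -0.001, -0.02], [0, -0.001, -0.02], [0, 0, -0.007], [0, 0, 0], [0, 0, 0]], "twist": [0, 0, 0, 0, 0], "claw": [0.5, 0.5, 0.5, 0.5, 0.5]}}

```text
time_s: 37.2
tcp_pos: [0.5408, 0.383, 0.1174]
ee_rot: [[0.025, -0.996, 0.088], [-0.003, 0.088, 0.996], [-1.0, -0.026, -0.001]]
wrist_force: [-0.2, 0.1, -0.4]
gripper_width: 0.642
```

```bash
python3 - <<'E'
from h import *
st();print(np.round(r.sense()['ee_rot'][:,0],3));delta(.542,.3892,.065)
p=imaging.capture('side');save(p,'s31',(150,60,350,210),4);st()
E
```

```text
t 37.2 tcp [0.5408 0.383  0.1174] yaw 174.9 F [-0.2  0.1 -0.4] g 0.642 j [ 50.  29.  -2.   1. -59. -56.]
[ 0.025 -0.003 -1.   ]
tool delta mm [52.4  0.7  6.3] rows 1.1 yaw tooly 174.9
t 37.25 tcp [0.5408 0.3832 0.1174] yaw 174.9 F [-0.  -0.3 -1.1] g 0.649 j [ 50.  29.  -2.   1. -59. -56.]
```

View pics/s31.png

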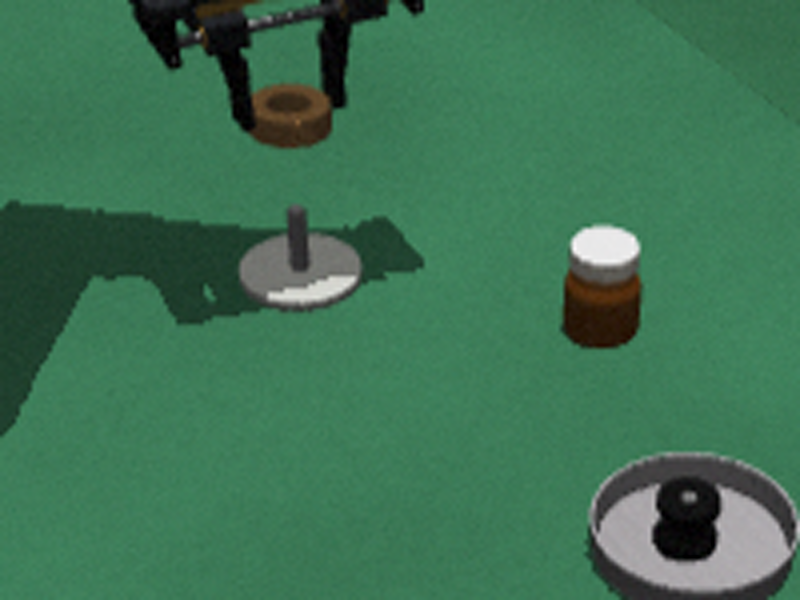

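Request:
{"name": "apply_moves", "arguments": {"xyz": [[0.012, 0, 0.005], [0.015, 0, 0.001], [0.015, 0, 0], [0, 0, 0]], "twist": [0, 0, 0, 0], "claw": [0.5, 0.5, 0.5, 0.5]}}

```text
time_s: 37.65
tcp_pos: [0.5426, 0.3927, 0.0723]
ee_rot: [[0.026, -0.996, 0.087], [-0.001, 0.087, 0.996], [-1.0, -0.026, 0.001]]
wrist_force: [-0.3, 0.1, -1.5]
gripper_width: 0.647
```

```bash
python3 - <<'E'
from h import *
st();print(np.round(r.sense()['ee_rot'][:,0],3));delta(.542,.3892,.065)
p=imaging.capture('side');save(p,'s32',(175,80,275,155),8);st();delta(.542,.3892,.065)
E
```

```text
t 37.65 tcp [0.5426 0.3927 0.0723] yaw 175.0 F [-0.3  0.1 -1.5] g 0.647 j [ 50.  32.  -4.   2. -54. -56.]
[ 0.026 -0.001 -1.   ]
tool delta mm [ 7.2  0.4 -3.5] rows 0.2 yaw tooly 175.0
t 37.7 tcp [0.5432 0.3932 0.0735] yaw 175.1 F [-0.4  0.2 -0.7] g 0.643 j [ 50.  32.  -4.   2. -54. -56.]
tool delta mm [ 8.4  1.1 -4.1] rows 0.2 yaw tooly 175.1
```

View pics/s32.png

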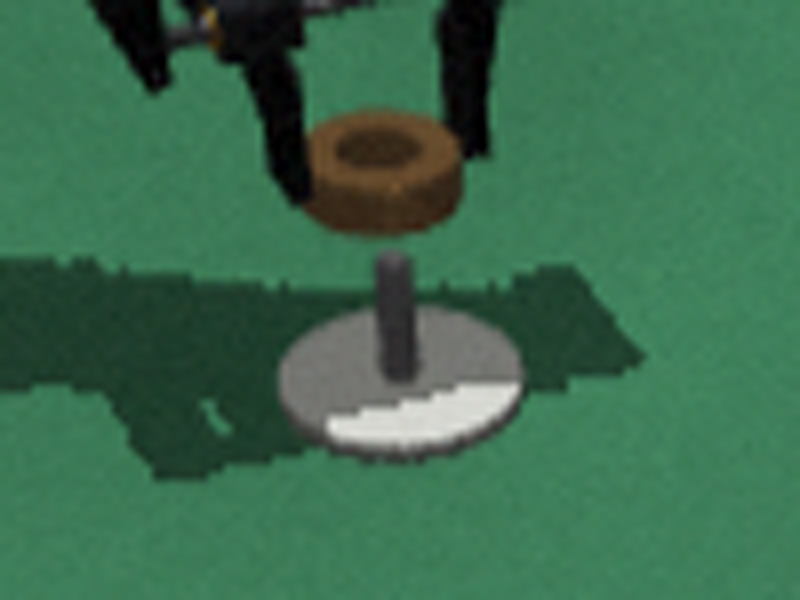

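The core is over the post; its centre at (382,172) lines up with the post at (393,258) once I allow for height. Correcting by -4 mm and lowering.

Request:
{"name": "apply_moves", "arguments": {"xyz": [[0.003, 0, -0.004], [0.008, 0, 0], [0.01, 0, 0], [0, 0, 0]], "twist": [0, 0, 0, 0], "claw": [0.5, 0.5, 0.5, 0.5]}}

```text
time_s: 38.1
tcp_pos: [0.5442, 0.3906, 0.052]
ee_rot: [[0.03, -0.996, 0.085], [0.002, 0.085, 0.996], [-1.0, -0.03, 0.004]]
wrist_force: [-0.6, -0.8, -0.8]
gripper_width: 0.646
```

```bash
python3 - <<'E'
from h import *
st();print(np.round(r.sense()['ee_rot'][:,0],3))
p=imaging.capture('side');save(p,'s33',(175,80,275,155),8);st();delta(.542,.3892,.003)
E
```

```text
t 38.1 tcp [0.5442 0.3906 0.052 ] yaw 175.1 F [-0.6 -0.8 -0.8] g 0.646 j [ 50.  33.  -5.   2. -51. -56.]
[ 0.03   0.002 -1.   ]
t 38.15 tcp [0.5447 0.391  0.0529] yaw 175.1 F [ 0.6  0.7 -0.4] g 0.644 j [ 50.  33.  -5.   2. -51. -56.]
tool delta mm [49.8  4.1 -2.2] rows 1.0 yaw tooly 175.1
```

View pics/s33.png

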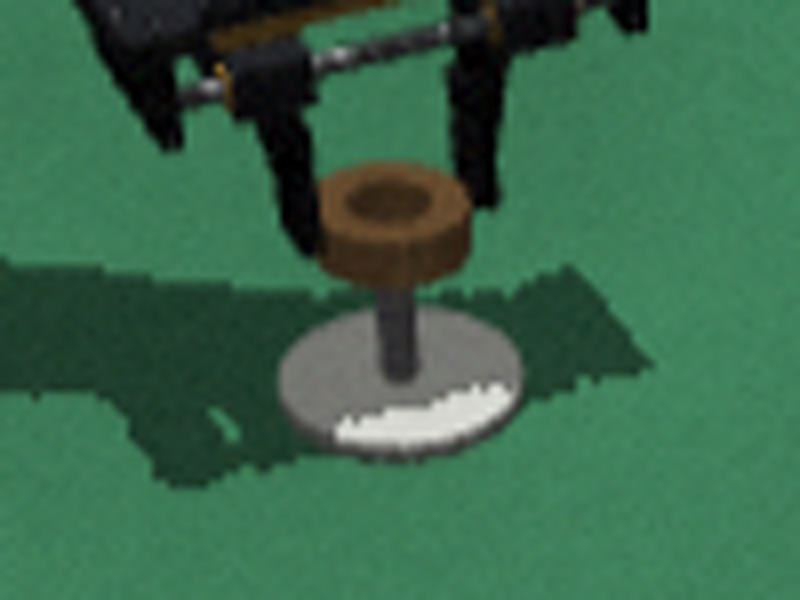

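Request:
{"name": "apply_moves", "arguments": {"xyz": [[0.008, 0.002, -0.002], [0.01, 0, 0], [0.01, 0, 0], [0, 0, 0]], "twist": [0, 0, 0, 0], "claw": [0.5, 0.5, 0.5, 0.5]}}

```text
time_s: 38.55
tcp_pos: [0.5436, 0.3892, 0.0231]
ee_rot: [[0.032, -0.996, 0.085], [0.004, 0.085, 0.996], [-0.999, -0.032, 0.006]]
wrist_force: [-0.2, 0.2, -1.5]
gripper_width: 0.646
```

```bash
python3 - <<'E'
from h import *
st();print(np.round(r.sense()['ee_rot'][:,0],3))
p=imaging.capture('side');save(p,'s34',(175,80,275,155),8);st();delta(.542,.3892,.003)
E
```

```text
t 38.55 tcp [0.5436 0.3892 0.0231] yaw 175.1 F [-0.2  0.2 -1.5] g 0.646 j [ 50.  35.  -7.   2. -47. -56.]
[ 0.032  0.004 -0.999]
t 38.6 tcp [0.544  0.3896 0.0239] yaw 175.1 F [ 0.1 -0.5  0.4] g 0.648 j [ 50.  35.  -7.   2. -47. -56.]
tool delta mm [20.9  2.7 -0.7] rows 0.4 yaw tooly 175.1
```

View pics/s34.png

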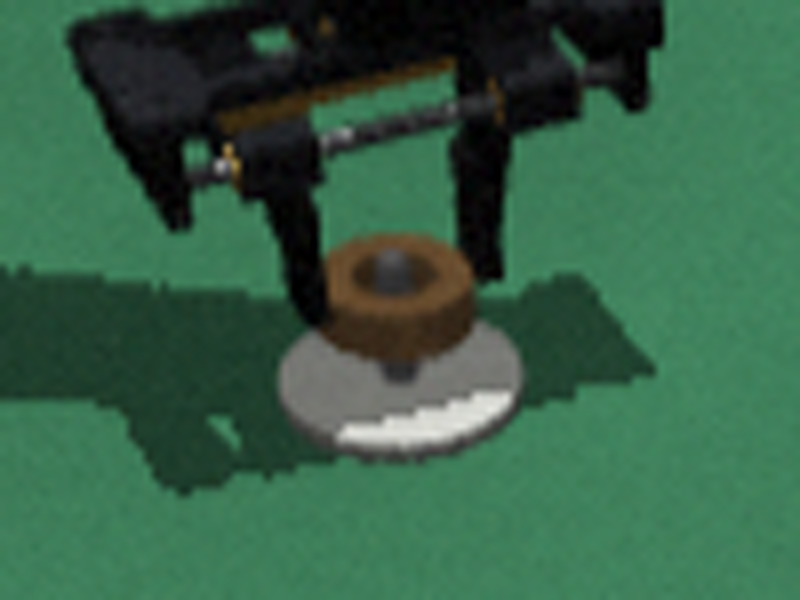

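The post tip shows at (392,270) inside the hole, so it is threaded. Lowering the rest.

Request:
{"name": "apply_moves", "arguments": {"xyz": [[0.008, 0.002, 0], [0.007, 0, 0], [0.003, 0, 0], [0, 0, 0]], "twist": [0, 0, 0, 0], "claw": [0.5, 0.5, 0.5, 0.5]}}

```text
time_s: 39.0
tcp_pos: [0.5429, 0.3903, 0.0047]
ee_rot: [[0.034, -0.996, 0.084], [0.005, 0.084, 0.996], [-0.999, -0.034, 0.008]]
wrist_force: [-0.9, -0.4, -0.2]
gripper_width: 0.644
```

```bash
python3 - <<'E'
from h import *
st();p=imaging.capture('side');save(p,'s35',(175,80,275,155),8);st();delta(.542,.3892,.001)
E
```

```text
t 39.0 tcp [0.5429 0.3903 0.0047] yaw 175.2 F [-0.9 -0.4 -0.2] g 0.644 j [ 50.  36.  -8.   2. -45. -56.]
t 39.05 tcp [0.543  0.3904 0.0049] yaw 175.2 F [ 0.  -0.2 -0.3] g 0.648 j [ 50.  36.  -8.   2. -45. -56.]
tool delta mm [ 3.9  1.1 -1.3] rows 0.1 yaw tooly 175.2
```

View pics/s35.png

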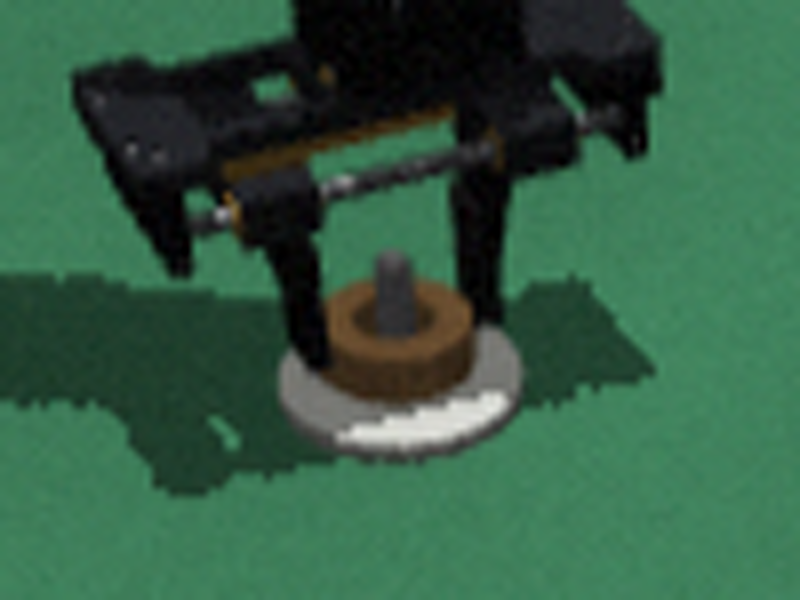

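The core is a few millimetres above the disc. Finishing the descent and releasing.

Request:
{"name": "apply_moves", "arguments": {"xyz": [[0.002, 0.001, -0.001], [0.001, 0, 0], [0, 0, 0], [0, 0, 0], [0, 0, 0], [0, 0, 0], [0, 0, 0]], "twist": [0, 0, 0, 0, 0, 0, 0], "claw": [0.5, 0.5, 0.5, 0.68, 0.74, 0.8, 0.8]}}

```text
time_s: 39.75
tcp_pos: [0.5429, 0.3903, 0.0033]
ee_rot: [[0.037, -0.996, 0.084], [0.008, 0.084, 0.996], [-0.999, -0.036, 0.011]]
wrist_force: [-0.0, 0.0, 0.8]
gripper_width: 0.785
```

Request:
{"name": "apply_moves", "arguments": {"xyz": [[-0.01, 0, 0], [-0.03, 0, 0], [-0.04, 0, 0], [-0.04, 0, 0], [0, 0, 0]], "twist": [0, 0, 0, 0, 0], "claw": [0.85, 0.85, 0.85, 0.85, 0.85]}}

```text
time_s: 40.25
tcp_pos: [0.5387, 0.3891, 0.1294]
ee_rot: [[0.037, -0.996, 0.083], [0.006, 0.083, 0.996], [-0.999, -0.037, 0.009]]
wrist_force: [0.5, 1.0, 1.1]
gripper_width: 0.851
```

```bash
python3 - <<'E'
from h import *
st();p=imaging.capture('side');save(p,'s36',(175,80,275,155),8);st();print(np.round(r.sense()['ee_rot'][:,0],3))
p=imaging.capture('wrist');save(p,'w36')
delta(.4465,-.0105,.12)
E
```

```text
t 40.25 tcp [0.5387 0.3891 0.1294] yaw 175.2 F [0.5 1.  1.1] g 0.851 j [ 50.  28.  -2.   2. -59. -56.]
t 40.3 tcp [0.5372 0.388  0.1265] yaw 175.2 F [-0.1 -0.5 -1.5] g 0.843 j [ 50.  28.  -2.   2. -59. -56.]
[ 0.033  0.003 -0.999]
tool delta mm [   1.1   55.6 -403.6] rows 8.1 yaw tooly 175.1
```

View pics/s36.png

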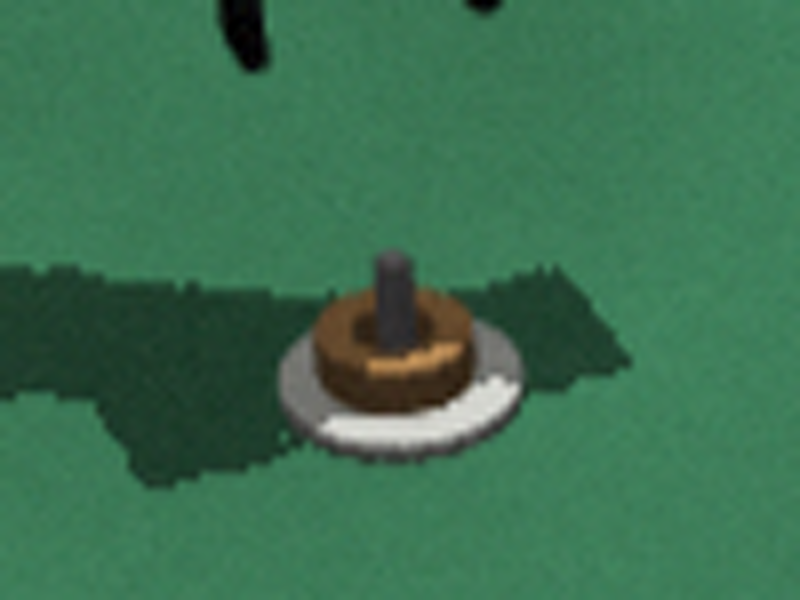

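View pics/w36.png

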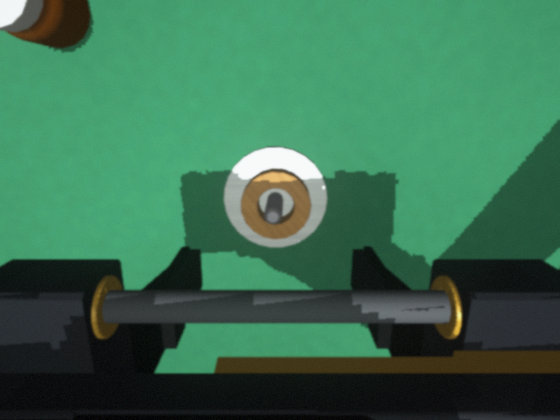

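The wide core lies flat on the disc around the post, at wrist (275,203). Now the narrow core.

Request:
{"name": "apply_moves", "arguments": {"xyz": [[0, 0.005, -0.038], [0, 0.006, -0.045], [0, 0.007, -0.047], [0, 0.007, -0.047], [0, 0.007, -0.047], [0, 0.007, -0.047], [0, 0.007, -0.047], [0, 0.006, -0.047], [0, 0.004, -0.035], [0, 0, 0], [0, 0, 0]], "twist": [0, 0, 0, 0, 0, 0, 0, 0, 0, 0, 0], "claw": [0.8, 0.8, 0.8, 0.8, 0.8, 0.8, 0.8, 0.8, 0.8, 0.8, 0.8]}}

```text
time_s: 41.45
tcp_pos: [0.4322, -0.0243, 0.1107]
ee_rot: [[0.007, -0.996, 0.085], [-0.011, 0.085, 0.996], [-1.0, -0.007, -0.01]]
wrist_force: [0.5, 0.7, -1.1]
gripper_width: 0.803
```

```bash
python3 - <<'E'
from h import *
st();print(np.round(r.sense()['ee_rot'][:,0],3))
p=imaging.capture('wrist');save(p,'w37')
for d in imaging.regions_of('core_narrow',p)[:2]:
    x,e=fit(p,'core_narrow',d['mask']); print(d['p'],d['centre'],x,e); delta(*x,.02)
E
```

```text
t 41.45 tcp [ 0.4322 -0.0243  0.1107] yaw 175.1 F [ 0.5  0.7 -1.1] g 0.803 j [ 19.   9. -33.   1. -48. -24.]
[ 0.007 -0.011 -1.   ]
0.98 [257.6, 233.3] [ 0.44545565 -0.01159335] [-1.21074505 -1.28273888  1.20849079  1.35685377]
tool delta mm [ 90.7 -11.2  13.7] rows 1.8 yaw tooly 175.3
```

View pics/w37.png

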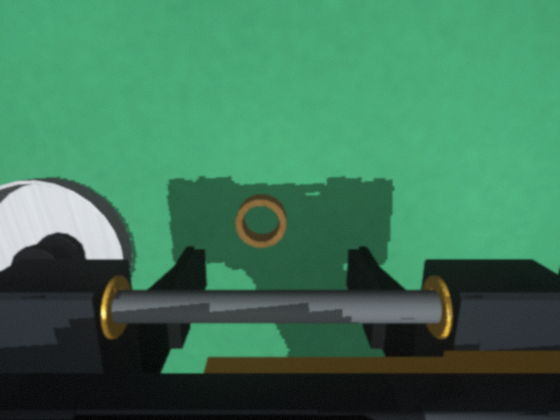

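The narrow core is at (261,221). Descending onto it in stages.

Request:
{"name": "apply_moves", "arguments": {"xyz": [[0.015, -0.011, 0.013], [0.03, 0, 0], [0.03, 0, 0], [0, 0, 0], [0, 0, 0]], "twist": [0, 0, 0, 0, 0], "claw": [0.8, 0.8, 0.8, 0.8, 0.8]}}

```text
time_s: 42.05
tcp_pos: [0.4497, -0.0059, 0.0344]
ee_rot: [[0.011, -0.997, 0.073], [-0.01, 0.073, 0.997], [-1.0, -0.012, -0.009]]
wrist_force: [0.5, 0.2, 1.0]
gripper_width: 0.797
```

```bash
python3 - <<'E'
from h import *
st();print(np.round(r.sense()['ee_rot'][:,0],3))
p=imaging.capture('wrist');save(p,'w38')
for d in imaging.regions_of('core_narrow',p)[:2]:
    x,e=fit(p,'core_narrow',d['mask']); print(d['p'],d['centre'],x,e); delta(*x,-.009)
E
```

```text
t 42.05 tcp [ 0.4497 -0.0059  0.0344] yaw 175.8 F [0.5 0.2 1. ] g 0.797 j [ 21.  17. -37.   1. -36. -26.]
[ 0.011 -0.01  -1.   ]
0.71 [281.6, 246.2] [ 0.44619026 -0.01180494] [-1.66314868 -1.91447154  1.64914197  2.06214829]
tool delta mm [44.   3.7 -5.6] rows 0.9 yaw tooly 175.8
```

Request:
{"name": "apply_moves", "arguments": {"xyz": [[0.005, 0.003, -0.005], [0.012, 0, 0], [0.012, 0, 0], [0, 0, 0]], "twist": [0, 0, 0, 0], "claw": [0.8, 0.8, 0.8, 0.8]}}

```text
time_s: 42.55
tcp_pos: [0.4494, -0.0106, 0.0092]
ee_rot: [[0.022, -0.997, 0.073], [-0.006, 0.073, 0.997], [-1.0, -0.023, -0.004]]
wrist_force: [0.0, -1.2, 0.8]
gripper_width: 0.798
```

```bash
python3 - <<'E'
from h import *
st();print(np.round(r.sense()['ee_rot'][:,0],3))
p=imaging.capture('side');save(p,'s39',(170,150,370,300),4);st(); delta(.446,-.0117,-.009)
E
```

```text
t 42.55 tcp [ 0.4494 -0.0106  0.0092] yaw 175.8 F [ 0.  -1.2  0.8] g 0.798 j [ 20.  19. -39.   1. -31. -25.]
[ 0.022 -0.006 -1.   ]
t 42.6 tcp [ 0.4501 -0.0104  0.0099] yaw 175.8 F [-0.5 -0.5 -0.2] g 0.799 j [ 20.  19. -39.   1. -31. -25.]
tool delta mm [18.8  4.4 -1.5] rows 0.4 yaw tooly 175.8
```

View pics/s39.png

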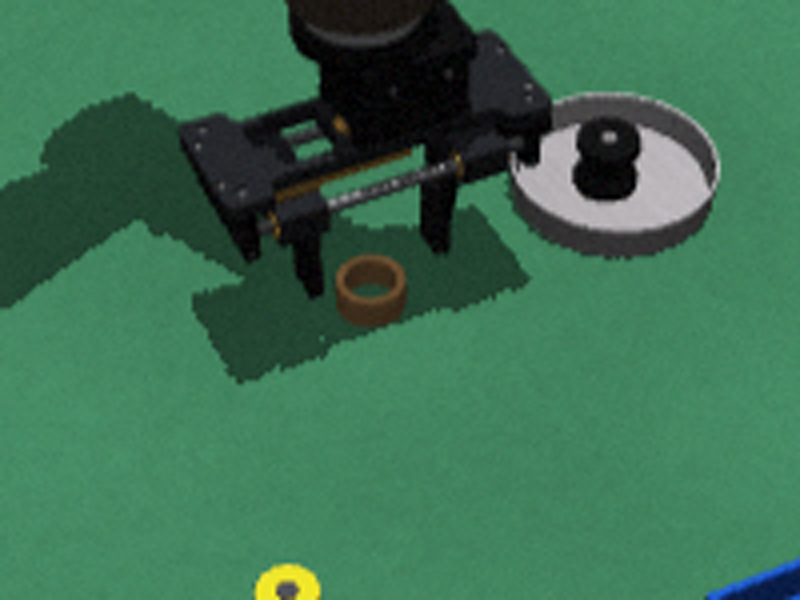

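Request:
{"name": "apply_moves", "arguments": {"xyz": [[0.006, 0.004, -0.001], [0.006, 0, 0], [0.004, 0, 0], [0, 0, 0]], "twist": [0, 0, 0, 0], "claw": [0.8, 0.8, 0.8, 0.8]}}

```text
time_s: 43.0
tcp_pos: [0.4473, -0.0111, -0.0053]
ee_rot: [[0.028, -0.997, 0.073], [-0.004, 0.073, 0.997], [-1.0, -0.028, -0.002]]
wrist_force: [-0.4, 0.2, 0.2]
gripper_width: 0.8
```

```bash
python3 - <<'E'
from h import *
st();p=imaging.capture('wrist');save(p,'w40');st(); delta(.446,-.0117,-.009)
E
```

```text
t 43.0 tcp [ 0.4473 -0.0111 -0.0053] yaw 175.8 F [-0.4  0.2  0.2] g 0.8 j [ 20.  21. -40.   2. -27. -26.]
t 43.05 tcp [ 0.4475 -0.0111 -0.0051] yaw 175.8 F [ 0.5 -0.3 -0.1] g 0.804 j [ 20.  21. -40.   2. -27. -26.]
tool delta mm [ 3.9  1.6 -0.8] rows 0.1 yaw tooly 175.8
```

View pics/w40.png

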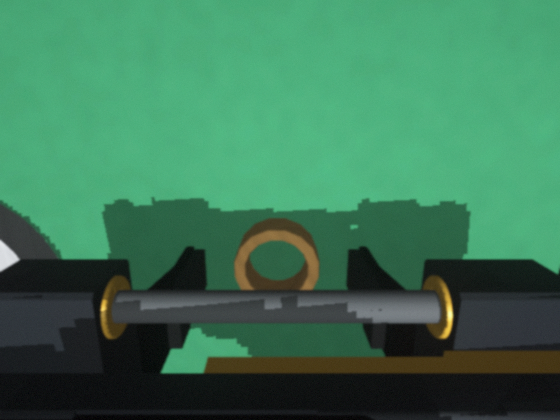

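The narrow core is centred between the fingers at (277,260). Going 3 mm lower and closing.

Request:
{"name": "apply_moves", "arguments": {"xyz": [[0.003, 0, 0], [0, 0, 0], [0, 0, 0], [0, 0, 0], [0, 0, 0], [0, 0, 0], [0, 0, 0], [0, 0, 0], [0, 0, 0]], "twist": [0, 0, 0, 0, 0, 0, 0, 0, 0], "claw": [0.8, 0.35, 0.35, 0.35, 0.35, 0.35, 0.35, 0.35, 0.35]}}

```text
time_s: 43.95
tcp_pos: [0.4482, -0.0109, -0.008]
ee_rot: [[0.03, -0.997, 0.073], [-0.004, 0.072, 0.997], [-1.0, -0.03, -0.001]]
wrist_force: [-0.7, -0.1, -0.4]
gripper_width: 0.465
```

Request:
{"name": "apply_moves", "arguments": {"xyz": [[0, 0, 0]], "twist": [0], "claw": [0.35]}}

```text
time_s: 44.05
tcp_pos: [0.4481, -0.0109, -0.008]
ee_rot: [[0.029, -0.997, 0.073], [-0.004, 0.073, 0.997], [-1.0, -0.03, -0.001]]
wrist_force: [1.0, 0.0, -1.1]
gripper_width: 0.469
```

Request:
{"name": "apply_moves", "arguments": {"xyz": [[-0.015, 0, 0], [-0.03, 0, 0], [-0.04, 0, 0], [-0.045, 0, 0], [-0.01, 0, 0], [0, 0, 0]], "twist": [0, 0, 0, 0, 0, 0], "claw": [0.35, 0.35, 0.35, 0.35, 0.35, 0.35]}}

```text
time_s: 44.65
tcp_pos: [0.4428, -0.0108, 0.1363]
ee_rot: [[0.025, -0.997, 0.073], [-0.005, 0.073, 0.997], [-1.0, -0.026, -0.003]]
wrist_force: [-0.6, -0.0, -1.0]
gripper_width: 0.465
```

```bash
python3 - <<'E'
from h import *
st();p=imaging.capture('side');save(p,'s41',(170,110,370,260),4);st(); print(np.round(r.sense()['ee_rot'][:,0],3));delta(.542,.3892,.14)
E
```

```text
t 44.65 tcp [ 0.4428 -0.0108  0.1363] yaw 175.8 F [-0.6 -0.  -1. ] g 0.465 j [ 20.   7. -31.   1. -51. -25.]
t 44.7 tcp [ 0.4427 -0.0109  0.1358] yaw 175.8 F [ 0.9  0.4 -0.1] g 0.466 j [ 20.   7. -31.   1. -51. -25.]
[ 0.025 -0.006 -1.   ]
tool delta mm [ -3.9 -70.  406.3] rows 8.2 yaw tooly 175.8
```

View pics/s41.png

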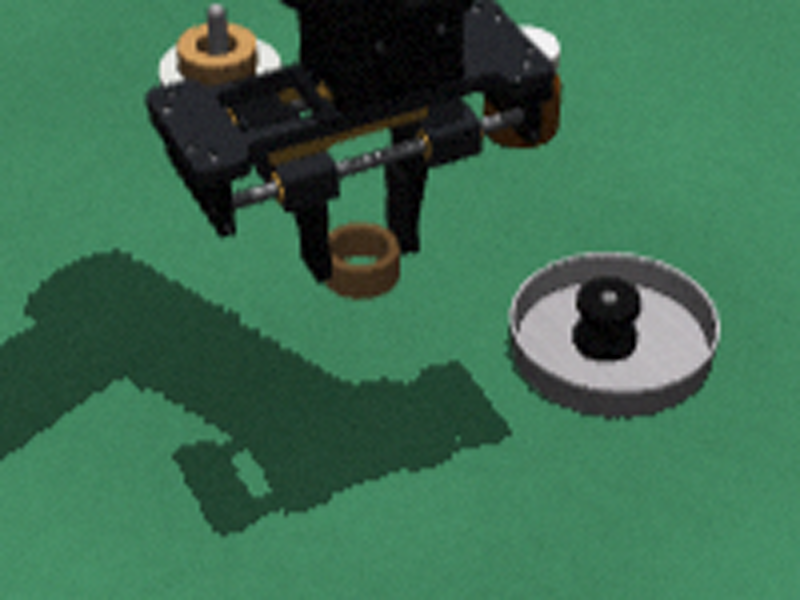

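The narrow core is held flat. Moving to the spindle.

Request:
{"name": "apply_moves", "arguments": {"xyz": [[0, -0.006, 0.038], [0, -0.008, 0.045], [0, -0.008, 0.047], [0, -0.008, 0.047], [0, -0.008, 0.047], [0, -0.008, 0.047], [0, -0.008, 0.047], [0, -0.008, 0.047], [0, -0.005, 0.03], [0, 0, 0], [0, 0, 0]], "twist": [0, 0, 0, 0, 0, 0, 0, 0, 0, 0, 0], "claw": [0.35, 0.35, 0.35, 0.35, 0.35, 0.35, 0.35, 0.35, 0.35, 0.35, 0.35]}}

```text
time_s: 45.8
tcp_pos: [0.5332, 0.3867, 0.1087]
ee_rot: [[-0.004, -0.997, 0.078], [-0.029, 0.078, 0.997], [-1.0, 0.002, -0.029]]
wrist_force: [-0.5, -0.9, 0.1]
gripper_width: 0.466
```

```bash
python3 - <<'E'
from h import *
st();p=imaging.capture('side');save(p,'s42',(150,60,350,210),4);st(); print(np.round(r.sense()['ee_rot'][:,0],3));delta(.542,.390,.075)
E
```

```text
t 45.8 tcp [0.5332 0.3867 0.1087] yaw 175.5 F [-0.5 -0.9  0.1] g 0.466 j [ 50.  30.  -1.   1. -61. -55.]
t 45.85 tcp [0.533  0.3863 0.1084] yaw 175.5 F [ 0.3 -0.4 -0.7] g 0.461 j [ 50.  30.  -1.   1. -61. -55.]
[-0.005 -0.029 -1.   ]
tool delta mm [33.3 -8.8  5.4] rows 0.7 yaw tooly 175.5
```

View pics/s42.png

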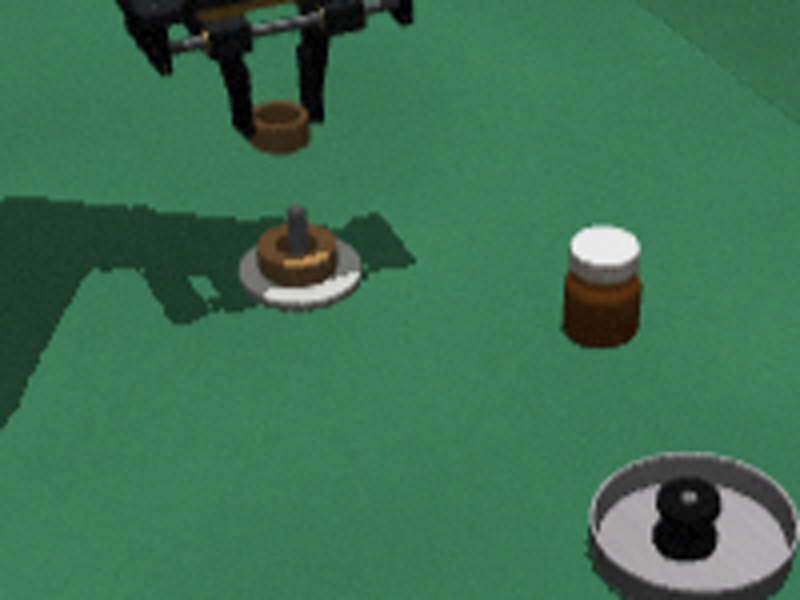

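Request:
{"name": "apply_moves", "arguments": {"xyz": [[0.005, -0.008, 0.005], [0.01, -0.001, 0], [0.015, 0, 0], [0, 0, 0], [0, 0, 0]], "twist": [0, 0, 0, 0, 0], "claw": [0.35, 0.35, 0.35, 0.35, 0.35]}}

```text
time_s: 46.35
tcp_pos: [0.5428, 0.3846, 0.0752]
ee_rot: [[-0.007, -0.996, 0.083], [-0.031, 0.084, 0.996], [-0.999, 0.005, -0.032]]
wrist_force: [-0.2, -0.1, -1.4]
gripper_width: 0.464
```

```bash
python3 - <<'E'
from h import *
st();p=imaging.capture('side');save(p,'s43',(175,80,275,155),8);st(); print(np.round(r.sense()['ee_rot'][:,0],3));delta(.542,.390,.06)
E
```

```text
t 46.35 tcp [0.5428 0.3846 0.0752] yaw 175.2 F [-0.2 -0.1 -1.4] g 0.464 j [ 50.  33.  -2.   1. -57. -55.]
t 46.4 tcp [0.5425 0.3845 0.0751] yaw 175.2 F [-0.5 -0.3 -0.5] g 0.462 j [ 50.  33.  -2.   1. -57. -55.]
[-0.008 -0.032 -0.999]
tool delta mm [14.9  0.8  5.9] rows 0.3 yaw tooly 175.2
```

View pics/s43.png

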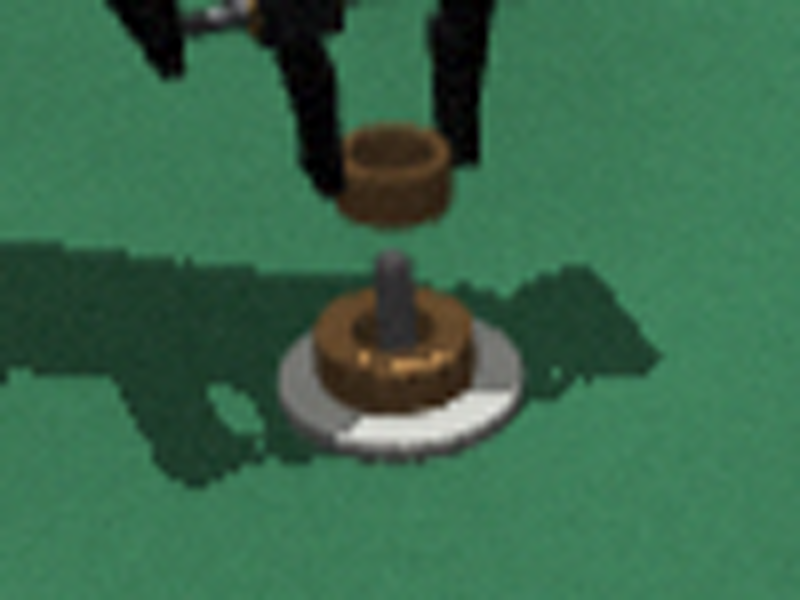

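Request:
{"name": "apply_moves", "arguments": {"xyz": [[0.003, 0.001, 0.005], [0.01, 0, 0], [0, 0, 0], [0, 0, 0]], "twist": [0, 0, 0, 0], "claw": [0.35, 0.35, 0.35, 0.35]}}

```text
time_s: 46.8
tcp_pos: [0.5424, 0.39, 0.0627]
ee_rot: [[-0.006, -0.996, 0.084], [-0.029, 0.084, 0.996], [-1.0, 0.003, -0.03]]
wrist_force: [-0.1, 0.1, 0.3]
gripper_width: 0.462
```

```bash
python3 - <<'E'
from h import *
st();p=imaging.capture('side');save(p,'s44',(175,80,275,155),8);st(); print(np.round(r.sense()['ee_rot'][:,0],3));delta(.542,.390,.02)
pw=imaging.capture('wrist');save(pw,'w44')
E
```

```text
t 46.8 tcp [0.5424 0.39   0.0627] yaw 175.2 F [-0.1  0.1  0.3] g 0.462 j [ 50.  33.  -2.   1. -56. -55.]
t 46.85 tcp [0.5422 0.3897 0.0624] yaw 175.2 F [-0.5  0.2 -0.5] g 0.464 j [ 50.  33.  -2.   1. -56. -55.]
[-0.006 -0.03  -1.   ]
tool delta mm [42.4  0.   1.5] rows 0.8 yaw tooly 175.2
```

View pics/s44.png

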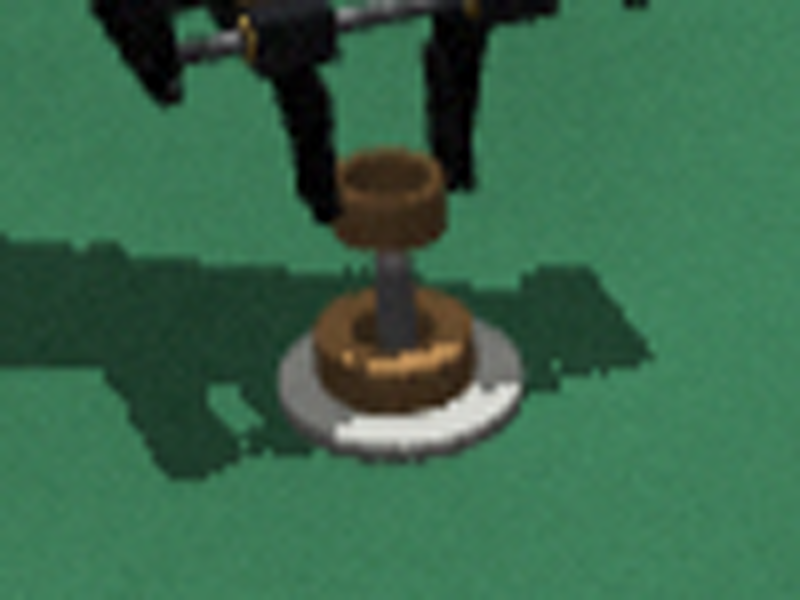

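View pics/w44.png

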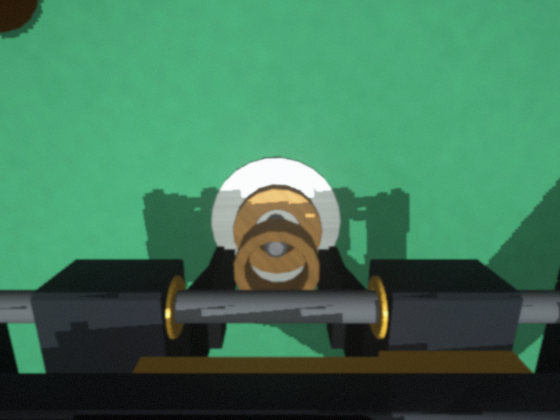

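The post shows inside the hole at wrist (277,248), so it's aligned. Lowering.

Request:
{"name": "apply_moves", "arguments": {"xyz": [[0.008, 0, 0.001], [0.01, 0, 0], [0.01, 0, 0], [0, 0, 0]], "twist": [0, 0, 0, 0], "claw": [0.35, 0.35, 0.35, 0.35]}}

```text
time_s: 47.3
tcp_pos: [0.5419, 0.3899, 0.0322]
ee_rot: [[-0.006, -0.996, 0.084], [-0.029, 0.084, 0.996], [-1.0, 0.004, -0.03]]
wrist_force: [-0.7, 0.0, -0.8]
gripper_width: 0.466
```

```bash
python3 - <<'E'
from h import *
st();p=imaging.capture('side');save(p,'s45',(175,80,275,155),8);st(); print(np.round(r.sense()['ee_rot'][:,0],3));delta(.542,.390,.02)
E
```

```text
t 47.3 tcp [0.5419 0.3899 0.0322] yaw 175.2 F [-0.7  0.  -0.8] g 0.466 j [ 50.  35.  -4.   1. -53. -55.]
t 47.35 tcp [0.5424 0.3903 0.0329] yaw 175.2 F [-0.6  0.4  0.1] g 0.463 j [ 50.  35.  -4.   1. -53. -55.]
[-0.005 -0.029 -1.   ]
tool delta mm [12.9  0.3  0.1] rows 0.3 yaw tooly 175.2
```

View pics/s45.png

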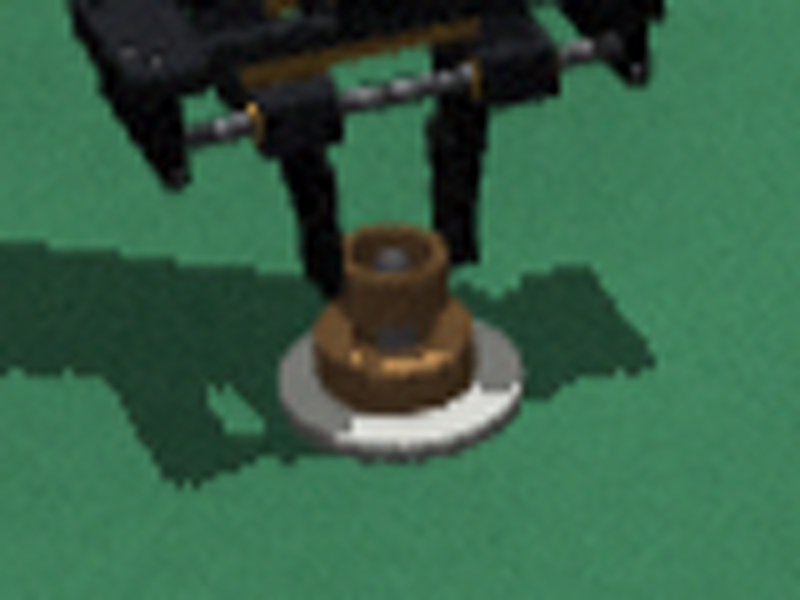

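The post is through the narrow core, with about 12 mm to go.

Request:
{"name": "apply_moves", "arguments": {"xyz": [[0.005, 0, 0], [0.004, 0, 0], [0.001, 0, 0], [0, 0, 0]], "twist": [0, 0, 0, 0], "claw": [0.35, 0.35, 0.35, 0.35]}}

```text
time_s: 47.75
tcp_pos: [0.5427, 0.3902, 0.0224]
ee_rot: [[-0.005, -0.996, 0.084], [-0.028, 0.084, 0.996], [-1.0, 0.002, -0.028]]
wrist_force: [0.2, -0.5, -0.6]
gripper_width: 0.463
```

```bash
python3 - <<'E'
from h import *
st();p=imaging.capture('side');save(p,'s46',(175,80,275,155),8);st(); delta(.542,.390,.02)
E
```

```text
t 47.75 tcp [0.5427 0.3902 0.0224] yaw 175.2 F [ 0.2 -0.5 -0.6] g 0.463 j [ 50.  36.  -4.   1. -51. -55.]
t 47.8 tcp [0.5428 0.3903 0.0225] yaw 175.2 F [ 0.2 -0.6  0. ] g 0.464 j [ 50.  36.  -4.   1. -51. -55.]
tool delta mm [ 2.5  0.7 -0.3] rows 0.1 yaw tooly 175.2
```

View pics/s46.png

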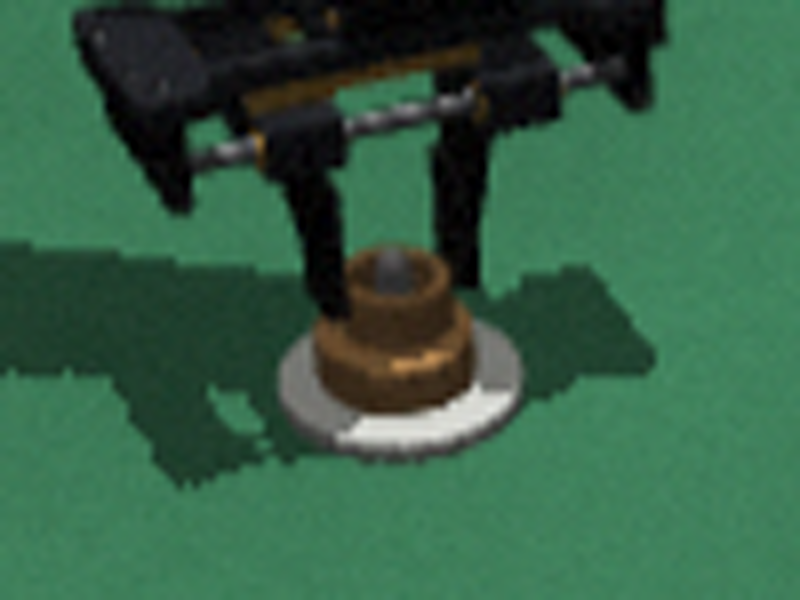

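Nearly seated. Going 2 mm lower, releasing and retreating straight up.

Request:
{"name": "apply_moves", "arguments": {"xyz": [[0.001, 0, 0], [0.001, 0, 0], [0, 0, 0], [0, 0, 0], [0, 0, 0], [0, 0, 0], [0, 0, 0]], "twist": [0, 0, 0, 0, 0, 0, 0], "claw": [0.35, 0.35, 0.48, 0.52, 0.58, 0.65, 0.65]}}

```text
time_s: 48.5
tcp_pos: [0.5434, 0.3908, 0.0217]
ee_rot: [[-0.003, -0.997, 0.083], [-0.026, 0.083, 0.996], [-1.0, 0.0, -0.026]]
wrist_force: [0.2, 0.5, -1.0]
gripper_width: 0.63
```

Request:
{"name": "apply_moves", "arguments": {"xyz": [[-0.01, 0, 0], [-0.03, 0, 0], [-0.04, 0, 0], [-0.04, 0, 0], [-0.03, 0, 0], [0, 0, 0], [0, 0, 0]], "twist": [0, 0, 0, 0, 0, 0, 0], "claw": [0.7, 0.7, 0.7, 0.8, 0.8, 0.8, 0.8]}}

```text
time_s: 49.2
tcp_pos: [0.5441, 0.3946, 0.1812]
ee_rot: [[-0.001, -0.997, 0.083], [-0.026, 0.083, 0.996], [-1.0, -0.001, -0.026]]
wrist_force: [-0.7, -0.7, -1.0]
gripper_width: 0.794
```

```bash
python3 - <<'E'
from h import *
st();p=imaging.capture('side');save(p,'s47');save(p,'s47c',(175,80,275,155),8)
pw=imaging.capture('wrist');save(pw,'w47');ps=imaging.capture('scene');save(ps,'scene47',(110,150,450,300),2)
for k in ('jar',): 
  for d in imaging.regions_of(k,p)[:1]: print(k,fit(p,k,d['mask']))
  for d in imaging.regions_of(k,ps)[:1]: print(k,fit(ps,k,d['mask']))
for d in imaging.regions_of('screwdriver',ps)[:1]: print(d['centre'],mbb(d['mask']))
for q in (p,):
  for d in imaging.regions_of('roller_a',q)[:4]: print(d['centre'],np.round(fit(q,'roller_a',d['mask'])[0],4))
E
```

```text
t 49.2 tcp [0.5441 0.3946 0.1812] yaw 175.2 F [-0.7 -0.7 -1. ] g 0.794 j [ 50.  28.   7.   1. -70. -55.]
jar (array([0.70401333, 0.23468853]), array([-1.1594579 , -1.48650849,  1.12508807,  1.31646449]))
jar (array([0.69489606, 0.22597792]), array([-1.20836348, -1.50191978,  1.1602402 ,  1.30794401]))
[145.2, 194.7] (array([133., 188., 157., 212.]), np.int32(186))
[241.1, 302.9] [ 0.2997 -0.1984]
[397.3, 332.0] [ 0.524  -0.3976]
[284.3, 332.1] [ 0.3335 -0.2867]
[379.0, 301.5] [ 0.536  -0.3326]
```

View pics/s47.png

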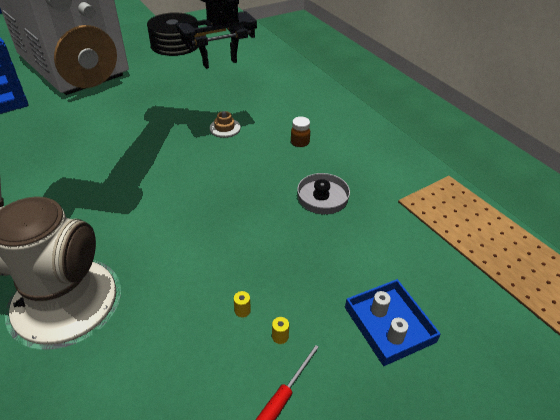

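View pics/s47c.png

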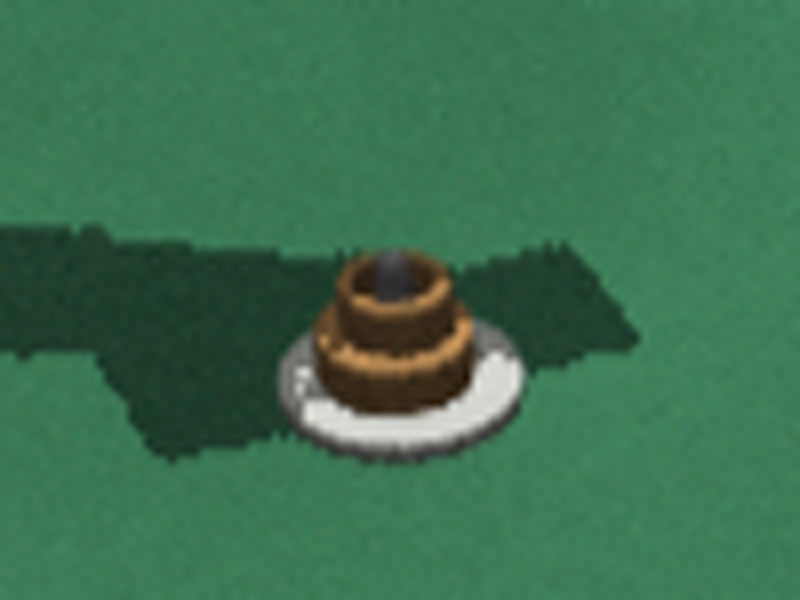

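View pics/scene47.png

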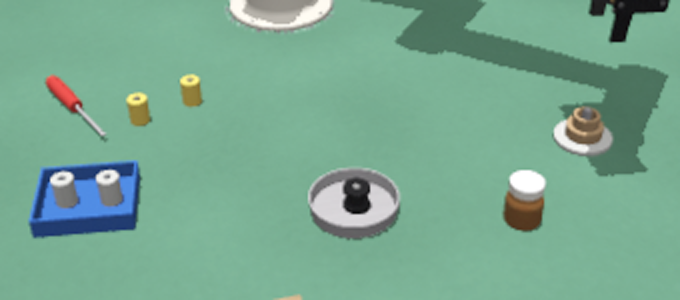

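View pics/w47.png

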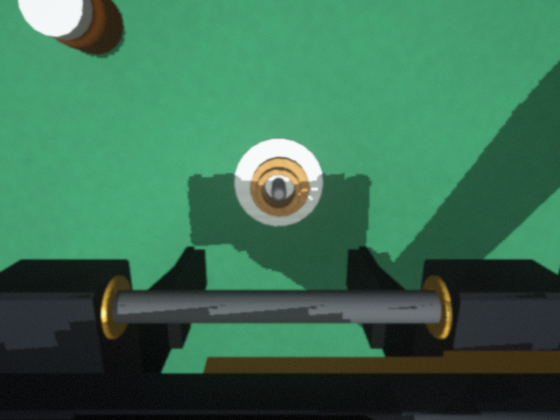

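Everything is in place: two rollers in the tray at side (381,303) and (398,330), the bobbin in the dish at (322,188), and the stacked cores at (225,122). The jar is still at (301,131), and the screwdriver and yellow decoys haven't moved. Handing in.

```bash
python3 - <<'E'
from h import *
print(job.finish_job()); st()
E
```

```text
the job is handed in; nothing more can be done
None
the job is handed in; nothing more can be done
```

The job is done and handed in, at about 49 s on the robot's clock. Both grey rollers stand in the blue tray, the bobbin stands in the steel dish, and the two cores lie flat on the spindle with the narrow one on top of the wide one. I did them in the order asked.

**Final checks:** The last side, scene and wrist pictures agree on all of this. The arm was clear of everything, and every wrist force I read stayed under about 3 N. The screwdriver, the jar and the yellow look-alikes show no visible movement.

**What went wrong or disagreed:**
- **Second roller:** the first two grasps failed, and the roller stayed standing in its place. The pictures showed the real fingertips about 30 mm higher than the stated geometry. I worked to that offset from then on, so low grasps read TCP heights near -8 mm.
- **Tool tilt:** small tilts of up to about 3.5° built up during moves. I watched them, and they did no harm.
- **Jar position:** the side-camera fit differs by about 14 mm between the start and the end. The first side mask had a poor fit. The scene-camera fit moved only 2 mm, and the jar's pixels in the side picture changed by at most one, so I take it as unmoved.

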